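Charge the parts dryer through its slot and fit the vent filters

TASK

Load every titanium spacer sleeve from the ribbed mat into the transfer boat on its white rest, slide the boat level through the slot in the dryer's cover plate, tip it inside over its low lip so that all the sleeves roll out onto the drying tray, and draw it out level again, never letting the boat touch the cover plate. Put the boat back on its rest as it was, and press both vent filters fully home, flush on the flanges of the dryer's tapered spigots. Leave the glass jar and the shoulder screw undisturbed.

Things in the scene. Friction and masses are not known exactly. Their poses are not given: they have to be found in the camera images.
- dryer: fixed parts dryer: white box, clear lid (top at 155 mm) and window, stainless cover plate in front. Origin on the bench below the slot axis, at the plate's outer face; x points into the dryer (about world +y), y to the wider side of the tray (towards the robot), z up. Inside: x 13 to 149, y -57 to 117 mm, lid underside z 150. Behind: low vent plenum, x 154 to 264, y -35 to 155, top z 35 mm
- cover: stainless cover plate with the slot, fixed to the dryer, same origin and axes: x 0 to 4 mm, y -66 to 126 mm, 165 mm high; slot y -43 to 43 mm, z 78 to 128 mm. The boat's stem (its x axis) goes in best at z 105 mm
- slot (a point): centre of the slot in the cover plate (86 mm wide, 50 mm high): 103 mm above the bench, 2 mm behind the plate's outer face; axes as the dryer's
- tray (a point): centre of the drying tray's floor inside the dryer (x 14 to 146, y -56 to 116 mm in the dryer's frame), 35 mm above the bench; axes as the dryer's
- spigot0 (a point): the vent spigot nearer the window: point on its axis, at its foot on a steel flange (62 mm across, 40 mm above the bench). The springy blue taper is 31 mm wide at the foot, 22 mm at the top, 38 mm tall. A filter set on it loosely stops about 10 mm above the flange; pressed straight down with 11 to 18 N it goes home and friction holds it. Axes as the dryer's
- spigot1 (a point): the vent spigot nearer the robot: point on its axis, at its foot on a steel flange (62 mm across, 40 mm above the bench). The springy blue taper is 31 mm wide at the foot, 22 mm at the top, 38 mm tall. A filter set on it loosely stops about 10 mm above the flange; pressed straight down with 11 to 18 N it goes home and friction holds it. Axes as the dryer's
- boat: aluminium transfer boat, 0.17 kg, 288 mm long. Origin amid the black grip on the stem axis; x along the stem to the nose, z up. Grip: x -40 to 30, 14 mm wide (y), z -12 to 12 mm; steel end knob behind it to x -66. Stem: 8 mm round, x 30 to 130. Trough: x 130 to 222 mm. On its rest the grip axis is 62 mm above the bench. Grip it by the middle, fingers across, 40 N or more
- trough (a point): on the boat: middle of the trough floor, at x 176, z -10 mm of the boat. Trough outside: y -31 to 33, z -17 to 10 mm; inside 88 mm long, for sleeves lying along the boat's x. The floor rises 6 degrees from the back wall (y -29, floor z -14, wall top z 10) to y 11, z -10, so sleeves roll to the back wall and lie side by side
- lip (a point): on the boat: middle of the pouring lip's edge, at x 176, y 33, z -2 mm of the boat; the lip rises at 20 degrees from y 11. Rolling the boat about its x axis by 0.6 to 0.8 rad, lip side (+y) down, empties it
- rest: white rest of the boat, fixed: base 180 by 88 mm, nest block and two cheeks for the trough, notched yoke for the stem. Origin on the bench below the boat's grip; axes as the boat's when home: the boat at home has its origin 62 mm straight above this origin, and x along this x. The cheeks, 56 mm high, stand 4 mm clear of the trough on either side
- yoke (a point): saddle of the rest's yoke under the stem, at x 66 mm of the rest (12 mm thick), 58 mm above the bench; its two horns rise to 72 mm, 5 mm clear of the stem on either side; axes as the rest's
- mat: blue ribbed mat, fixed, 90 by 135 mm and 3 mm thick with 5 mm ribs; origin at the centre of its underside; three grooves along its x, 44 mm apart in y; a sleeve in a groove has its axis 15 mm above the bench
- spacer0: titanium spacer sleeve, a plain round tube 60 mm long and 18 mm in diameter, 30 g, lying in a groove of the mat; there are one to three of them, the others are absent; origin at its centre, x along its axis
- spacer1: titanium spacer sleeve, a plain round tube 60 mm long and 18 mm in diameter, 30 g, lying in a groove of the mat; there are one to three of them, the others are absent; origin at its centre, x along its axis
- spacer2: titanium spacer sleeve, a plain round tube 60 mm long and 18 mm in diameter, 30 g, lying in a groove of the mat; there are one to three of them, the others are absent; origin at its centre, x along its axis
- filter0: vent filter cartridge, an upright white pleated cylinder 46 mm in diameter and 60 mm tall with a blue-edged foot collar 60 mm across and 8 mm high, 70 g; origin at the centre of its underside, z up; below it has a tapered socket (mouth 28.4 mm wide, 40 mm deep) that fits over a spigot; any filter may go on either spigot; grip it round the top 20 mm
- filter1: vent filter cartridge, an upright white pleated cylinder 46 mm in diameter and 60 mm tall with a blue-edged foot collar 60 mm across and 8 mm high, 70 g; origin at the centre of its underside, z up; below it has a tapered socket (mouth 28.4 mm wide, 40 mm deep) that fits over a spigot; any filter may go on either spigot; grip it round the top 20 mm
- jar: squat clear glass sample jar of brass spacers, bystander, 60 mm in diameter and 54 mm tall; origin at the centre of its underside
- screw: titanium shoulder screw standing on its head, bystander, 26 mm in diameter and 66 mm tall; origin at the centre of its underside
There are look-alikes about, which are no part of the job. What is shaped like the spacer0 but pink is not meant.

How it is judged:
On the way, in this order (a step that is already met when the one before it is completed fails the run):
1. all the sleeves lie in the boat (x of spacer0 in the frame of boat between 0.13 and 0.222 m and y of spacer0 in the frame of boat between -0.031 and 0.034 m and z of spacer0 in the frame of boat between -0.016 and 0.03 m and x of spacer1 in the frame of boat between 0.13 and 0.222 m and y of spacer1 in the frame of boat between -0.031 and 0.034 m and z of spacer1 in the frame of boat between -0.016 and 0.03 m and x of spacer2 in the frame of boat between 0.13 and 0.222 m and y of spacer2 in the frame of boat between -0.031 and 0.034 m and z of spacer2 in the frame of boat between -0.016 and 0.03 m), for 0.3 s.
2. the level boat with its sleeves is through the slot, trough wholly inside (all of step 1 and x of boat in the frame of dryer between -0.118 and -0.07 m and y of boat in the frame of dryer between -0.02 and 0.02 m and angle between boat's own z axis and vertical below 0.3 rad), for 0.1 s.
3. the boat is tipped inside the dryer (x of boat in the frame of dryer between -0.118 and -0.07 m and y of boat in the frame of dryer between -0.02 and 0.02 m and angle between boat's own z axis and vertical above 0.45 rad), for 0.2 s.
4. the boat is level again and out of the slot, and the sleeves are on the tray (x of boat in the frame of dryer below -0.225 m and angle between boat's own z axis and vertical below 0.3 rad and x of spacer0 in the frame of dryer between 0.01 and 0.152 m and y of spacer0 in the frame of dryer between -0.058 and 0.118 m and z of spacer0 in the frame of dryer between 0.035 and 0.065 m and x of spacer1 in the frame of dryer between 0.01 and 0.152 m and y of spacer1 in the frame of dryer between -0.058 and 0.118 m and z of spacer1 in the frame of dryer between 0.035 and 0.065 m and x of spacer2 in the frame of dryer between 0.01 and 0.152 m and y of spacer2 in the frame of dryer between -0.058 and 0.118 m and z of spacer2 in the frame of dryer between 0.035 and 0.065 m), for 0.1 s.
At the end, for the whole second after the job is handed in: every sleeve lies at rest on the drying tray inside the dryer; the boat is back level on its rest, within 15 mm and 0.12 rad of its place; each filter is upright on a spigot, centred within 4 mm and within 2.5 mm of the flange (x of spacer0 in the frame of dryer between 0.01 and 0.152 m and y of spacer0 in the frame of dryer between -0.058 and 0.118 m and z of spacer0 in the frame of dryer between 0.035 and 0.065 m and x of spacer1 in the frame of dryer between 0.01 and 0.152 m and y of spacer1 in the frame of dryer between -0.058 and 0.118 m and z of spacer1 in the frame of dryer between 0.035 and 0.065 m and x of spacer2 in the frame of dryer between 0.01 and 0.152 m and y of spacer2 in the frame of dryer between -0.058 and 0.118 m and z of spacer2 in the frame of dryer between 0.035 and 0.065 m and horizontal distance between boat and rest below 0.015 m and z of boat in the frame of rest between 0.056 and 0.068 m and angle between boat's own z axis and vertical below 0.08 rad and angle between the x axis of boat and the x axis of rest, either way round below 0.12 rad and linear speed of boat below 0.02 m/s and ((horizontal distance between filter0 and spigot0 below 0.004 m and z of filter0 in the frame of spigot0 below 0.0025 m and angle between filter0's own z axis and vertical below 0.06 rad) or (horizontal distance between filter0 and spigot1 below 0.004 m and z of filter0 in the frame of spigot1 below 0.0025 m and angle between filter0's own z axis and vertical below 0.06 rad)) and ((horizontal distance between filter1 and spigot0 below 0.004 m and z of filter1 in the frame of spigot0 below 0.0025 m and angle between filter1's own z axis and vertical below 0.06 rad) or (horizontal distance between filter1 and spigot1 below 0.004 m and z of filter1 in the frame of spigot1 below 0.0025 m and angle between filter1's own z axis and vertical below 0.06 rad)) and linear speed of each of spacer0, spacer1, spacer2 below 0.03 m/s); the robot touches nothing.
It fails at once if the boat touches the cover plate (slot edges) (contact force between boat and cover above 0.5 N).
It fails at once if the glass jar is pushed more than 30 mm or tipped (distance of jar from where it was at the start of the episode above 0.03 m or angle between jar's own z axis and vertical above 0.35 rad).
It fails at once if the shoulder screw is pushed more than 30 mm or knocked over (distance of screw from where it was at the start of the episode above 0.03 m or angle between screw's own z axis and vertical above 0.5 rad).
Of spacer0, spacer1, spacer2 only 1 to 3 are there at a start; the rules pass over those that are not, and their reading is None.
At some moment in a run one of filter0, filter1 may be knocked a few centimetres aside while the robot is not near it.
It also fails if it takes over 208 s, if anything falls off the work surface, if the arm or the gripper's body presses on something with over 40 N, if the wrist force passes 120 N, or if a joint passes its speed limit or range.

ROBOT

A 6-joint arm with a two-finger parallel gripper is mounted at the origin on the work surface. World frame = base frame: x ahead of the robot, y to its left, z up, the work surface at z = 0. Lengths are in m, angles in rad, forces in N, time in s.
With the tool pointing down it reaches from about 0.275 to 0.85 m from the base axis. Payload 19 kg.
Tool frame: the origin (TCP) lies on the centre line of the jaws, within the pads' length; the fingertips stand 22 mm ahead of it and the grasp point (between the pads) lies 3 mm ahead of it; x points along the fingers, y is the direction in which the jaws open and shut, and the axes are right-handed (so a half turn about x gives the same grasp; the last joint's range is limited). The gripper opens to 85 mm and grips with 20 to 120 N. Pads are 22 mm wide; open, the fingers measure 114 mm over their backs; the gripper's body (76 mm by 85 mm) begins 54 mm behind the grasp point. The pads swing forward as they close: fully open they stand 13 mm farther back than shut.
Start: joints at [-1.246, 0.15, 1.437, -0, 1.554, -0.134], TCP at [0.255, -0.516, 0.253] pointing down, gripper open.
Joint ranges: [-2.8, 2.8], [-0.68, 2.1], [0.12, 2.68], [-1.39, 4.53], [0.16, 2.79], [-2.81, 2.81]. Speed limits (rad/s): [1.89, 1.89, 2.22, 3.01, 3.01, 3.01].

INTERFACE

Orientations are given as a rotation vector (axis times angle).
In Python, from cell import r gives the robot as it stands.
- The arm moves only by the shell command python3 -m crank 'ROWS' [OPENING] [FORCE]. ROWS is text: rows parted by semicolons, each of 4 numbers parted by spaces: the shift along the tool's x, y, z in m, then the turn about the tool's x in rad. In form: tx ty tz spin; .... A call has 1 to 12 rows; each row shifts and turns the pose as measured when the row begins, along the tool's axes as they then stand; what a row does not reach is not made up. A row lasts 1/12 s, in which the tool goes at most 41.7 mm and 7.16 degrees, less where a joint would pass 70% of its speed; a pose out of reach is approached as far as the arm can. A call with a gripper value outside its range is refused whole. OPENING is the closure, from -1 (fully open) to 1 (shut), set as the call begins (- or left out, the last holds). The fingers move at their own pace and stop on an object; FORCE is the grip in N (left out, the last holds). Time passes only in rows, so rows that do not move let the fingers close. It gives the time, the measured TCP pose, the force and the opening at its end, in the units of the state.
- r.read_state(): the state, without advancing time (a new reading comes with each control period).
- r.camera(name): name is "scene" or "top" or "wrist"; returns the picture (480x640x3 uint8, red, green, blue); there is no depth.
- r.get_calibration(name): a dict with "fx", "fy", "cx", "cy" (pixels), "world_from_camera" (4x4, takes a point from camera to world coordinates). Camera axes: x right, y up, looking along -z (the intrinsics and any distortion apply to the point x, -y, -z); pixel columns grow to the right and rows downward; lengths in m; the calibration is good to about 2 mm. A picture is of the moment at which its call begins: read the wrist's pose just before it. get_calibration takes no time and is no camera call; for the wrist camera it gives the pose at the moment of the call.
- r.sign_off(): hands the job in, once; it reports no verdict.
The state is a dict: "t": time; "joint_positions": joint angles; "joint_velocities": joint speeds; "effort": joint torques, N m; "tool_pos": TCP position; "orientation": TCP orientation; "force": force on the tool from outside, world axes, zero at the start; "ft_torque": the same for the moment, N m; "grip_width": finger opening in m.
Only numpy, scipy, OpenCV 4.12 (cv2) and the standard library are available. Lean on these libraries where they do the work, as an engineer would, in place of code of your own. Each camera call takes 0.05 s, during which the arm holds its last target.

## Working session

There is one attempt and no reset: what is moved stays moved. The work goes in short steps, Python scripts to look and compute and a shell command to move; the robot and the scene stay as the last step left them, time stands still between calls to the robot, and variables do not carry over. Pictures are saved under pics/ and viewed, and the job is handed in when it is done.

```bash
ls; mkdir -p pics; cat > h.py <<'E'
import numpy as np, cv2
from cell import r
from scipy.spatial.transform import Rotation as R
def snap(name, fn):
    im=r.camera(name); cv2.imwrite('pics/'+fn, im[:,:,::-1]); return im
def ray(c,u,v):
    x=(u-c['cx'])/c['fx']; y=(v-c['cy'])/c['fy']
    M=np.array(c['world_from_camera']); d=M[:3,:3]@np.array([x,-y,-1.0]); return M[:3,3],d
def onz(c,u,v,z):
    o,d=ray(c,u,v); return o+d*(z-o[2])/d[2]
def proj(c,p):
    M=np.linalg.inv(np.array(c['world_from_camera'])); q=M[:3,:3]@np.array(p)+M[:3,3]
    return c['cx']+c['fx']*q[0]/-q[2], c['cy']+c['fy']*(-q[1])/-q[2]
def pose():
    s=r.read_state(); return np.array(s['tool_pos']),R.from_rotvec(s['orientation']).as_matrix(),s
def to_tool(target):
    p,M,s=pose(); return M.T@(np.array(target)-p)
E
python3 - <<'E'
from h import *
s=r.read_state(); print(s)
for n in ['scene','top','wrist']:
    c=r.get_calibration(n); print(n,c); snap(n,n+'0.png')
print(pose()[1])
E
```

```text
pics
{'t': 0.0, 'joint_positions': array([-1.24596843e+00,  1.50995137e-01,  1.43802285e+00,  2.64359768e-05,
        1.55378036e+00, -1.34021713e-01]), 'joint_velocities': array([-1.23164672e-03, -1.30717903e-04, -6.34965779e-04,  3.60466895e-04,
        3.42126972e-05,  2.36509437e-04]), 'effort': array([ 1.41636006e-04, -7.13035655e+01, -5.70869315e+01, -8.18401168e-05,
        8.74084770e-03, -3.16558385e-05]), 'tool_pos': array([ 0.25458774, -0.51533298,  0.25267431]), 'orientation': array([ 1.96677485,  0.46054916, -1.96695368]), 'force': array([ 0.39640479, -0.04913186,  0.92533175]), 'ft_torque': array([-0.00014393,  0.03643636,  0.04447893]), 'grip_width': 0.08535785090557413}
scene {'fx': 544.1321414407557, 'fy': 544.1321414407557, 'cx': 317.2606165041405, 'cy': 241.078654509926, 'world_from_camera': array([[ 0.76807298, -0.4904917 ,  0.41168167,  1.0356044 ],
       [ 0.64019484,  0.57345643, -0.51117344, -0.55969013],
       [ 0.01464483,  0.65617498,  0.75446665,  0.89696845],
       [ 0.        ,  0.        ,  0.        ,  1.        ]])}
top {'fx': 435.48257694559516, '
[... 173 characters left out ...]
176 , -0.02506622,  0.01167635, -0.02693357],
       [ 0.00744116,  0.16284254,  0.98662401,  1.0432601 ],
       [ 0.        ,  0.        ,  0.        ,  1.        ]])}
wrist {'fx': 372.11362877613925, 'fy': 372.11362877613925, 'cx': 318.1870663581786, 'cy': 245.94926896930141, 'world_from_camera': array([[ 0.44276986,  0.86557182,  0.23396639,  0.31190464],
       [-0.89663317,  0.42799803,  0.11343126, -0.48722047],
       [-0.00195425, -0.26000597,  0.96560503,  0.3739483 ],
       [ 0.        ,  0.        ,  0.        ,  1.        ]])}
[[-3.17481959e-04  4.42847791e-01 -8.96596751e-01]
 [ 9.10286389e-04 -8.96596296e-01 -4.42847889e-01]
 [-9.99999535e-01 -9.56756034e-04 -1.18465168e-04]]
```

View pics/top0.png

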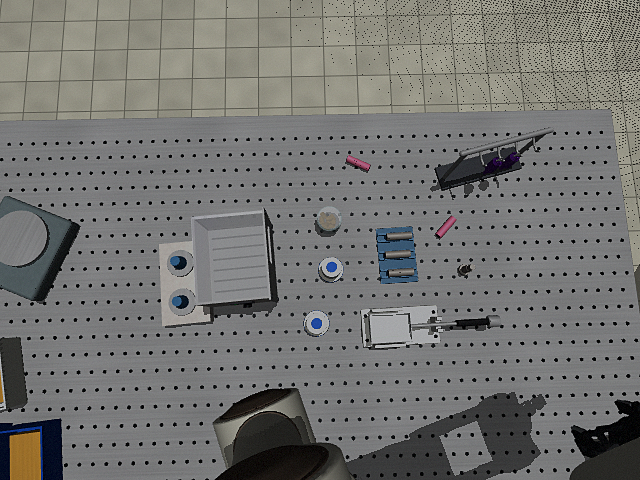

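View pics/scene0.png

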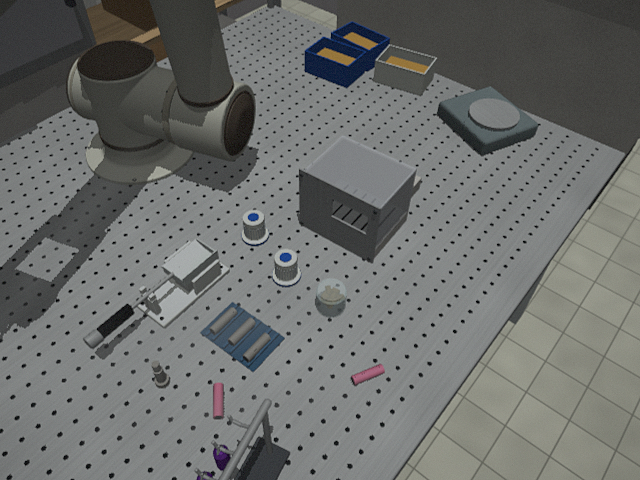

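View pics/wrist0.png

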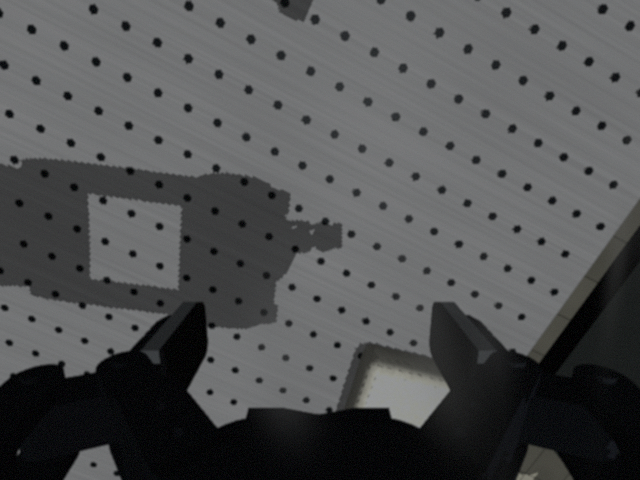

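The top view (image right = world −y, up = +x) shows the dryer at (235,255) and its two spigots at (180,262) and (181,301). The filters are at (331,269) and (316,323), the jar at (328,221), three sleeves on the mat at (397,255), the boat at (430,325) and the screw at (465,269). I'll zoom in.

```bash
python3 - <<'E'
from h import *
im=cv2.imread('pics/top0.png')
a=cv2.resize(im[190:365,150:350],None,fx=4,fy=4,interpolation=cv2.INTER_CUBIC)[:600]; cv2.imwrite('pics/t1.png',a[:, :800])
a=cv2.resize(im[210:360,340:510],None,fx=4,fy=4,interpolation=cv2.INTER_CUBIC); cv2.imwrite('pics/t2.png',a)
im=cv2.imread('pics/scene0.png')
cv2.imwrite('pics/s1.png',cv2.resize(im[130:280,290:430],None,fx=4,fy=4,interpolation=cv2.INTER_CUBIC))
cv2.imwrite('pics/s2.png',cv2.resize(im[200:400,80:350],None,fx=2.9,fy=2.9,interpolation=cv2.INTER_CUBIC))
E
```

```text
(no output)
```

View pics/t1.png

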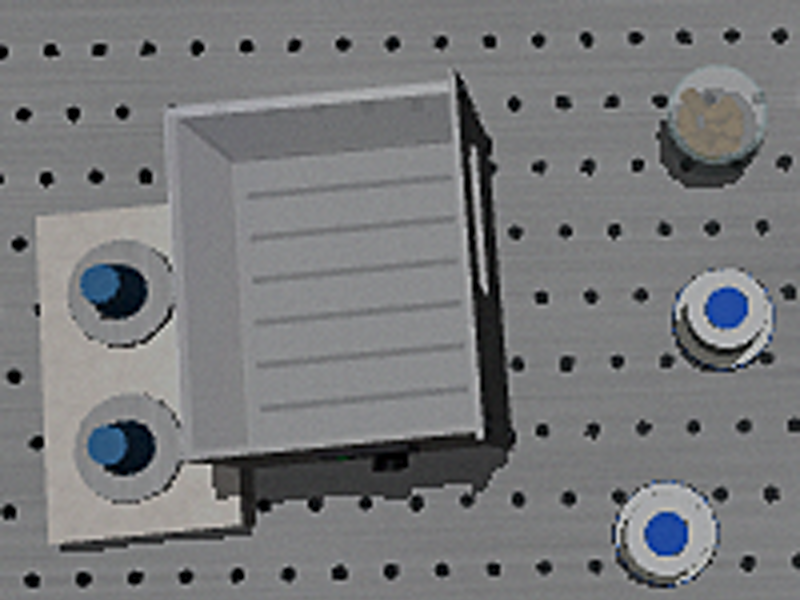

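View pics/t2.png

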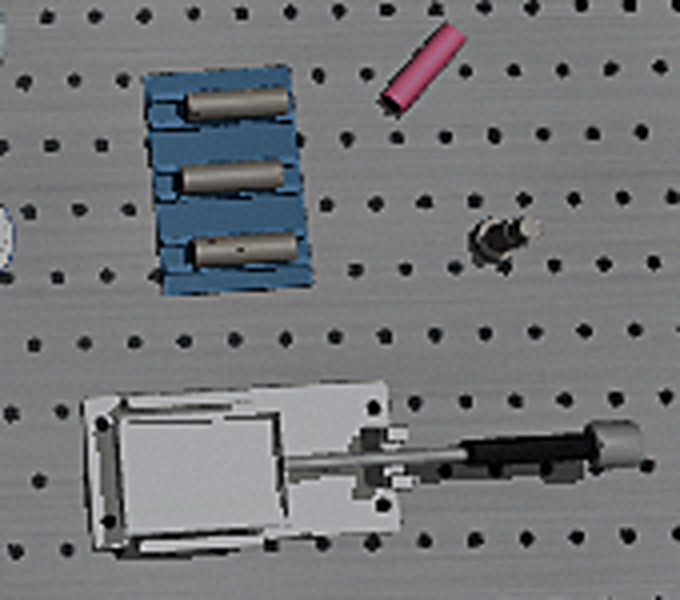

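View pics/s1.png

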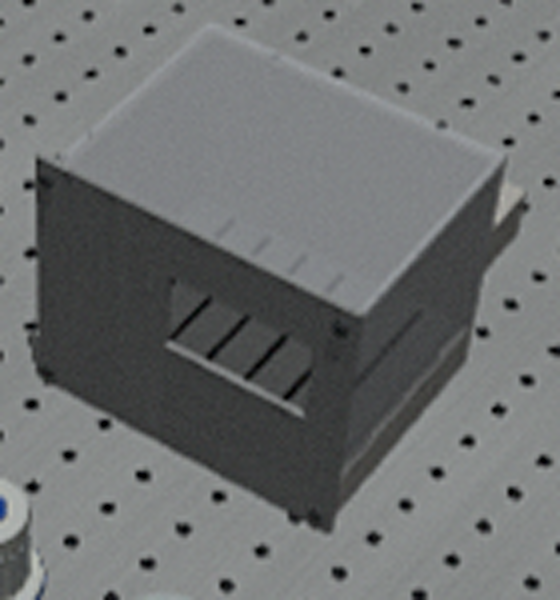

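View pics/s2.png

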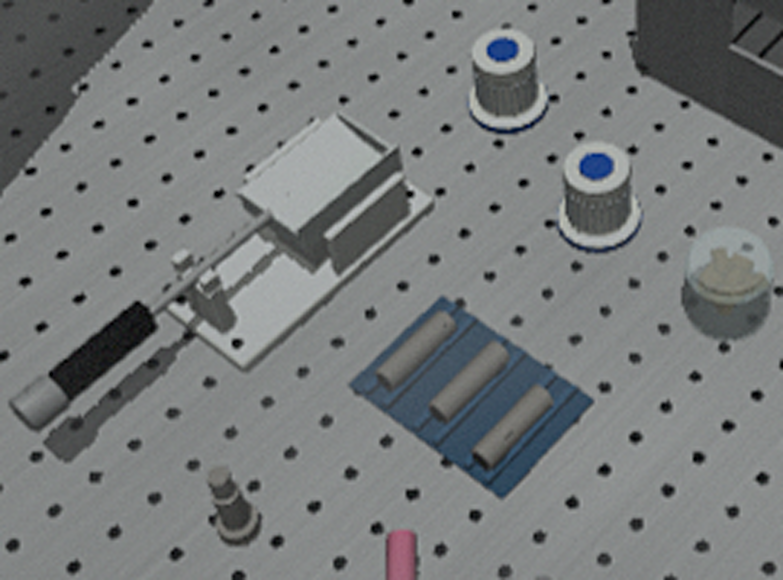

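```bash
python3 - <<'E'
from h import *
c=r.get_calibration('top')
f=lambda x,y,z,ox=150,oy=190: onz(c,ox+(x-1.5)/4,oy+(y-1.5)/4,z)
np.set_printoptions(precision=4,suppress=True)
P={'plateTopFar':f(457,72,.165),'plateTopNear':f(485,440,.165),'plateBotNear':f(512,445,0),
'sp0fl':f(122,293,.04),'sp1fl':f(130,447,.04),'sp0tip':f(100,284,.078),'sp1tip':f(108,445,.078),
'filtA':f(726,307,.06),'filtB':f(666,534,.06),'jar':f(717,115,.054)}
g=lambda x,y,z: f(x,y,z,340,210)
P.update({'gripL':g(465,453,.074),'gripR':g(595,446,.074),'knobend':g(642,444,.062),
'stemL':g(288,465,.066),
'sl1a':g(188,108,.015),'sl1b':g(290,101,.015),'sl2a':g(183,180,.015),'sl2b':g(285,174,.015),'sl3a':g(194,252,.015),'sl3b':g(297,246,.015),
'rest1':g(85,398,.004),'rest2':g(385,382,.004),'rest3':g(402,530,.004),'rest4':g(95,550,.004),'mat1':g(145,77,.003),'mat2':g(290,67,.003),'mat3':g(312,285,.003),'mat4':g(163,295,.003),'screwbot':g(493,245,0)})
for k,v in P.items(): print(k,v[:2])
c=r.get_calibration('scene')
s=lambda x,y,z:onz(c,290+(x-1.5)/4,130+(y-1.5)/4,z)[:2]
print('plate scene top', s(38,158,.165),s(362,318,.165),'bot',s(38,375,0),s(330,530,0))
E
```

```text
plateTopFar [0.6671 0.0758]
plateTopNear [0.4774 0.0629]
plateBotNear [0.481  0.0638]
sp0fl [0.5727 0.2848]
sp1fl [0.4841 0.278 ]
sp0tip [0.573  0.2853]
sp1tip [0.4838 0.2785]
filtA [ 0.5532 -0.0636]
filtB [ 0.4273 -0.0264]
jar [ 0.6663 -0.0621]
gripL [ 0.4198 -0.3333]
gripR [ 0.4217 -0.4052]
knobend [ 0.4219 -0.4362]
stemL [ 0.4158 -0.2373]
sl1a [ 0.6269 -0.201 ]
sl1b [ 0.6296 -0.2626]
sl2a [ 0.5833 -0.1957]
sl2b [ 0.5853 -0.2569]
sl3a [ 0.54 -0.2 ]
sl3b [ 0.542  -0.2614]
rest1 [ 0.4563 -0.1329]
rest2 [ 0.461  -0.3111]
rest3 [ 0.3751 -0.315 ]
rest4 [ 0.3686 -0.135 ]
mat1 [ 0.6489 -0.1777]
mat2 [ 0.6529 -0.2667]
mat3 [ 0.5196 -0.2717]
mat4 [ 0.5159 -0.1822]
screwbot [ 0.5411 -0.3832]
plate scene top [0.4855 0.06  ] [0.6751 0.0745] bot [0.4814 0.062 ] [0.6723 0.0782]
```

```bash
cat >> h.py <<'E'
np.set_printoptions(precision=4,suppress=True)
DY=np.radians(94.2)
def plan(x=None,y=None,z=None,zyaw=None):
    """tool-frame shift from present pose to world TCP target; zyaw = wanted yaw of tool z (deg)"""
    p,M,s=pose(); t=p.copy()
    for i,v in enumerate((x,y,z)):
        if v is not None: t[i]=v
    d=M.T@(t-p); n=int(np.ceil(np.linalg.norm(d)/0.038))
    print('t',round(s['t'],2),'tcp',p,'xax',M[:,0],'zyaw',round(np.degrees(np.arctan2(M[1,2],M[0,2])),2),'J',np.round(s['joint_positions'],2),'F',np.round(s['force'],1),'w',round(s['grip_width'],4))
    print('shift',d,'rows',n,'per row',d/max(n,1))
    if zyaw is not None:
        a=(np.degrees(np.arctan2(M[1,2],M[0,2]))-zyaw+180)%360-180; print('spin',np.radians(a),'rows',abs(np.radians(a))/.12)
E
python3 -m crank '0 0 0 -.12;0 0 0 -.12;0 0 0 -.12;0 0 0 -.12;0 0 0 -.12;0 0 0 -.12;0 0 0 -.12;0 0 0 -.12;0 0 0 -.12;0 0 0 -.10;0 0 0 0'
python3 -c "
from h import *
plan(.427,-.026,.2527,-85.8)"
```

```text
t: 1.07
tool_pos: [0.2543, -0.5145, 0.2499]
orientation: [1.125, 1.269, -1.12]
force: [1.1, -0.5, 0.1]
grip_width: 0.0857
t 1.07 tcp [ 0.2543 -0.5145  0.2499] xax [-0.0021  0.0062 -1.    ] zyaw -83.22 J [-1.25  0.15  1.44  0.    1.55 -1.36] F [ 1.1 -0.5  0.1] w 0.0857
shift [-0.0002  0.2292 -0.4647] rows 14 per row [-0.      0.0164 -0.0332]
spin 0.045110546647716826 rows 0.3759212220643069
```

```bash

python3 -m crank '0 .0164 -.0332 0.02;0 .0164 -.0332 .025;0 .0164 -.0332 0;0 .0164 -.0332 0;0 .0164 -.0332 0;0 .0164 -.0332 0;0 .0164 -.0332 0;0 .0164 -.0332 0;0 .0164 -.0332 0;0 .0164 -.0332 0;0 .0164 -.0332 0;0 .0164 -.0332 0'
python3 -c "
from h import *
plan(.427,-.026,.2,-85.8)"
```

```text
t: 2.07
tool_pos: [0.4306, -0.0927, 0.2498]
orientation: [1.205, 1.223, -1.199]
force: [1.7, -1.1, 0.3]
grip_width: 0.0856
t 2.07 tcp [ 0.4306 -0.0927  0.2498] xax [-0.0026  0.0083 -1.    ] zyaw -89.33 J [-0.39 -0.13  1.73  0.01  1.55 -0.4 ] F [ 1.7 -1.1  0.3] w 0.0856
shift [ 0.0503 -0.0027 -0.0663] rows 3 per row [ 0.0168 -0.0009 -0.0221]
spin -0.06164543263061874 rows 0.5137119385884895
```

```bash

python3 -m crank '.012 0 -.022 -.03;.012 0 -.022 -.03;.012 0 -.018 0;.01 0 0 0;0 0 0 0'
python3 - <<'E'
from h import *
plan(.427,-.026,.1,-85.8)
c=r.get_calibration('wrist'); snap('wrist','w1.png')
print(proj(c,[.427,-.026,.06]),proj(c,[.553,-.0636,.06]))
E
```

```text
t: 2.48
tool_pos: [0.4296, -0.0207, 0.2029]
orientation: [1.169, 1.245, -1.159]
force: [-1.1, -0.4, -0.6]
grip_width: 0.0851
t 2.48 tcp [ 0.4296 -0.0207  0.2029] xax [-0.0006  0.0091 -1.    ] zyaw -86.4 J [-0.23 -0.13  1.83  0.01  1.45 -0.3 ] F [-1.1 -0.4 -0.6] w 0.0851
shift [ 0.1029 -0.0029  0.0061] rows 3 per row [ 0.0343 -0.001   0.002 ]
spin -0.010547590263085082 rows 0.08789658552570902
(np.float64(316.6853062651315), np.float64(246.6157192008258)) (np.float64(477.9613513539515), np.float64(304.0557009280702))
```

View pics/w1.png

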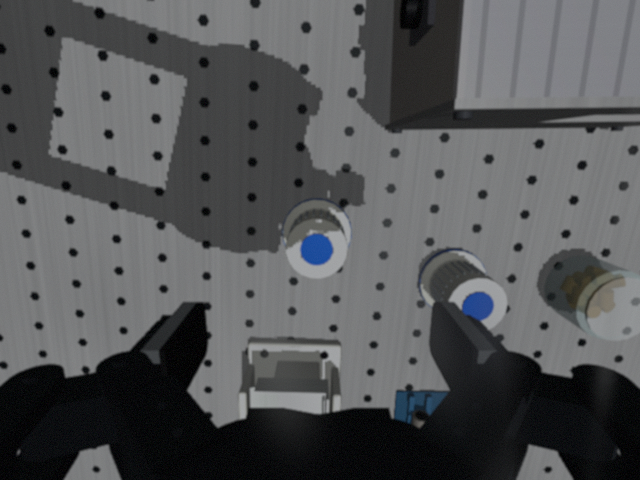

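The wrist view shows filter caps at (317,249) and (477,305), within 3 px of the prediction. I'll grasp the nearer one.

```bash

python3 -m crank '0 -.0028 .007 -.01;.03 0 0 0;.03 0 0 0;.03 0 0 0;0 0 0 0;0 0 0 0'
python3 -c "
from h import *
plan(.427,-.028,.050,-85.8)"
```

```text
t: 3.03
tool_pos: [0.4302, -0.0332, 0.1166]
orientation: [1.175, 1.235, -1.159]
force: [-0.2, -0.1, 1.9]
grip_width: 0.0855
t 3.03 tcp [ 0.4302 -0.0332  0.1166] xax [ 0.0071  0.0062 -1.    ] zyaw -86.71 J [-0.26 -0.07  1.95  0.01  1.25 -0.32] F [-0.2 -0.1  1.9] w 0.0855
shift [ 0.0666 -0.0033 -0.005 ] rows 2 per row [ 0.0333 -0.0017 -0.0025]
spin -0.01595521781721056 rows 0.13296014847675466
```

```bash

python3 -m crank '.02 -.004 -.005 -.02;.02 0 -.002 0;.02 0 0 0;.01 0 0 0;0 0 0 0'
python3 -c "
from h import *
plan(.427,-.028,.050,-85.8)"
```

```text
t: 3.45
tool_pos: [0.4317, -0.0297, 0.0543]
orientation: [1.167, 1.23, -1.143]
force: [-0.1, -0.1, -0.6]
grip_width: 0.0858
t 3.45 tcp [ 0.4317 -0.0297  0.0543] xax [ 0.0178  0.003  -0.9998] zyaw -85.94 J [-0.25  0.01  2.02  0.01  1.1  -0.33] F [-0.1 -0.1 -0.6] w 0.0858
shift [ 0.0042 -0.0046 -0.002 ] rows 1 per row [ 0.0042 -0.0046 -0.002 ]
spin -0.002482906271046071 rows 0.02069088559205059
```

```bash

python3 -m crank '0 -.005 -.002 0;0 0 0 0;0 0 0 0;0 0 0 0;0 0 0 0;0 0 0 0' 1 40
python3 -c "
from h import *
plan(.427,-.028,.14,-85.8)"
```

```text
t: 3.95
tool_pos: [0.4291, -0.0293, 0.0606]
orientation: [1.17, 1.223, -1.14]
force: [0.5, -0.5, -1.3]
grip_width: 0.0449
t 3.95 tcp [ 0.4291 -0.0293  0.0606] xax [ 0.0248  0.0011 -0.9997] zyaw -86.04 J [-0.25 -0.01  2.02  0.01  1.11 -0.33] F [ 0.5 -0.5 -1.3] w 0.0449
shift [-0.0794 -0.     -0.0014] rows 3 per row [-0.0265 -0.     -0.0005]
spin -0.00427188869430314 rows 0.035599072452526165
```

```bash

python3 -m crank '0 0 0 0;0 0 0 0;0 0 0 0;.012 -.001 0 0;.006 0 0 0;0 0 0 0' -0.3
python3 -c "
from h import *
plan(.427,-.028,.048,-85.8)"
```

```text
t: 4.45
tool_pos: [0.4291, -0.0294, 0.0428]
orientation: [1.17, 1.222, -1.139]
force: [0.1, 0.5, 1.3]
grip_width: 0.0555
t 4.45 tcp [ 0.4291 -0.0294  0.0428] xax [ 0.0263  0.0007 -0.9997] zyaw -86.03 J [-0.25  0.01  2.04  0.01  1.06 -0.33] F [0.1 0.5 1.3] w 0.0555
shift [-0.0053 -0.0019 -0.0015] rows 1 per row [-0.0053 -0.0019 -0.0015]
spin -0.004096638788547279 rows 0.034138656571227326
```

```bash

python3 -m crank '-.004 0 0 0;0 0 0 0;0 0 0 0;0 0 0 0;0 0 0 0' 1 40
python3 -c "
from h import *
plan(.427,-.028,.17,-85.8)"
```

```text
t: 4.87
tool_pos: [0.4293, -0.0294, 0.048]
orientation: [1.17, 1.222, -1.139]
force: [-0.2, 0.4, -0.6]
grip_width: 0.0448
t 4.87 tcp [ 0.4293 -0.0294  0.048 ] xax [ 0.0261  0.0008 -0.9997] zyaw -86.03 J [-0.25  0.01  2.04  0.01  1.07 -0.33] F [-0.2  0.4 -0.6] w 0.0448
shift [-0.122   0.001  -0.0014] rows 4 per row [-0.0305  0.0003 -0.0004]
spin -0.004072040046375217 rows 0.03393366705312681
```

```bash

python3 -m crank '-.02 0 0 0;-.03 0 0 0;-.036 0 0 0;-.036 0 0 0;-.036 0 0 0;-.03 0 0 0;-.015 0 0 0;0 0 0 0'
python3 -c "
from h import *
plan(.573,.285,.24,-85.8)"
```

```text
t: 5.53
tool_pos: [0.4216, -0.029, 0.2607]
orientation: [1.17, 1.224, -1.141]
force: [-0.1, 1.1, 0.1]
grip_width: 0.045
t 5.53 tcp [ 0.4216 -0.029   0.2607] xax [ 0.0236  0.0014 -0.9997] zyaw -86.03 J [-0.26 -0.19  1.76  0.01  1.55 -0.33] F [-0.1  1.1  0.1] w 0.045
shift [ 0.0247  0.1723 -0.3028] rows 10 per row [ 0.0025  0.0172 -0.0303]
spin -0.0040507875112041625 rows 0.033756562593368025
```

```bash

python3 -m crank '0 .01 -.018 0;0 .0172 -.0303 0;0 .0172 -.0303 0;0 .0172 -.0303 0;0 .0172 -.0303 0;0 .0172 -.0303 0;0 .0172 -.0303 0;0 .0172 -.0303 0;0 .01 -.02 0;0 0 0 0'
python3 -c "
from h import *
plan(.573,.285,.24,-85.8)"
```

```text
t: 6.37
tool_pos: [0.5482, 0.2422, 0.257]
orientation: [1.17, 1.221, -1.147]
force: [-0.1, 1.0, -0.4]
grip_width: 0.0447
t 6.37 tcp [0.5482 0.2422 0.257 ] xax [ 0.0215 -0.0017 -0.9998] zyaw -86.31 J [ 0.29  0.19  1.39 -0.01  1.55  0.23] F [-0.1  1.  -0.4] w 0.0447
shift [ 0.0174  0.0272 -0.0412] rows 2 per row [ 0.0087  0.0136 -0.0206]
spin -0.00892073997769454 rows 0.07433949981412118
```

```bash

python3 -m crank '.005 .014 -.022 0;.005 .014 -.02 0;.005 0 0 0;.0 0 0 0'
python3 - <<'E'
from h import *
plan(.573,.285,.2,-85.8)
c=r.get_calibration('wrist'); snap('wrist','w2.png')
print(proj(c,[.5729,.2850,.078]),proj(c,[.484,.2783,.078]),proj(c,[.5729,.2850,.04]))
E
```

```text
t: 6.7
tool_pos: [0.5738, 0.2887, 0.2369]
orientation: [1.165, 1.225, -1.15]
force: [-0.9, -0.6, -2.0]
grip_width: 0.045
t 6.7 tcp [0.5738 0.2887 0.2369] xax [ 0.0166 -0.0038 -0.9999] zyaw -86.18 J [ 0.35  0.29  1.3  -0.01  1.54  0.28] F [-0.9 -0.6 -2. ] w 0.045
shift [ 0.0369 -0.0016  0.0035] rows 1 per row [ 0.0369 -0.0016  0.0035]
spin -0.006607830164122757 rows 0.055065251367689645
(np.float64(315.64956934509183), np.float64(236.71353734513625)) (np.float64(200.05908470686478), np.float64(238.11203212654553)) (np.float64(315.2532149556841), np.float64(226.26806738188853))
```

View pics/w2.png

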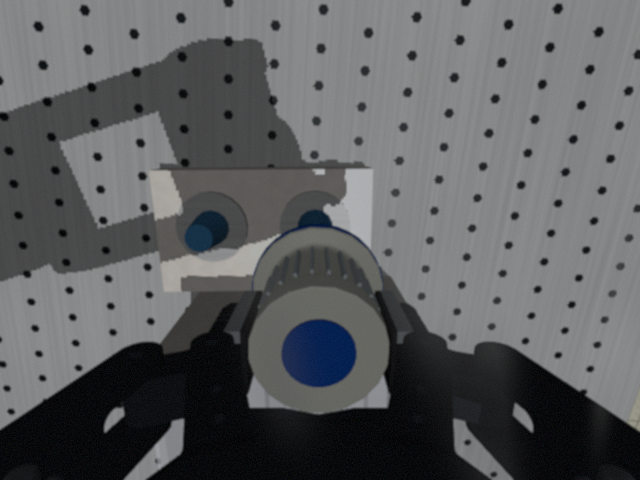

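```bash
python3 - <<'E'
from h import *
c=r.get_calibration('wrist'); p,M,s=pose()
print(onz(c,318.5,353,p[2]+.012)-p)
E
python3 -m crank '.02 0 0 0;.02 0 0 0;.012 0 0 0;0 0 0 0'
python3 -c "
from h import *
plan(.573,.285,.13,-85.8)"
```

```text
[-0.0017 -0.0009  0.012 ]
t: 7.08
tool_pos: [0.5741, 0.2856, 0.1848]
orientation: [1.167, 1.223, -1.15]
force: [0.1, -0.3, -1.2]
grip_width: 0.0453
t 7.08 tcp [0.5741 0.2856 0.1848] xax [ 0.0185 -0.0035 -0.9998] zyaw -86.29 J [ 0.35  0.31  1.38 -0.01  1.43  0.28] F [ 0.1 -0.3 -1.2] w 0.0453
shift [ 0.0548 -0.0021  0.0003] rows 2 per row [ 0.0274 -0.0011  0.0002]
spin -0.008534374502178893 rows 0.07111978751815745
```

```bash

python3 -m crank '.02 -.001 0 0;.02 0 0 0;.015 0 0 0;.01 0 0 0;0 0 0 0'
python3 -c "
from h import *
plan(.573,.285,.1,-85.8)"
```

```text
t: 7.5
tool_pos: [0.5751, 0.2832, 0.1223]
orientation: [1.172, 1.219, -1.148]
force: [0.2, 0.3, 0.1]
grip_width: 0.0454
t 7.5 tcp [0.5751 0.2832 0.1223] xax [ 0.0231 -0.0022 -0.9997] zyaw -86.43 J [ 0.34  0.35  1.46 -0.01  1.31  0.28] F [0.2 0.3 0.1] w 0.0454
shift [ 0.0223 -0.0025 -0.0021] rows 1 per row [ 0.0223 -0.0025 -0.0021]
spin -0.01092920535017342 rows 0.09107671125144517
```

```bash

python3 -m crank '.008 -.002 -.003 0;.008 -.001 0 0;.005 0 0 0;0 0 0 0' - 60
python3 -c "
from h import *
plan(.573,.285,.095,-85.8)"
```

```text
t: 7.83
tool_pos: [0.5734, 0.2858, 0.103]
orientation: [1.174, 1.216, -1.145]
force: [0.2, -2.9, -2.5]
grip_width: 0.0446
t 7.83 tcp [0.5734 0.2858 0.103 ] xax [ 0.027  -0.0017 -0.9996] zyaw -86.46 J [ 0.35  0.36  1.49 -0.01  1.27  0.29] F [ 0.2 -2.9 -2.5] w 0.0446
shift [ 0.008  -0.0007  0.0008] rows 1 per row [ 0.008  -0.0007  0.0008]
spin -0.011467571998261617 rows 0.09556309998551347
```

```bash

python3 -m crank '.006 0 0 0;.004 0 0 0' ; python3 -m crank '.004 0 0 0;.004 0 0 0'
```

```text
t: 8.0
tool_pos: [0.5742, 0.2856, 0.094]
orientation: [1.175, 1.215, -1.144]
force: [-2.8, -5.3, 5.8]
grip_width: 0.045
t: 8.17
tool_pos: [0.5744, 0.2852, 0.0864]
orientation: [1.175, 1.214, -1.144]
force: [-4.4, -6.1, 12.8]
grip_width: 0.0442
```

```bash

python3 -m crank '.003 0 0 0;.003 0 0 0'; python3 -m crank '.003 0 0 0;.003 0 0 0'
```

```text
t: 8.33
tool_pos: [0.5754, 0.2848, 0.0849]
orientation: [1.176, 1.212, -1.142]
force: [-26.4, -10.1, 50.4]
grip_width: 0.0449
t: 8.5
tool_pos: [0.5753, 0.2849, 0.085]
orientation: [1.178, 1.211, -1.14]
force: [-22.0, -10.7, 40.6]
grip_width: 0.0448
```

```bash

python3 -m crank '-.002 0 0 0;0 0 0 0;0 0 0 0;0 0 0 0' -0.35
python3 -m crank '-.01 0 0 0;-.02 0 0 0;-.03 0 0 0;-.03 0 0 0;-.03 0 0 0;-.03 0 0 0;0 0 0 0' 
python3 - <<'E'
from h import *
plan(.573,.285,.24,-85.8)
c=r.get_calibration('wrist'); snap('wrist','w3.png')
print(proj(c,[.5729,.2850,.1]),proj(c,[.5729,.2850,.048]))
E
```

```text
t: 8.83
tool_pos: [0.5756, 0.2856, 0.0883]
orientation: [1.18, 1.21, -1.138]
force: [-0.2, -0.5, -0.4]
grip_width: 0.0576
t: 9.42
tool_pos: [0.5687, 0.2854, 0.244]
orientation: [1.176, 1.214, -1.143]
force: [-0.3, 0.5, 0.8]
grip_width: 0.0578
t 9.42 tcp [0.5687 0.2854 0.244 ] xax [ 0.0299 -0.0015 -0.9996] zyaw -86.46 J [ 0.35  0.27  1.32 -0.01  1.53  0.29] F [-0.3  0.5  0.8] w 0.0578
shift [0.0041 0.0042 0.0007] rows 1 per row [0.0041 0.0042 0.0007]
spin -0.011432381545018345 rows 0.0952698462084862
(np.float64(320.43648656807324), np.float64(237.99204212026405)) (np.float64(318.3447400148179), np.float64(223.53061571845683))
```

View pics/w3.png

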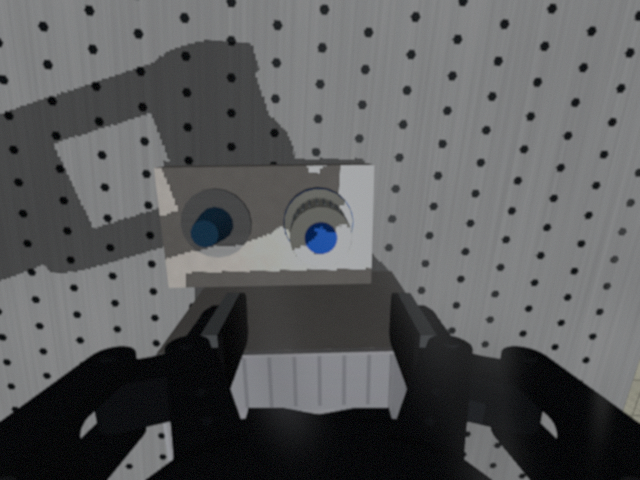

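```bash

python3 -m crank '0 0 .02 0;0 -.002 .035 0;0 -.002 .037 0;0 -.002 .037 0;0 -.002 .037 0;0 -.002 .037 0;0 -.002 .037 0;0 -.002 .037 0;0 -.002 .037 0;0 0 .02 0;0 0 0 0' -1
python3 -c "
from h import *
plan(.553,-.0645,.15,-85.8)"
```

```text
t: 10.38
tool_pos: [0.5698, -0.0617, 0.2336]
orientation: [1.167, 1.227, -1.148]
force: [0.1, -0.7, 0.8]
grip_width: 0.0854
t 10.38 tcp [ 0.5698 -0.0617  0.2336] xax [ 0.0172 -0.0006 -0.9999] zyaw -86.14 J [-0.24  0.14  1.49  0.    1.5  -0.31] F [ 0.1 -0.7  0.8] w 0.0854
shift [ 0.0833 -0.0183  0.0015] rows 3 per row [ 0.0278 -0.0061  0.0005]
spin -0.005988116629362198 rows 0.04990097191135165
```

```bash

python3 -m crank '.01 -.016 .002 0;.02 -.004 0 0;.015 0 0 0;.01 0 0 0;0 0 0 0' 
python3 - <<'E'
from h import *
plan(.553,-.0640,.048,-85.8)
c=r.get_calibration('wrist'); im=snap('wrist','w4.png')
print(proj(c,[.5532,-.0636,.06]))
m=cv2.inRange(cv2.cvtColor(im,cv2.COLOR_RGB2HSV),(108,180,90),(125,255,255))
n,l,st,ce=cv2.connectedComponentsWithStats(m)
for i in range(1,n):
    if st[i,4]>200: print(ce[i],st[i],onz(c,*ce[i],.06))
E
```

```text
t: 10.8
tool_pos: [0.549, -0.0662, 0.1733]
orientation: [1.169, 1.229, -1.152]
force: [0.3, 0.9, -0.8]
grip_width: 0.0856
t 10.8 tcp [ 0.549  -0.0662  0.1733] xax [ 0.0138  0.0008 -0.9999] zyaw -86.36 J [-0.26  0.14  1.62  0.    1.38 -0.33] F [ 0.3  0.9 -0.8] w 0.0856
shift [ 0.1254  0.0024 -0.0019] rows 4 per row [ 0.0313  0.0006 -0.0005]
spin -0.009785212282552516 rows 0.08154343568793763
(np.float64(325.1721108341996), np.float64(245.5147960504901))
[323.3801 252.4764] [307 243  34  22 592] [ 0.5523 -0.0684  0.06  ]
```

View pics/w4.png

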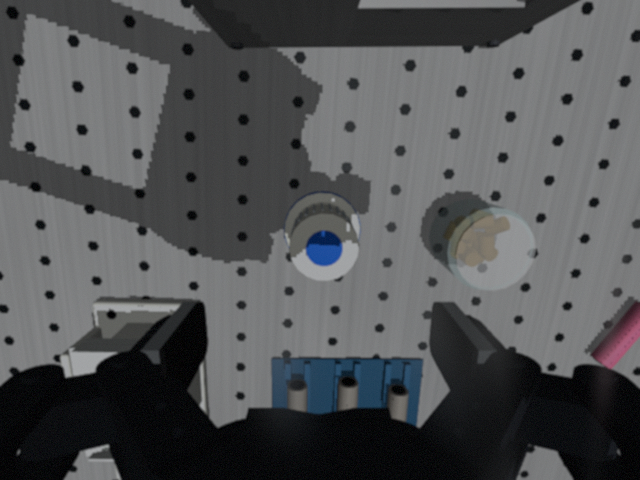

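```bash

python3 -m crank '.02 .005 -.002 0;.03 0 0 0;.03 0 0 0;.02 0 0 0;.01 0 0 0;0 0 0 0' 
python3 -c "
from h import *
plan(.5525,-.0645,.045,-85.8)"
```

```text
t: 11.35
tool_pos: [0.5601, -0.0623, 0.066]
orientation: [1.169, 1.222, -1.145]
force: [-0.5, 0.8, -0.6]
grip_width: 0.0855
t 11.35 tcp [ 0.5601 -0.0623  0.066 ] xax [ 0.0223 -0.0009 -0.9998] zyaw -86.2 J [-0.25  0.25  1.72  0.01  1.15 -0.32] F [-0.5  0.8 -0.6] w 0.0855
shift [ 0.0208 -0.0082  0.0016] rows 1 per row [ 0.0208 -0.0082  0.0016]
spin -0.006973809471005888 rows 0.058115078925049066
```

```bash

python3 -m crank '.014 -.008 .003 0;.006 0 0 0;0 0 0 0' 
python3 -c "
from h import *
plan(.5525,-.0645,.045,-85.8)"
```

```text
t: 11.6
tool_pos: [0.5548, -0.0658, 0.0488]
orientation: [1.17, 1.219, -1.142]
force: [0.1, 0.3, 0.1]
grip_width: 0.0855
t 11.6 tcp [ 0.5548 -0.0658  0.0488] xax [ 0.0258 -0.0016 -0.9997] zyaw -86.16 J [-0.26  0.26  1.75  0.01  1.11 -0.33] F [0.1 0.3 0.1] w 0.0855
shift [ 0.0037 -0.0023 -0.0014] rows 1 per row [ 0.0037 -0.0023 -0.0014]
spin -0.006249310903878332 rows 0.052077590865652765
```

```bash

python3 -m crank '.008 -.003 -.002 0;0 0 0 0;0 0 0 0;0 0 0 0;0 0 0 0;0 0 0 0;0 0 0 0' 1 40
python3 -c "
from h import *
plan(.5525,-.0645,.26,-85.8)"
```

```text
t: 12.18
tool_pos: [0.5547, -0.0638, 0.045]
orientation: [1.171, 1.214, -1.138]
force: [-0.1, 0.1, -0.5]
grip_width: 0.0448
t 12.18 tcp [ 0.5547 -0.0638  0.045 ] xax [ 0.0319 -0.0031 -0.9995] zyaw -86.14 J [-0.26  0.26  1.75  0.01  1.1  -0.33] F [-0.1  0.1 -0.5] w 0.0448
shift [-0.2149  0.0045  0.0017] rows 6 per row [-0.0358  0.0008  0.0003]
spin -0.005947090884310561 rows 0.04955909070258801
```

```bash

python3 -m crank '-.02 0 0 0;-.033 0 0 0;-.036 0 0 0;-.036 0 0 0;-.036 0 0 0;-.03 0 0 0;-.01 0 0 0;0 0 0 0'
python3 -c "
from h import *
plan(.484,.2783,.25,-85.8)"
```

```text
t: 12.85
tool_pos: [0.5464, -0.0628, 0.254]
orientation: [1.17, 1.218, -1.141]
force: [-0.3, 0.2, -1.3]
grip_width: 0.0451
t 12.85 tcp [ 0.5464 -0.0628  0.254 ] xax [ 0.0276 -0.0019 -0.9996] zyaw -86.15 J [-0.26  0.08  1.51  0.01  1.52 -0.32] F [-0.3  0.2 -1.3] w 0.0451
shift [ 0.0016 -0.0394 -0.3446] rows 10 per row [ 0.0002 -0.0039 -0.0345]
spin -0.006194958609081532 rows 0.05162465507567943
```

```bash

python3 -m crank '0 -.003 -.02 0;0 -.004 -.0345 0;0 -.004 -.0345 0;0 -.004 -.0345 0;0 -.004 -.0345 0;0 -.004 -.0345 0;0 -.004 -.0345 0;0 -.004 -.0345 0;0 -.004 -.0345 0;0 -.003 -.02 0;0 0 0 0'
python3 -c "
from h import *
plan(.484,.2783,.25,-85.8)"
```

```text
t: 13.77
tool_pos: [0.4815, 0.2616, 0.2341]
orientation: [1.165, 1.225, -1.158]
force: [-0.1, -0.9, -1.0]
grip_width: 0.045
t 13.77 tcp [0.4815 0.2616 0.2341] xax [ 0.0112 -0.0053 -0.9999] zyaw -86.48 J [ 0.36  0.1   1.54 -0.01  1.5   0.3 ] F [-0.1 -0.9 -1. ] w 0.045
shift [-0.016   0.0037 -0.0164] rows 1 per row [-0.016   0.0037 -0.0164]
spin -0.011905577523178017 rows 0.09921314602648348
```

```bash

python3 -m crank '.02 .003 -.017 0;.02 .001 -.002 0;.015 0 0 0;0 0 0 0'
python3 - <<'E'
from h import *
plan(.484,.2783,.13,-85.8)
c=r.get_calibration('wrist'); snap('wrist','w5.png'); p=pose()[0]
print(proj(c,[.484,.2783,.078]),proj(c,[.484,.2783,.04]),onz(c,318,350,p[2]+.015)-p)
E
```

```text
t: 14.1
tool_pos: [0.4831, 0.282, 0.1713]
orientation: [1.158, 1.229, -1.16]
force: [0.4, -0.0, -0.3]
grip_width: 0.0452
t 14.1 tcp [0.4831 0.282  0.1713] xax [ 0.0064 -0.0076 -1.    ] zyaw -86.27 J [ 0.4   0.16  1.6  -0.01  1.38  0.33] F [ 0.4 -0.  -0.3] w 0.0452
shift [0.0414 0.0004 0.0034] rows 2 per row [0.0207 0.0002 0.0017]
spin -0.008262891070325577 rows 0.06885742558604648
(np.float64(321.2118995357015), np.float64(262.5634321354276)) (np.float64(320.50328599486386), np.float64(245.80099557253718)) [-0.0023  0.0029  0.015 ]
```

View pics/w5.png

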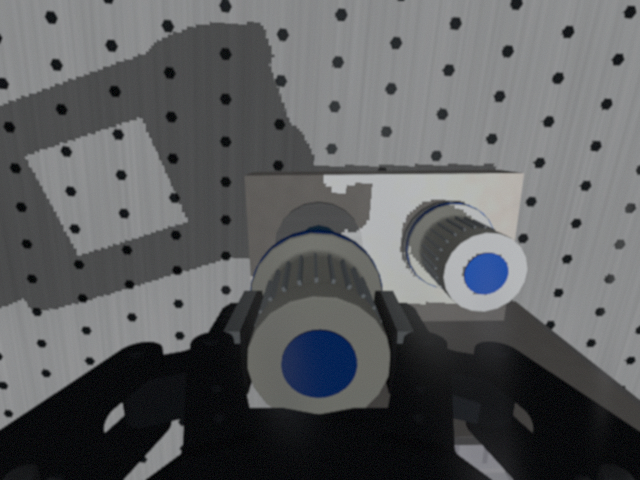

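```bash

python3 -m crank '.015 .003 .003 0;.015 0 0 0;.012 0 0 0;0 0 0 0'
python3 -c "
from h import *
plan(.485,.279,.1,-85.8)"
```

```text
t: 14.48
tool_pos: [0.4881, 0.2773, 0.1308]
orientation: [1.161, 1.227, -1.16]
force: [0.1, -0.1, -0.7]
grip_width: 0.0452
t 14.48 tcp [0.4881 0.2773 0.1308] xax [ 0.0088 -0.0071 -0.9999] zyaw -86.37 J [ 0.38  0.19  1.64 -0.01  1.3   0.32] F [ 0.1 -0.1 -0.7] w 0.0452
shift [ 0.0308 -0.0033 -0.0021] rows 1 per row [ 0.0308 -0.0033 -0.0021]
spin -0.009993933078971095 rows 0.08328277565809246
```

```bash

python3 -m crank '.010 -.003 -.003 0;.010 -.001 0 0;.006 0 0 0;0 0 0 0' - 60
python3 -c "
from h import *
plan(.485,.279,.095,-85.8)"
```

```text
t: 14.82
tool_pos: [0.4845, 0.2799, 0.1043]
orientation: [1.163, 1.226, -1.159]
force: [-0.6, 0.6, -1.0]
grip_width: 0.0448
t 14.82 tcp [0.4845 0.2799 0.1043] xax [ 0.0106 -0.0063 -0.9999] zyaw -86.42 J [ 0.39  0.21  1.68 -0.01  1.25  0.33] F [-0.6  0.6 -1. ] w 0.0448
shift [0.0093 0.0004 0.0009] rows 1 per row [0.0093 0.0004 0.0009]
spin -0.01074681840086716 rows 0.08955682000722634
```

Bottom is about 0.059 now; home should be near TCP z 0.083–0.085.

```bash

python3 -m crank '.006 0 0 0;.005 0 0 0' ; python3 -m crank '.004 0 0 0;.004 0 0 0'; python3 -m crank '.003 0 0 0;.002 0 0 0'
```

```text
t: 14.98
tool_pos: [0.485, 0.2801, 0.0936]
orientation: [1.164, 1.225, -1.157]
force: [-1.9, -1.8, 1.9]
grip_width: 0.0447
t: 15.15
tool_pos: [0.4851, 0.28, 0.0854]
orientation: [1.164, 1.225, -1.157]
force: [-4.5, -1.5, 10.6]
grip_width: 0.0446
t: 15.32
tool_pos: [0.4852, 0.2799, 0.0834]
orientation: [1.164, 1.224, -1.156]
force: [-24.5, -10.9, 53.4]
grip_width: 0.0446
```

```bash

python3 -m crank '-.002 0 0 0;0 0 0 0;0 0 0 0;0 0 0 0' -0.35
python3 -m crank '-.01 0 0 0;-.02 0 0 0;-.03 0 0 0;-.03 0 0 0;-.03 0 0 0;-.03 0 0 0;0 0 0 0' 
python3 - <<'E'
from h import *
plan(.573,.285,.24,-85.8)
c=r.get_calibration('wrist'); snap('wrist','w6.png')
print(proj(c,[.484,.2783,.1]),proj(c,[.5729,.2850,.1]))
E
```

```text
t: 15.65
tool_pos: [0.4857, 0.2802, 0.0862]
orientation: [1.166, 1.223, -1.154]
force: [0.0, 0.4, -0.1]
grip_width: 0.0574
t: 16.23
tool_pos: [0.4821, 0.2804, 0.2433]
orientation: [1.162, 1.226, -1.158]
force: [0.7, 0.3, 0.8]
grip_width: 0.0578
t 16.23 tcp [0.4821 0.2804 0.2433] xax [ 0.0106 -0.0068 -0.9999] zyaw -86.39 J [ 0.39  0.11  1.5  -0.01  1.52  0.33] F [0.7 0.3 0.8] w 0.0578
shift [0.0042 0.091  0.0011] rows 3 per row [0.0014 0.0303 0.0004]
spin -0.010227761422150332 rows 0.08523134518458611
(np.float64(321.0477331475974), np.float64(239.5183993324179)) (np.float64(442.47444626292787), np.float64(237.7912415638476))
```

View pics/w6.png

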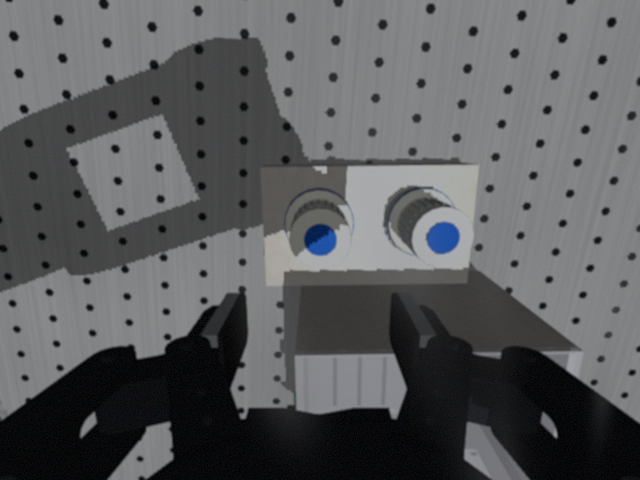

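```bash

python3 -m crank '0 .004 .02 0;0 .004 .039 0;0 .004 .039 0;0 .004 .039 0;0 .004 .039 0;0 .004 .039 0;0 .004 .039 0;0 .004 .039 0;0 .004 .039 0;0 .004 .039 0;0 .004 .039 0;0 .004 .039 0' .3 40
python3 -c "
from h import *
plan(.541,-.231,.15,-87.5)"
```

```text
t: 17.28
tool_pos: [0.5568, -0.1776, 0.2376]
orientation: [1.152, 1.24, -1.156]
force: [1.2, 1.2, 0.2]
grip_width: 0.0297
t 17.28 tcp [ 0.5568 -0.1776  0.2376] xax [ 0.0006 -0.0041 -1.    ] zyaw -85.78 J [-0.44  0.17  1.44 -0.    1.52 -0.51] F [1.2 1.2 0.2] w 0.0297
shift [ 0.0878 -0.0197  0.0517] rows 3 per row [ 0.0293 -0.0066  0.0172]
spin 0.030101438045751678 rows 0.25084531704793067
```

```bash

python3 -m crank '.01 -.01 .017 .03;.02 -.006 .005 0;.02 -.003 0 0;.01 0 0 0;0 0 0 0'
python3 - <<'E'
from h import *
plan(.541,-.231,.033,-87.5)
c=r.get_calibration('wrist'); snap('wrist','w7.png')
for x,y in ((.541,-.2307),(.5843,-.2263),(.6283,-.2318)):
  print(proj(c,[x,y,.015]),proj(c,[x-.0013,y+.03,.015]),proj(c,[x+.0013,y-.03,.015]))
print(proj(c,[.415,-.189,.052]))
E
```

```text
t: 17.7
tool_pos: [0.5373, -0.2111, 0.1712]
orientation: [1.18, 1.226, -1.189]
force: [0.1, 0.0, 0.5]
grip_width: 0.03
t 17.7 tcp [ 0.5373 -0.2111  0.1712] xax [-0.0041 -0.0032 -1.    ] zyaw -88.09 J [-0.51  0.2   1.55 -0.    1.4  -0.54] F [0.1 0.  0.5] w 0.03
shift [0.1383 0.0036 0.0196] rows 4 per row [0.0346 0.0009 0.0049]
spin -0.01030980021776997 rows 0.08591500181474974
(np.float64(325.21835111102905), np.float64(257.9419181113657)) (np.float64(325.0131462193215), np.float64(220.02657163664549)) (np.float64(325.4127057222665), np.float64(293.8524773709998))
(np.float64(381.1914409712195), np.float64(254.3710494590783)) (np.float64(382.5533737731129), np.float64(216.22364503257538)) (np.float64(379.9017583136352), np.float64(290.49474502784085))
(np.float64(436.95298603978335), np.float64(262.9969308267394)) (np.float64(439.86008584235054), np.float64(225.30842278862812)) (np.float64(434.19926968559594), np.float64(298.69693013801805))
(np.float64(135.29554981789101), np.float64(207.03351181248024))
```

View pics/w7.png

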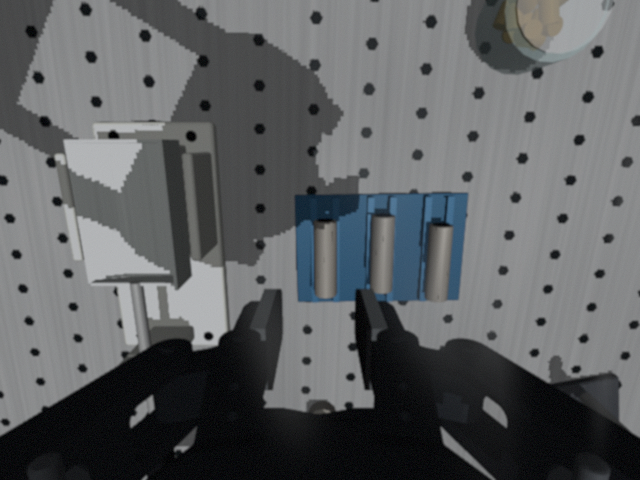

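The wrist view shows the sleeves centred at (325,259), (382,254) and (439,262), as predicted. I'm descending on the first one.

```bash

python3 -m crank '.01 .003 .018 0;.025 .002 .004 0;.03 0 0 0;.025 0 0 0;.01 0 0 0;0 0 0 0'
python3 -c "
from h import *
plan(.541,-.231,.033,-87.5)"
```

```text
t: 18.25
tool_pos: [0.5482, -0.2324, 0.0764]
orientation: [1.177, 1.218, -1.181]
force: [0.7, 1.3, -0.3]
grip_width: 0.0297
t 18.25 tcp [ 0.5482 -0.2324  0.0764] xax [ 0.0051 -0.0079 -1.    ] zyaw -87.76 J [-0.53  0.31  1.62 -0.    1.21 -0.57] F [ 0.7  1.3 -0.3] w 0.0297
shift [ 0.0433 -0.0073 -0.002 ] rows 2 per row [ 0.0217 -0.0037 -0.001 ]
spin -0.004603709669357617 rows 0.038364247244646814
```

```bash

python3 -m crank '.01 -.007 -.001 0;.01 0 0 0;.008 0 0 0;0 0 0 0'
python3 -c "
from h import *
plan(.541,-.231,.033,-87.5)"
```

```text
t: 18.58
tool_pos: [0.5444, -0.2317, 0.0525]
orientation: [1.176, 1.213, -1.177]
force: [-0.9, -0.1, -0.1]
grip_width: 0.0299
t 18.58 tcp [ 0.5444 -0.2317  0.0525] xax [ 0.0103 -0.0106 -0.9999] zyaw -87.64 J [-0.53  0.32  1.65 -0.    1.15 -0.57] F [-0.9 -0.1 -0.1] w 0.0299
shift [ 0.0194 -0.0035 -0.0011] rows 1 per row [ 0.0194 -0.0035 -0.0011]
spin -0.0024289146291593144 rows 0.020240955242994286
```

```bash

python3 -m crank '.007 -.005 -.001 0;.006 0 0 0;.005 0 0 0;0 0 0 0'
python3 -c "
from h import *
plan(.541,-.231,.033,-87.5)"
```

```text
t: 18.92
tool_pos: [0.5406, -0.2315, 0.0351]
orientation: [1.175, 1.21, -1.175]
force: [-0.9, -0.6, -0.8]
grip_width: 0.0298
t 18.92 tcp [ 0.5406 -0.2315  0.0351] xax [ 0.013  -0.0122 -0.9998] zyaw -87.61 J [-0.53  0.33  1.68 -0.    1.11 -0.57] F [-0.9 -0.6 -0.8] w 0.0298
shift [ 0.0021  0.0004 -0.0005] rows 1 per row [ 0.0021  0.0004 -0.0005]
spin -0.0019872984453494385 rows 0.016560820377911987
```

```bash

python3 -m crank '.003 0 0 0;0 0 0 0;0 0 0 0;0 0 0 0;0 0 0 0' 1 30
python3 -c "
from h import *
plan(.541,-.231,.15,-87.5)"
```

```text
t: 19.33
tool_pos: [0.5425, -0.232, 0.0329]
orientation: [1.176, 1.206, -1.173]
force: [-0.8, -0.7, 0.1]
grip_width: 0.0165
t 19.33 tcp [ 0.5425 -0.232   0.0329] xax [ 0.0171 -0.0134 -0.9998] zyaw -87.63 J [-0.53  0.34  1.68 -0.    1.11 -0.57] F [-0.8 -0.7  0.1] w 0.0165
shift [-0.1171  0.0005  0.0006] rows 4 per row [-0.0293  0.0001  0.0001]
spin -0.0022349782149247545 rows 0.018624818457706287
```

```bash

python3 -m crank '-.02 0 0 0;-.03 0 0 0;-.03 0 0 0;-.02 0 0 0;0 0 0 0'
python3 -c "
from h import *
plan(.415,-.191,.14,-88.2)"
```

```text
t: 19.75
tool_pos: [0.5392, -0.2301, 0.1346]
orientation: [1.176, 1.212, -1.176]
force: [-0.3, -0.2, 0.3]
grip_width: 0.0162
t 19.75 tcp [ 0.5392 -0.2301  0.1346] xax [ 0.0117 -0.0107 -0.9999] zyaw -87.64 J [-0.53  0.23  1.59 -0.    1.31 -0.57] F [-0.3 -0.2  0.3] w 0.0162
shift [-0.0072 -0.1224 -0.0441] rows 4 per row [-0.0018 -0.0306 -0.011 ]
spin 0.009716450987806585 rows 0.08097042489838821
```

```bash

python3 -m crank '-.004 -.02 -.008 .01;-.003 -.03 -.011 0;0 -.032 -.012 0;0 -.03 -.011 0;0 -.01 -.003 0;0 0 0 0'
python3 - <<'E'
from h import *
plan(.415,-.191,.14,-88.2)
c=r.get_calibration('wrist'); snap('wrist','w8.png')
u=np.array([-.0314,.9995,0]);v=np.array([-.9995,-.0314,0]);o=np.array([.4205,-.365,.062])
for b in ((130,33,-2),(222,33,-2),(130,-31,10),(222,-31,10),(222,-29,-14),(100,0,4)):
  print(b,np.round(proj(c,o+u*b[0]/1e3+v*b[1]/1e3+np.array([0,0,b[2]/1e3])),1))
E
```

```text
t: 20.25
tool_pos: [0.4109, -0.1873, 0.1381]
orientation: [1.183, 1.206, -1.183]
force: [-0.1, 0.1, -0.0]
grip_width: 0.0165
t 20.25 tcp [ 0.4109 -0.1873  0.1381] xax [ 0.0121 -0.0115 -0.9999] zyaw -88.23 J [-0.6  -0.05  1.88 -0.    1.29 -0.63] F [-0.1  0.1 -0. ] w 0.0165
shift [-0.0018  0.0041  0.0038] rows 1 per row [-0.0018  0.0041  0.0038]
spin -0.0005457961634238977 rows 0.004548301361865814
(130, 33, -2) [271.  340.6]
(222, 33, -2) [264.9 185. ]
(130, -31, 10) [381.7 350.8]
(222, -31, 10) [390.2 187.5]
(222, -29, -14) [378.2 182.4]
(100, 0, 4) [326.4 389.8]
```

View pics/w8.png

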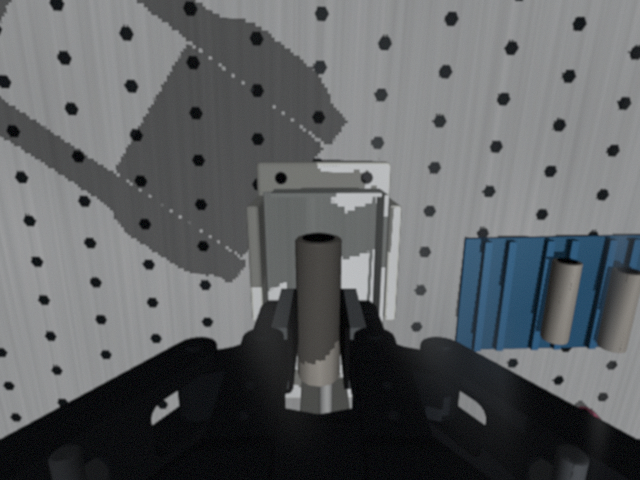

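```bash

python3 -m crank '.012 0 .005 0;.014 0 .001 0;.012 0 0 0;.005 0 0 0;0 0 0 0'
python3 -c "
from h import *
plan(.410,-.193,.087,-88.2)"
```

```text
t: 20.72
tool_pos: [0.4163, -0.1962, 0.0938]
orientation: [1.184, 1.203, -1.182]
force: [-0.1, -0.7, -0.7]
grip_width: 0.0167
t 20.72 tcp [ 0.4163 -0.1962  0.0938] xax [ 0.0147 -0.013  -0.9998] zyaw -88.25 J [-0.61  0.01  1.92 -0.    1.19 -0.64] F [-0.1 -0.7 -0.7] w 0.0167
shift [ 0.0067 -0.0063 -0.0035] rows 1 per row [ 0.0067 -0.0063 -0.0035]
spin -0.0009566852219233867 rows 0.007972376849361557
```

```bash

python3 -m crank '.005 -.008 -.003 0;.002 0 0 0;0 0 0 0'
python3 -c "
from h import *
plan(.410,-.193,.087,-88.2)"
```

```text
t: 20.97
tool_pos: [0.4087, -0.1937, 0.0863]
orientation: [1.184, 1.204, -1.182]
force: [0.2, 0.1, -0.8]
grip_width: 0.0169
t 20.97 tcp [ 0.4087 -0.1937  0.0863] xax [ 0.0144 -0.0127 -0.9998] zyaw -88.23 J [-0.61  0.01  1.95 -0.    1.17 -0.64] F [ 0.2  0.1 -0.8] w 0.0169
shift [-0.0006  0.0014 -0.0006] rows 1 per row [-0.0006  0.0014 -0.0006]
spin -0.0005437841795546896 rows 0.0045315348296224136
```

Releasing with a partial opening, then up and a look.

```bash

python3 -m crank '0 .001 0 0;0 0 0 0;0 0 0 0;-.01 0 0 0;-.02 0 0 0;-.02 0 0 0;0 0 0 0' .35
python3 - <<'E'
from h import *
plan(.5843,-.2263,.14,-87.5)
snap('wrist','w9.png')
E
```

```text
t: 21.55
tool_pos: [0.4093, -0.193, 0.1414]
orientation: [1.184, 1.203, -1.182]
force: [0.0, -0.6, 1.7]
grip_width: 0.0277
t 21.55 tcp [ 0.4093 -0.193   0.1414] xax [ 0.0154 -0.0133 -0.9998] zyaw -88.23 J [-0.61 -0.05  1.88 -0.    1.29 -0.64] F [ 0.  -0.6  1.7] w 0.0277
shift [0.0046 0.1739 0.0387] rows 5 per row [0.0009 0.0348 0.0077]
spin -0.012667863627897475 rows 0.10556553023247896
```

View pics/w9.png

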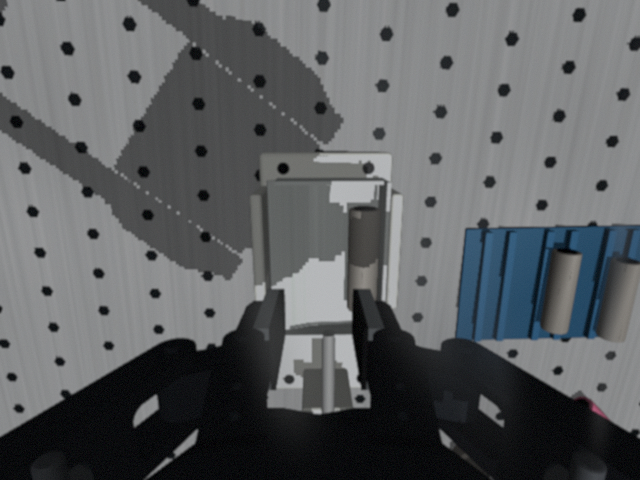

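The first sleeve rolled to the back wall, at (363,250). Next one.

```bash

python3 -m crank '0 .02 .004 0;0 .034 .008 0;0 .036 .008 0;.003 .036 .008 0;.004 .025 .006 -.01;.005 .008 0 0;.01 0 0 0;0 0 0 0' .3
python3 - <<'E'
from h import *
plan(.5843,-.2263,.033,-87.5)
E
```

```text
t: 22.27
tool_pos: [0.5753, -0.2225, 0.1196]
orientation: [1.176, 1.206, -1.175]
force: [-0.9, -0.4, -0.1]
grip_width: 0.03
t 22.27 tcp [ 0.5753 -0.2225  0.1196] xax [ 0.0155 -0.0139 -0.9998] zyaw -87.69 J [-0.49  0.3   1.53 -0.01  1.29 -0.53] F [-0.9 -0.4 -0.1] w 0.03
shift [0.0868 0.0076 0.0029] rows 3 per row [0.0289 0.0025 0.001 ]
spin -0.0032411596028865345 rows 0.02700966335738779
```

```bash

python3 -m crank '.02 .008 .002 0;.018 0 0 0;.015 0 0 0;.008 0 0 0;0 0 0 0'
python3 - <<'E'
from h import *
plan(.5843,-.2263,.034,-87.5)
E
```

```text
t: 22.68
tool_pos: [0.5792, -0.2242, 0.0569]
orientation: [1.177, 1.207, -1.177]
force: [-0.2, 0.0, 0.1]
grip_width: 0.0299
t 22.68 tcp [ 0.5792 -0.2242  0.0569] xax [ 0.0137 -0.0135 -0.9998] zyaw -87.77 J [-0.49  0.37  1.58 -0.01  1.18 -0.53] F [-0.2  0.   0.1] w 0.0299
shift [0.023  0.0047 0.002 ] rows 1 per row [0.023  0.0047 0.002 ]
spin -0.004682437453782075 rows 0.039020312114850624
```

```bash

python3 -m crank '.008 .005 .002 0;.007 0 0 0;.004 0 0 0;0 0 0 0'
python3 - <<'E'
from h import *
plan(.5843,-.2263,.034,-87.5)
E
```

```text
t: 23.02
tool_pos: [0.5843, -0.2269, 0.0389]
orientation: [1.177, 1.205, -1.177]
force: [0.4, 0.3, -1.6]
grip_width: 0.0299
t 23.02 tcp [ 0.5843 -0.2269  0.0389] xax [ 0.0156 -0.0146 -0.9998] zyaw -87.81 J [-0.49  0.4   1.58 -0.01  1.14 -0.53] F [ 0.4  0.3 -1.6] w 0.0299
shift [ 0.0049 -0.     -0.0006] rows 1 per row [ 0.0049 -0.     -0.0006]
spin -0.005466888876089472 rows 0.0455574073007456
```

```bash

python3 -m crank '.005 0 0 0;0 0 0 0' ; python3 -m crank '0 0 0 0;0 0 0 0;0 0 0 0;0 0 0 0' 1 30
python3 -m crank '-.02 0 0 0;-.03 0 0 0;-.03 0 0 0;-.02 0 0 0;0 0 0 0'
python3 - <<'E'
from h import *
plan(.410,-.193,.14,-88.2)
E
```

```text
t: 23.18
tool_pos: [0.5846, -0.2271, 0.034]
orientation: [1.177, 1.204, -1.176]
force: [-1.3, -0.1, 0.4]
grip_width: 0.0297
t: 23.52
tool_pos: [0.586, -0.2273, 0.0354]
orientation: [1.178, 1.201, -1.174]
force: [0.7, 0.3, -0.4]
grip_width: 0.0167
t: 23.93
tool_pos: [0.5822, -0.225, 0.1376]
orientation: [1.177, 1.207, -1.177]
force: [0.1, -0.4, 0.7]
grip_width: 0.016
t 23.93 tcp [ 0.5822 -0.225   0.1376] xax [ 0.0141 -0.0139 -0.9998] zyaw -87.8 J [-0.49  0.3   1.49 -0.01  1.33 -0.53] F [ 0.1 -0.4  0.7] w 0.016
shift [-0.0053 -0.1708 -0.0386] rows 5 per row [-0.0011 -0.0342 -0.0077]
spin 0.006972195503646221 rows 0.05810162919705184
```

```bash

python3 -m crank '-.004 -.02 -.005 .005;-.002 -.034 -.008 0;0 -.036 -.008 0;0 -.036 -.008 0;0 -.033 -.007 0;0 -.012 -.002 0;0 0 0 0'
python3 - <<'E'
from h import *
plan(.408,-.193,.094,-88.2)
E
```

```text
t: 24.52
tool_pos: [0.4024, -0.1903, 0.1384]
orientation: [1.179, 1.205, -1.181]
force: [-0.4, -0.8, 0.1]
grip_width: 0.0164
t 24.52 tcp [ 0.4024 -0.1903  0.1384] xax [ 0.0137 -0.0143 -0.9998] zyaw -88.03 J [-0.61 -0.06  1.9  -0.    1.29 -0.65] F [-0.4 -0.8  0.1] w 0.0164
shift [0.0445 0.0049 0.0022] rows 2 per row [0.0222 0.0025 0.0011]
spin 0.002998442802463904 rows 0.024987023353865868
```

```bash

python3 -m crank '.012 .003 .001 0;.014 0 0 0;.009 0 0 0;.003 0 0 0;0 0 0 0'
python3 - <<'E'
from h import *
plan(.408,-.193,.094,-88.2)
E
```

```text
t: 24.93
tool_pos: [0.4072, -0.1924, 0.0993]
orientation: [1.18, 1.202, -1.181]
force: [0.3, -1.6, -0.1]
grip_width: 0.0163
t 24.93 tcp [ 0.4072 -0.1924  0.0993] xax [ 0.0154 -0.0155 -0.9998] zyaw -88.1 J [-0.61 -0.01  1.94 -0.    1.2  -0.64] F [ 0.3 -1.6 -0.1] w 0.0163
shift [0.0053 0.0007 0.0006] rows 1 per row [0.0053 0.0007 0.0006]
spin 0.0017676483863587993 rows 0.01473040321965666
```

```bash

python3 -m crank '.006 0 0 0;0 0 0 0'
python3 -m crank '0 0 0 0;0 0 0 0;0 0 0 0;-.01 0 0 0;-.02 0 0 0;-.02 0 0 0;0 0 0 0' .35
python3 - <<'E'
from h import *
plan(.6283,-.2318,.14,-87.5)
snap('wrist','w10.png')
E
```

```text
t: 25.1
tool_pos: [0.4079, -0.1926, 0.093]
orientation: [1.18, 1.203, -1.181]
force: [-0.1, -0.1, -0.0]
grip_width: 0.0165
t: 25.68
tool_pos: [0.4073, -0.1918, 0.1476]
orientation: [1.18, 1.203, -1.181]
force: [0.6, -0.2, 1.8]
grip_width: 0.028
t 25.68 tcp [ 0.4073 -0.1918  0.1476] xax [ 0.0151 -0.0153 -0.9998] zyaw -88.07 J [-0.61 -0.06  1.88 -0.    1.31 -0.64] F [ 0.6 -0.2  1.8] w 0.028
shift [0.0115 0.2193 0.0473] rows 6 per row [0.0019 0.0366 0.0079]
spin -0.009887746261111923 rows 0.08239788550926602
```

View pics/w10.png

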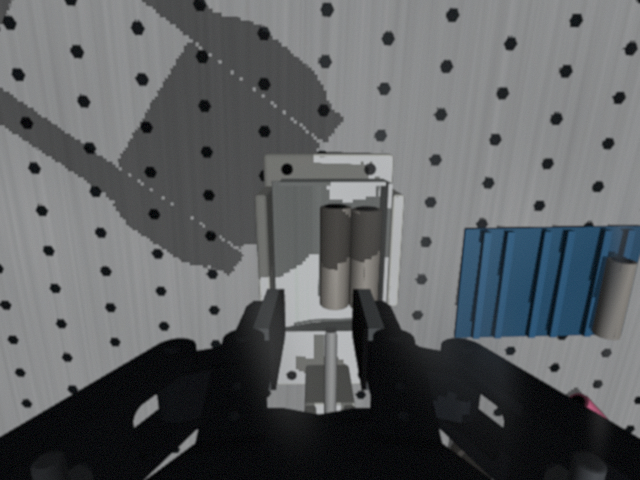

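```bash

python3 -m crank '0 .02 .004 0;0 .036 .008 0;0 .037 .008 0;.003 .037 .008 0;.003 .037 .008 -.01;.005 .03 .005 0;.01 .006 .002 0;.01 0 0 0;0 0 0 0' .3
python3 - <<'E'
from h import *
plan(.6283,-.2318,.034,-87.5)
E
```

```text
t: 26.48
tool_pos: [0.62, -0.2285, 0.1171]
orientation: [1.172, 1.206, -1.174]
force: [0.3, 0.5, -0.9]
grip_width: 0.0298
t 26.48 tcp [ 0.62   -0.2285  0.1171] xax [ 0.0157 -0.0163 -0.9997] zyaw -87.53 J [-0.47  0.39  1.42 -0.01  1.31 -0.51] F [ 0.3  0.5 -0.9] w 0.0298
shift [0.0832 0.0069 0.0023] rows 3 per row [0.0277 0.0023 0.0008]
spin -0.0005936961163441432 rows 0.004947467636201194
```

```bash

python3 -m crank '.02 .008 .002 0;.018 0 0 0;.015 0 0 0;.008 0 0 0;0 0 0 0'
python3 - <<'E'
from h import *
plan(.6283,-.2318,.034,-87.5)
E
```

```text
t: 26.9
tool_pos: [0.6244, -0.2307, 0.0554]
orientation: [1.173, 1.206, -1.176]
force: [-0.1, 0.4, 0.5]
grip_width: 0.03
t 26.9 tcp [ 0.6244 -0.2307  0.0554] xax [ 0.0144 -0.0161 -0.9998] zyaw -87.61 J [-0.47  0.45  1.46 -0.01  1.21 -0.5 ] F [-0.1  0.4  0.5] w 0.03
shift [0.0214 0.0036 0.0009] rows 1 per row [0.0214 0.0036 0.0009]
spin -0.0018977784449528314 rows 0.01581482037460693
```

```bash

python3 -m crank '.010 .004 .001 0;.007 0 0 0;.004 0 0 0;0 0 0 0'
python3 - <<'E'
from h import *
plan(.6283,-.2318,.034,-87.5)
E
```

```text
t: 27.23
tool_pos: [0.6285, -0.2324, 0.0356]
orientation: [1.174, 1.203, -1.175]
force: [-0.0, 0.0, 0.0]
grip_width: 0.0297
t 27.23 tcp [ 0.6285 -0.2324  0.0356] xax [ 0.0167 -0.0173 -0.9997] zyaw -87.65 J [-0.47  0.48  1.47 -0.01  1.17 -0.5 ] F [-0.  0.  0.] w 0.0297
shift [ 0.0016 -0.0002 -0.0006] rows 1 per row [ 0.0016 -0.0002 -0.0006]
spin -0.00262178999266213 rows 0.021848249938851084
```

```bash

python3 -m crank '0.001 0 0 0;0 0 0 0;0 0 0 0;0 0 0 0' 1 30
python3 -m crank '-.02 0 0 0;-.03 0 0 0;-.03 0 0 0;-.02 0 0 0;0 0 0 0'
python3 - <<'E'
from h import *
plan(.401,-.193,.14,-88.2)
E
```

```text
t: 27.57
tool_pos: [0.6303, -0.2328, 0.0367]
orientation: [1.175, 1.199, -1.172]
force: [0.6, -0.3, -0.6]
grip_width: 0.0165
t: 27.98
tool_pos: [0.6265, -0.2304, 0.1392]
orientation: [1.174, 1.204, -1.175]
force: [-0.4, -0.3, -0.1]
grip_width: 0.016
t 27.98 tcp [ 0.6265 -0.2304  0.1392] xax [ 0.0164 -0.0169 -0.9997] zyaw -87.64 J [-0.46  0.39  1.38 -0.01  1.36 -0.5 ] F [-0.4 -0.3 -0.1] w 0.016
shift [-0.0052 -0.2237 -0.0466] rows 7 per row [-0.0007 -0.032  -0.0067]
spin 0.009695368545350535 rows 0.08079473787792113
```

```bash

python3 -m crank '-.004 -.02 -.005 .005;-.002 -.034 -.007 0;0 -.036 -.008 0;0 -.036 -.008 0;0 -.036 -.008 0;0 -.036 -.006 0;0 -.017 -.003 0;0 0 0 0'
python3 - <<'E'
from h import *
plan(.400,-.193,.094,-88.2)
E
```

```text
t: 28.65
tool_pos: [0.4002, -0.1901, 0.1379]
orientation: [1.176, 1.202, -1.178]
force: [0.4, -0.5, -0.1]
grip_width: 0.0163
t 28.65 tcp [ 0.4002 -0.1901  0.1379] xax [ 0.0162 -0.0176 -0.9997] zyaw -87.85 J [-0.61 -0.07  1.91 -0.01  1.28 -0.65] F [ 0.4 -0.5 -0.1] w 0.0163
shift [ 0.044  -0.001   0.0021] rows 2 per row [ 0.022  -0.0005  0.0011]
spin 0.0060401362675073815 rows 0.050334468895894845
```

```bash

python3 -m crank '.012 -.003 .001 0;.014 -.002 0 0;.009 0 0 0;.003 0 0 0;0 0 0 0'
python3 - <<'E'
from h import *
plan(.400,-.193,.094,-88.2)
E
```

```text
t: 29.07
tool_pos: [0.3958, -0.1924, 0.0991]
orientation: [1.177, 1.198, -1.179]
force: [-0.2, -0.7, -0.7]
grip_width: 0.0168
t 29.07 tcp [ 0.3958 -0.1924  0.0991] xax [ 0.0184 -0.0194 -0.9996] zyaw -87.93 J [-0.62 -0.04  1.96 -0.01  1.19 -0.66] F [-0.2 -0.7 -0.7] w 0.0168
shift [0.0052 0.0041 0.0007] rows 1 per row [0.0052 0.0041 0.0007]
spin 0.00465222174244824 rows 0.038768514520402
```

```bash

python3 -m crank '.006 .006 0 0;0 0 0 0'
python3 -c "
from h import *
plan(.401,-.193,.094,-88.2)"
```

```text
t: 29.23
tool_pos: [0.4031, -0.1925, 0.0931]
orientation: [1.177, 1.198, -1.179]
force: [0.4, 0.5, -0.8]
grip_width: 0.0161
t 29.23 tcp [ 0.4031 -0.1925  0.0931] xax [ 0.0186 -0.0194 -0.9996] zyaw -87.94 J [-0.61 -0.02  1.96 -0.01  1.18 -0.65] F [ 0.4  0.5 -0.8] w 0.0161
shift [-0.0009 -0.0021  0.0005] rows 1 per row [-0.0009 -0.0021  0.0005]
spin 0.004556270680037662 rows 0.03796892233364718
```

```bash

python3 -m crank '0 -.004 0 0;0 0 0 0'
python3 -m crank '0 0 0 0;0 0 0 0;0 0 0 0;-.01 0 0 0;-.02 0 0 0;-.02 0 0 0;0 0 0 0' .45
python3 - <<'E'
from h import *
plan(.6283,-.2318,.14,-87.5)
snap('wrist','w11.png')
E
```

```text
t: 29.4
tool_pos: [0.3996, -0.1926, 0.0931]
orientation: [1.176, 1.199, -1.178]
force: [-0.1, 0.3, -0.1]
grip_width: 0.0162
t: 29.98
tool_pos: [0.3984, -0.1915, 0.1474]
orientation: [1.176, 1.199, -1.178]
force: [0.8, -0.4, 0.8]
grip_width: 0.0237
t 29.98 tcp [ 0.3984 -0.1915  0.1474] xax [ 0.0182 -0.0191 -0.9997] zyaw -87.9 J [-0.62 -0.08  1.9  -0.01  1.3  -0.65] F [ 0.8 -0.4  0.8] w 0.0237
shift [0.0124 0.2281 0.0485] rows 7 per row [0.0018 0.0326 0.0069]
spin -0.006932723724311092 rows 0.057772697702592433
```

View pics/w11.png

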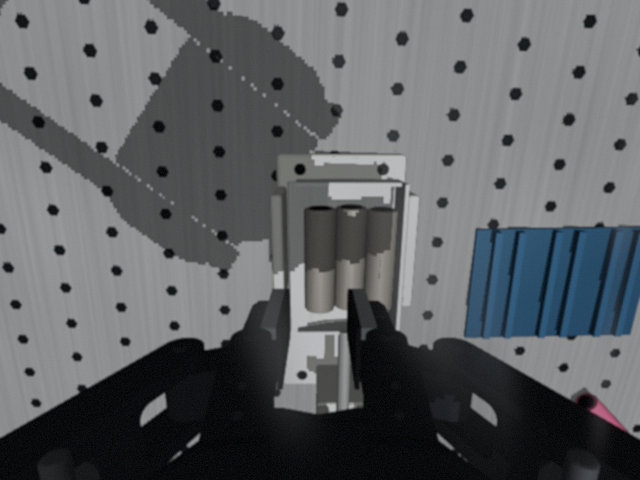

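All three sleeves lie side by side in the trough at (320–382, 260), and the mat is empty. The moves can't turn the tool about anything but its own x axis, so to roll the boat I need the tool tilted towards the boat's nose (+y). I'll test whether stretching the arm to its reach limit on the +y side, well above everything, tilts the tool that way.

```bash

python3 -m crank '-.03 0 0 0;-.036 0 -.01 0;-.036 0 -.02 0;-.036 0 -.03 0;-.03 0 -.035 0;-.01 0 -.039 0;0 0 -.04 0;0 0 -.04 0;0 0 -.04 0;0 0 -.04 0;0 0 -.04 0;0 -.02 -.035 0' -1
python3 -m crank '0 -.028 -.028 0;0 -.03 -.028 0;0 -.03 -.028 0;0 -.03 -.028 0;0 -.03 -.028 0;0 -.03 -.028 0;0 -.03 -.028 0;0 -.03 -.028 0;0 -.03 -.028 0;0 -.03 -.028 0;0 -.03 -.028 0;0 -.03 -.028 0'
python3 -c "
from h import *
plan(-.05,.7,.35,-88)
c=r.get_calibration('top'); print(onz(c,20,450,.05),onz(c,20,240,.05))"
```

```text
t: 31.03
tool_pos: [0.36, 0.1825, 0.3181]
orientation: [1.189, 1.195, -1.185]
force: [1.4, 0.9, -1.2]
grip_width: 0.0852
t: 32.03
tool_pos: [-0.0167, 0.5106, 0.3048]
orientation: [1.188, 1.197, -1.184]
force: [2.5, 0.6, -0.0]
grip_width: 0.0852
t 32.03 tcp [-0.0167  0.5106  0.3048] xax [ 0.0187 -0.0147 -0.9997] zyaw -88.56 J [ 1.46  0.01  1.48 -0.02  1.66  1.44] F [ 2.5  0.6 -0. ] w 0.0852
shift [-0.0486 -0.0276 -0.1895] rows 6 per row [-0.0081 -0.0046 -0.0316]
spin -0.00971010547844948 rows 0.08091754565374566
[0.1774 0.6124 0.05  ] [0.634 0.651 0.05 ]
```

```bash

python3 -m crank '0 -.004 -.038 0;0 -.004 -.038 0;0 -.004 -.038 0;0 -.004 -.038 0;0 -.004 -.038 0;0 -.003 -.038 0;0 0 -.038 0;0 0 -.038 0'
python3 -c "
from h import *
plan(-.04,.85,.3,-88)"
python3 -m crank '0 0 -.04 0;0 0 -.04 0;0 0 -.04 0;0 0 -.04 0'
python3 -c "
from h import *
plan(-.04,.85,.3,-88)"
```

```text
t: 32.7
tool_pos: [-0.0599, 0.804, 0.2967]
orientation: [1.179, 1.2, -1.179]
force: [0.9, 0.8, 1.6]
grip_width: 0.0855
t 32.7 tcp [-0.0599  0.804   0.2967] xax [ 0.0176 -0.0175 -0.9997] zyaw -88.02 J [ 1.56  0.7   0.58 -0.02  1.87  1.52] F [0.9 0.8 1.6] w 0.0855
shift [-0.0037  0.0215 -0.0452] rows 2 per row [-0.0019  0.0108 -0.0226]
spin -0.0002777172337359286 rows 0.002314310281132738
t: 33.03
tool_pos: [-0.061, 0.8803, 0.2811]
orientation: [1.193, 1.216, -1.17]
force: [2.5, -33.9, 30.1]
grip_width: 0.0855
t 33.03 tcp [-0.061   0.8803  0.2811] xax [ 0.0159  0.0035 -0.9999] zyaw -87.99 J [ 1.56  0.99  0.12 -0.02  2.03  1.52] F [  2.5 -33.9  30.1] w 0.0855
shift [-0.0187  0.0202  0.031 ] rows 2 per row [-0.0093  0.0101  0.0155]
spin 0.0001696749570626638 rows 0.0014139579755221984
```

```bash

python3 -m crank '0 0 0 0;0 0 0 0'
python3 -m crank '0 0 -.02 0;0 0 -.02 0;0 0 -.02 0'
python3 -c "
from h import *
print(r.read_state()['joint_positions'])
plan(-.04,.85,.3,-88)"
python3 -m crank '0 0 -.02 0;0 0 -.02 0;0 0 -.02 0'
python3 -c "
from h import *
print(r.read_state()['joint_positions'])
plan(-.04,.85,.3,-88)"
```

```text
t: 33.2
tool_pos: [-0.0606, 0.8805, 0.2674]
orientation: [1.179, 1.203, -1.18]
force: [0.1, -0.5, 1.5]
grip_width: 0.0857
t: 33.45
tool_pos: [-0.0599, 0.9008, 0.2539]
orientation: [1.211, 1.237, -1.159]
force: [0.4, 0.1, 0.3]
grip_width: 0.0855
[ 1.5564  1.0203  0.1211 -0.014   1.9703  1.5155]
t 33.45 tcp [-0.0599  0.9008  0.2539] xax [ 0.0133  0.0297 -0.9995] zyaw -87.97 J [ 1.56  1.02  0.12 -0.01  1.97  1.52] F [0.4 0.1 0.3] w 0.0855
shift [-0.0473  0.0188  0.0501] rows 2 per row [-0.0237  0.0094  0.0251]
spin 0.000575874452930387 rows 0.004798953774419892
t: 33.7
tool_pos: [-0.0591, 0.9208, 0.243]
orientation: [1.246, 1.274, -1.136]
force: [0.8, -0.1, -0.1]
grip_width: 0.0857
[ 1.5546  1.0332  0.1213 -0.0101  1.9078  1.5154]
t 33.7 tcp [-0.0591  0.9208  0.243 ] xax [ 0.0108  0.079  -0.9968] zyaw -87.93 J [ 1.55  1.03  0.12 -0.01  1.91  1.52] F [ 0.8 -0.1 -0.1] w 0.0857
shift [-0.0622  0.0173  0.0667] rows 3 per row [-0.0207  0.0058  0.0222]
spin 0.0011733645533463979 rows 0.009778037944553316
```

Pushing against the reach limit tilts the tool towards +y in a controlled way, so I'll continue.

```bash

python3 -m crank '-.012 0 -.036 0;-.012 0 -.036 0;-.012 0 -.036 0;-.012 0 -.036 0;-.012 0 -.036 0;-.012 0 -.036 0'
python3 -c "
from h import *
print(r.read_state()['joint_positions'])
plan(-.04,.85,.3,-88)"
```

```text
t: 34.2
tool_pos: [-0.0561, 0.9599, 0.2738]
orientation: [1.36, 1.399, -1.053]
force: [0.2, 0.7, 0.2]
grip_width: 0.0855
[1.5478 1.0073 0.122  0.0047 1.7687 1.5125]
t 34.2 tcp [-0.0561  0.9599  0.2738] xax [ 0.0009  0.2414 -0.9704] zyaw -87.82 J [1.55 1.01 0.12 0.   1.77 1.51] F [0.2 0.7 0.2] w 0.0855
shift [-0.0519  0.0125  0.1008] rows 4 per row [-0.013   0.0031  0.0252]
spin 0.0031635283130665303 rows 0.026362735942221088
```

```bash
cat > kin.py <<'E'
import numpy as np
from scipy.spatial.transform import Rotation as R
from scipy.optimize import least_squares
lo=np.array([-2.8,-.68,.12,-1.39,.16,-2.81]);hi=np.array([2.8,2.1,2.68,4.53,2.79,2.81])
D=[([-1.24597,.1510,1.43802,0,1.55378,-.13402],[.25459,-.51533,.25267]),
([1.5478,1.0073,.122,.0047,1.7687,1.5125],[-.0561,.9599,.2738]),
([1.5546,1.0332,.1213,-.0101,1.9078,1.5154],[-.0591,.9208,.243]),
([1.5564,1.0203,.1211,-.014,1.9703,1.5155],[-.0599,.9008,.2539]),
([-.62,-.08,1.90,-.01,1.30,-.65],[.3984,-.1915,.1474]),([-.47,.48,1.47,-.01,1.17,-.50],[.6285,-.2324,.0356]),
([.39,.11,1.50,-.01,1.52,.33],[.4821,.2804,.2433]),([-.25,.01,2.04,.01,1.06,-.33],[.4291,-.0294,.0428])]
def fk(q,P):
    a1,h,L2,e,L3,d=P[:6]
    A=R.from_euler('z',q[0]); B=A*R.from_euler('y',q[1]); Cc=B*R.from_euler('y',q[2])
    p=A.apply([a1,0,h])+B.apply([0,0,L2])+Cc.apply([e,0,L3])
    W=Cc*R.from_euler('z',q[3])*R.from_euler('y',q[4])*R.from_euler('z',q[5])
    p=p+W.apply([0,0,d]); return p,W.as_matrix()
def fit():
    f=lambda P:np.concatenate([(fk(q,P)[0]-np.array(x))*(1 if len(str(q[0]))>5 else .2) for q,x in D])
    s=least_squares(f,[0,.35,.45,0,.4,.25]); return s.x,f(s.x)
E
python3 - <<'E'
from kin import *; from h import pose
P,res=fit(); print(P.round(4)); print(res.reshape(-1,3).round(4))
p,M,s=pose(); x,W=fk(s['joint_positions'],P); print(p,x); print(M.round(3)); print(W.round(3)); np.save('P.npy',P)
print((W.T@M).round(3))
E
```

```text
[0.0005 0.1151 0.4791 0.0822 0.4997 0.2447]
[[-0.0726 -0.0252  0.0001]
 [ 0.0769 -0.0087 -0.0011]
 [ 0.0764  0.0007  0.0004]
 [ 0.0761  0.0037  0.0005]
 [-0.0097 -0.0122 -0.0005]
 [-0.0081 -0.0138 -0.0003]
 [ 0.0059 -0.0146  0.0003]
 [-0.0046 -0.0144  0.0007]]
[-0.0561  0.9599  0.2738] [0.0207 0.9512 0.2728]
[[ 0.001  0.999  0.037]
 [ 0.241  0.036 -0.97 ]
 [-0.97   0.01  -0.241]]
[[-0.999 -0.037  0.001]
 [-0.036  0.97   0.241]
 [-0.01   0.241 -0.97 ]]
[[ 0. -1. -0.]
 [ 0.  0. -1.]
 [ 1.  0.  0.]]
```

```bash
sed -i 's/a1,h,L2,e,L3,d=P\[:6\]/a1,h,L2,e,L3,d,s,g=P[:8]/; s/A.apply(\[a1,0,h\])/A.apply([a1,s,h])/; s/\[0,.35,.45,0,.4,.25\]/[0,.35,.45,0,.4,.25,.07,0]/; s/W.apply(\[0,0,d\])/W.apply([0,0,d])+Cc.apply([0,0,0])*g/' kin.py
cat >> kin.py <<'E'
C=np.array([[0,-1,0],[0,0,-1],[1,0,0.]])
def ik(p,M,P,seeds,w=.3):
    best=None
    for s in seeds:
        f=lambda q:np.concatenate([fk(q,P)[0]-p, w*(fk(q,P)[1]@C-M).ravel()])
        r=least_squares(f,np.clip(s,lo+.02,hi-.02),bounds=(lo,hi))
        if best is None or r.cost<best.cost: best=r
    return best.x,np.sqrt(2*best.cost)
E
python3 - <<'E'
from kin import *; from h import pose
P,res=fit(); print(P.round(4)); print(res.reshape(-1,3).round(4))
p,M,s=pose(); x,W=fk(s['joint_positions'],P); print(p,x); np.save('P.npy',P)
# feasibility of tilted poses
q0=np.array(s['joint_positions'])
rng=np.random.default_rng(0); seeds=[q0]+[lo+(hi-lo)*rng.random(6) for _ in range(25)]
for beta in (50,40,30,20,10,0):
    b=np.radians(beta)
    for nm,pos,yaw in (('home',(.4195,-.3685,.062),91.8),('mid',(.613,-.25,.105),93),('in',(.613,-.023,.105),94.2),('near0.7',(.3,.3,.3),93)):
        y=np.radians(yaw); u=np.array([np.cos(y),np.sin(y),0])
        a=u*np.cos(b)+np.array([0,0,-np.sin(b)]); ty=np.cross([0,0,1.],u)*-1; M=np.column_stack([a,ty,np.cross(a,ty)])
        q,e=ik(np.array(pos)-.003*a,M,P,seeds); print(beta,nm,q.round(2),'err',round(e,4))
E
```

```text
[0.0005 0.1618 0.4774 0.0714 0.499  0.3006 0.0769 0.    ]
[[ 0.      0.      0.    ]
 [-0.0001 -0.     -0.0001]
 [ 0.     -0.      0.0001]
 [-0.0001  0.     -0.    ]
 [-0.0003 -0.0002 -0.0005]
 [-0.0005 -0.0005 -0.0004]
 [ 0.0001 -0.0004  0.0003]
 [ 0.0004  0.0003  0.0005]]
[-0.0561  0.9599  0.2738] [-0.0562  0.9599  0.2738]
50 home [-1.03  0.6   1.37  0.33  1.79 -1.1 ] err 0.0
50 mid [-0.72  0.67  1.16  0.49  1.81 -0.78] err 0.0
50 in [-0.45  0.48  1.46  0.59  1.59 -0.63] err 0.0
50 near0.7 [ 0.09 -0.39  1.96  0.7   1.55  0.03] err 0.0
40 home [-1.06  0.7   1.3   0.39  1.93 -1.1 ] err 0.0
40 mid [-0.75  0.75  1.1   0.6   1.93 -0.78] err 0.0
40 in [-0.5   0.55  1.44  0.71  1.69 -0.69] err 0.0
40 near0.7 [-0.03 -0.39  2.04  0.87  1.59 -0.11] err 0.0
30 home [-1.08  0.79  1.23  0.46  2.07 -1.1 ] err 0.0
30 mid [-0.78  0.84  1.05  0.71  2.04 -0.77] err 0.0
30 in [-0.53  0.62  1.43  0.81  1.78 -0.73] err 0.0
30 near0.7 [-0.13 -0.37  2.11  1.02  1.64 -0.24] err 0.0
20 home [-1.09  0.89  1.17  0.53  2.2  -1.08] err 0.0
20 mid [-0.8   0.92  1.01  0.83  2.14 -0.75] err 0.0
20 in [-0.56  0.7   1.41  0.92  1.88 -0.76] err 0.0
20 near0.7 [-0.2  -0.33  2.18  1.16  1.7  -0.36] err 0.0
10 home [-1.1   0.98  1.13  0.61  2.32 -1.04] err 0.0
10 mid [-0.81  1.    0.98  0.95  2.24 -0.71] err 0.0
10 in [-0.58  0.78  1.39  1.02  1.97 -0.78] err 0.0
10 near0.7 [-0.24 -0.25  2.25  1.29  1.76 -0.48] err 0.0
0 home [-1.1   1.06  1.1   0.71  2.43 -1.  ] err 0.0
0 mid [-0.81  1.07  0.96  1.09  2.32 -0.66] err 0.0
0 in [-0.58  0.86  1.38  1.12  2.07 -0.79] err 0.0
0 near0.7 [-0.26 -0.15  2.3   1.4   1.83 -0.6 ] err 0.0
```

```bash
python3 - <<'E'
from h import *
c=r.get_calibration('wrist'); p,M,s=pose()
for zz in (-.011,0,.011):
  for X in (.022,.010,0,-.02,-.03,-.04,-.054):
    print(zz,X,[np.round(proj(c,p+M@np.array([X,y,zz])),0) for y in (-.015,.015)])
ct=r.get_calibration('top');cs=r.get_calibration('scene')
def tri(a,b):
    o1,d1=ray(ct,*a);o2,d2=ray(cs,*b); d1/=np.linalg.norm(d1);d2/=np.linalg.norm(d2)
    A=np.array([d1,-d2]).T; t=np.linalg.lstsq(A,o2-o1,rcond=None)[0]; return (o1+d1*t[0]+o2+d2*t[1])/2, np.linalg.norm(o1+d1*t[0]-o2-d2*t[1])
print('rack bar ends',tri((460,153),(266,405)))
im=cv2.imread('pics/top0.png'); cv2.imwrite('pics/t3.png',cv2.resize(im[110:200,420:570],None,fx=5,fy=5))
im=cv2.imread('pics/scene0.png'); cv2.imwrite('pics/s3.png',cv2.resize(im[350:480,180:320],None,fx=4,fy=4))
E
```

```text
-0.011 0.022 [array([286., 283.]), array([359., 283.])]
-0.011 0.01 [array([283., 294.]), array([362., 294.])]
-0.011 0 [array([280., 305.]), array([365., 305.])]
-0.011 -0.02 [array([274., 332.]), array([374., 332.])]
-0.011 -0.03 [array([270., 350.]), array([379., 350.])]
-0.011 -0.04 [array([264., 371.]), array([385., 371.])]
-0.011 -0.054 [array([255., 409.]), array([396., 409.])]
0 0.022 [array([286., 307.]), array([358., 307.])]
0 0.01 [array([284., 320.]), array([361., 320.])]
0 0 [array([281., 333.]), array([364., 333.])]
0 -0.02 [array([275., 364.]), array([372., 364.])]
0 -0.03 [array([271., 385.]), array([377., 385.])]
0 -0.04 [array([266., 409.]), array([383., 409.])]
0 -0.054 [array([257., 452.]), array([394., 452.])]
0.011 0.022 [array([287., 331.]), array([357., 331.])]
0.011 0.01 [array([284., 346.]), array([360., 346.])]
0.011 0 [array([282., 360.]), array([363., 360.])]
0.011 -0.02 [array([276., 395.]), array([371., 395.])]
0.011 -0.03 [array([272., 417.]), array([376., 417.])]
0.011 -0.04 [array([268., 444.]), array([381., 444.])]
0.011 -0.054 [array([260., 492.]), array([391., 492.])]
rack bar ends (array([ 0.7769, -0.3437,  0.1604]), np.float64(0.0030733223972217536))
```

View pics/t3.png

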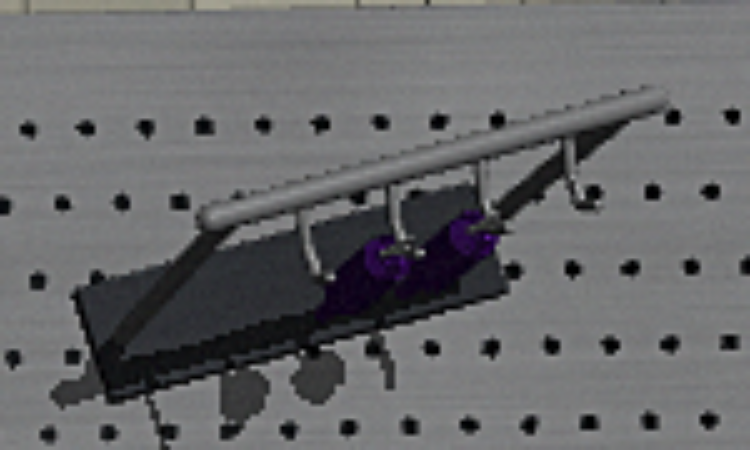

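View pics/s3.png

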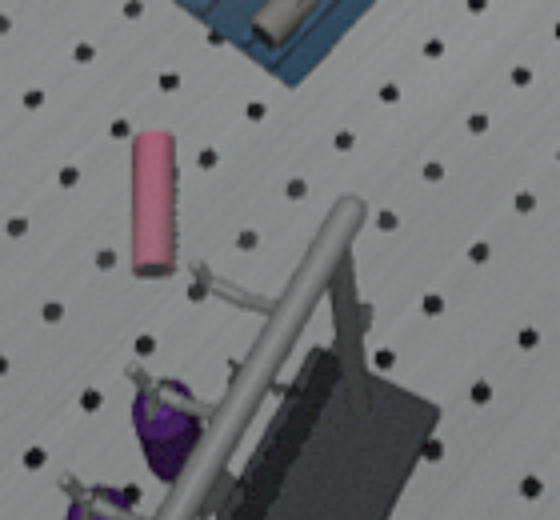

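```bash
cat > tip.py <<'E'
import numpy as np
from scipy.spatial.transform import Rotation as R
from scipy.optimize import linprog
corn=np.array([[x,y,z] for x in(130,222) for y,z in((-31,-17),(-31,10),(33,-17),(33,-2))],float)
def ev(beta,phi,yaw0=-2.4):
    b=np.radians(beta); a=np.array([np.cos(b),0,-np.sin(b)])
    Rb=(R.from_euler('z',yaw0,degrees=True)*R.from_rotvec(-phi*a)).as_matrix()
    # choose origin t maximizing min margin m (linear in t given stem crossing s linearised): 
    x=Rb[:,0]; c=corn@Rb.T
    A=[];B=[]
    def add(coef,off,lo=None,hi=None):
        if lo is not None: A.append(list(-np.array(coef))+[1]);B.append(off-lo)
        if hi is not None: A.append(list(coef)+[1]);B.append(hi-off)
    for q in c:
        add([1,0,0],q[0],13,149);add([0,1,0],q[1],-57,117);add([0,0,1],q[2],40,150)
    for X in(0,4): # stem at plane x=X: y=ty+(X-tx)*x1/x0
        k=x[1]/x[0];add([-k,1,0],X*k,-39,39)
        k=x[2]/x[0];add([-k,0,1],X*k,82,124)
    add([1,0,0],0,-118,-70);add([0,1,0],0,-20,20)
    r=linprog([0,0,0,-1],A_ub=A,b_ub=B,bounds=[(None,None)]*3+[(None,None)])
    th=np.arccos(Rb[2,2]); lipn=np.arcsin(-Rb[2,1])
    return th,lipn,r.x,Rb
if __name__=='__main__':
  for beta in (20,25,30,35,40,45):
    for phi in (.6,.7,.8,.9):
        th,l,x,Rb=ev(beta,phi); print(beta,phi,'tilt %.2f lip down %.2f'%(th,l),'t',x[:3].round(1),'margin',x[3].round(1),'xdir',Rb[:,0].round(2))
E
python3 tip.py
```

```text
20 0.6 tilt 0.56 lip down 0.56 t [-92.8  -2.7 104.8] margin 17.3 xdir [ 0.99  0.15 -0.06]
20 0.7 tilt 0.66 lip down 0.65 t [-91.9  -3.5 106.7] margin 16.5 xdir [ 0.98  0.18 -0.08]
20 0.8 tilt 0.75 lip down 0.74 t [-90.9  -4.2 117.3] margin 15.8 xdir [ 0.97  0.2  -0.1 ]
20 0.9 tilt 0.84 lip down 0.83 t [-89.7  -4.9 120.1] margin 15.1 xdir [ 0.97  0.23 -0.12]
25 0.6 tilt 0.54 lip down 0.54 t [-91.3  -3.8 104.7] margin 16.2 xdir [ 0.98  0.2  -0.07]
25 0.7 tilt 0.63 lip down 0.62 t [-89.8  -4.7 108.3] margin 15.3 xdir [ 0.97  0.23 -0.09]
25 0.8 tilt 0.72 lip down 0.71 t [-88.1  -0.8 114.5] margin 14.5 xdir [ 0.96  0.26 -0.12]
25 0.9 tilt 0.81 lip down 0.79 t [-86.2  -6.1 123.3] margin 13.9 xdir [ 0.95  0.29 -0.14]
30 0.6 tilt 0.52 lip down 0.51 t [-89.5  -4.8 115.8] margin 15.2 xdir [ 0.97  0.24 -0.08]
30 0.7 tilt 0.60 lip down 0.59 t [-87.3  -5.7 109.3] margin 14.3 xdir [ 0.95  0.28 -0.1 ]
30 0.8 tilt 0.69 lip down 0.67 t [-84.8  -6.5 122.4] margin 13.5 xdir [ 0.94  0.32 -0.13]
30 0.9 tilt 0.77 lip down 0.75 t [-82.5  -7.5 126.2] margin 12.5 xdir [ 0.92  0.35 -0.16]
35 0.6 tilt 0.49 lip
[... 353 characters left out ...]
46 lip down 0.45 t [-85.1  -5.3 118.1] margin 13.7 xdir [ 0.94  0.32 -0.09]
40 0.7 tilt 0.53 lip down 0.52 t [-81.9  -8.1 108.6] margin 11.9 xdir [ 0.92  0.38 -0.12]
40 0.8 tilt 0.61 lip down 0.58 t [-79.6 -10.2 114.8] margin 9.6 xdir [ 0.89  0.42 -0.15]
40 0.9 tilt 0.68 lip down 0.64 t [-77.3 -13.4 121. ] margin 6.6 xdir [ 0.86  0.47 -0.19]
45 0.6 tilt 0.42 lip down 0.41 t [-82.7  -7.3 102.8] margin 12.7 xdir [ 0.93  0.36 -0.09]
45 0.7 tilt 0.49 lip down 0.47 t [-80.7 -10.4 105.8] margin 9.6 xdir [ 0.9   0.42 -0.12]
45 0.8 tilt 0.56 lip down 0.53 t [-79.6 -15.1 109.7] margin 4.9 xdir [ 0.87  0.47 -0.15]
45 0.9 tilt 0.63 lip down 0.59 t [-77.5 -19.2 114.8] margin 0.8 xdir [ 0.83  0.52 -0.19]
```

The kinematic fit is good to under 0.5 mm, and all the tilted poses are reachable. A tool dip of about 35° below horizontal leaves more than 10 mm margin while tipping in the dryer. Continuing the tilt, with the tilt direction trimmed towards the boat's yaw.

```bash

python3 -m crank '-.005 -.03 0 0;-.005 -.03 0 0;-.005 -.03 0 0;-.012 0 -.036 0;-.012 0 -.036 0;-.012 0 -.036 0;-.012 0 -.036 0;-.012 0 -.036 0;-.012 0 -.036 0'
python3 -c "
from h import *
print(r.read_state()['joint_positions'])
p,M,s=pose(); print(M, 'dip',np.degrees(np.arcsin(-M[2,0])),'yaw',np.degrees(np.arctan2(M[1,0],M[0,0])))
plan(-.04,.85,.3,-88)"
```

```text
t: 34.95
tool_pos: [-0.127, 0.974, 0.3519]
orientation: [1.477, 1.542, -0.962]
force: [-0.3, 0.6, 0.1]
grip_width: 0.0855
[1.6218 0.9379 0.122  0.0013 1.6581 1.5852]
[[-0.0222  0.9992  0.0322]
 [ 0.4104  0.0385 -0.9111]
 [-0.9116 -0.007  -0.411 ]] dip 65.72949305762144 yaw 93.10278356092331
t 34.95 tcp [-0.127   0.974   0.3519] xax [-0.0222  0.4104 -0.9116] zyaw -87.97 J [1.62 0.94 0.12 0.   1.66 1.59] F [-0.3  0.6  0.1] w 0.0855
shift [-0.0055  0.0825  0.137 ] rows 5 per row [-0.0011  0.0165  0.0274]
spin 0.00044754609340965073 rows 0.003729550778413756
```

```bash

python3 -m crank '-.005 .02 -.034 0;-.005 .02 -.034 0;-.005 0 -.038 0;-.005 0 -.038 0;-.005 0 -.038 0;-.005 0 -.038 0;-.005 0 -.038 0;-.005 0 -.038 0'
python3 -c "
from h import *
print(r.read_state()['joint_positions'])
p,M,s=pose(); print(M, 'dip',np.degrees(np.arcsin(-M[2,0])),'yaw',np.degrees(np.arctan2(M[1,0],M[0,0])))
plan(-.04,.85,.3,-88)"
```

```text
t: 35.62
tool_pos: [-0.0684, 1.0134, 0.4272]
orientation: [1.626, 1.702, -0.828]
force: [-0.4, 0.1, -0.8]
grip_width: 0.0854
[1.5481 0.8885 0.1221 0.0488 1.4884 1.5268]
[[-0.035   0.9991  0.0218]
 [ 0.5996  0.0385 -0.7994]
 [-0.7995 -0.0149 -0.6004]] dip 53.08611675306102 yaw 93.34331881323153
t 35.62 tcp [-0.0684  1.0134  0.4272] xax [-0.035   0.5996 -0.7995] zyaw -88.44 J [1.55 0.89 0.12 0.05 1.49 1.53] F [-0.4  0.1 -0.8] w 0.0854
shift [0.0028 0.024  0.2076] rows 6 per row [0.0005 0.004  0.0346]
spin -0.007655208177306599 rows 0.063793401477555
```

```bash

python3 -m crank '-.008 .01 -.036 0;-.008 .01 -.036 0;-.008 .01 -.036 0;-.008 0 -.038 0;-.008 0 -.038 0;-.008 0 -.038 0;-.008 0 -.038 0;-.008 0 -.038 0'
python3 -c "
from h import *
print(r.read_state()['joint_positions'])
p,M,s=pose(); print(M, 'dip',np.degrees(np.arcsin(-M[2,0])),'yaw',np.degrees(np.arctan2(M[1,0],M[0,0])))
plan(-.04,.85,.3,-88)"
```

```text
t: 36.28
tool_pos: [-0.0323, 1.0024, 0.5571]
orientation: [1.764, 1.846, -0.675]
force: [-0.1, 0.2, 1.2]
grip_width: 0.0854
[1.4979 0.7806 0.122  0.0965 1.3881 1.4907]
[[-0.0399  0.9991  0.0144]
 [ 0.754   0.0396 -0.6557]
 [-0.6557 -0.0153 -0.7549]] dip 40.97175695074877 yaw 93.0328916235943
t 36.28 tcp [-0.0323  1.0024  0.5571] xax [-0.0399  0.754  -0.6557] zyaw -88.74 J [1.5  0.78 0.12 0.1  1.39 1.49] F [-0.1  0.2  1.2] w 0.0854
shift [ 0.054  -0.0098  0.2938] rows 8 per row [ 0.0067 -0.0012  0.0367]
spin -0.012945325134818657 rows 0.10787770945682214
```

```bash

python3 -m crank '-.008 .01 -.036 0;-.008 .01 -.036 0;-.008 .01 -.036 0;-.008 .01 -.036 0;0 0 0 0;0 0 0 0'
cat >> h.py <<'E'
def att():
    p,M,s=pose(); print('t',round(s['t'],2),'tcp',p,'dip %.2f yaw %.2f yz %.4f'%(np.degrees(np.arcsin(-M[2,0])),np.degrees(np.arctan2(M[1,0],M[0,0])),M[2,1]),'J',np.round(s['joint_positions'],2),'F',np.round(s['force'],1),'w',round(s['grip_width'],4))
def go(*t):
    p,M,s=pose(); d=np.array(t)-p; n=int(np.ceil(np.linalg.norm(d)/.036)); print(n,'rows of',M.T@d/max(n,1),'total',M.T@d)
E
python3 -c "
from h import *
att(); go(.3,.45,.5)"
```

```text
t: 36.78
tool_pos: [0.0104, 0.9805, 0.6335]
orientation: [1.835, 1.913, -0.588]
force: [-0.1, 1.1, -1.3]
grip_width: 0.0854
t 36.78 tcp [0.0104 0.9805 0.6335] dip 34.80 yaw 92.66 yz -0.0124 J [1.44 0.71 0.12 0.15 1.35 1.45] F [-0.1  1.1 -1.3] w 0.0854
18 rows of [-0.0206  0.0151  0.0231] total [-0.37    0.271   0.4157]
```

```bash
python3 - <<'E'
from kin import *; from h import pose
P=np.load('P.npy'); p,M,s=pose(); q=np.array(s['joint_positions'])
pts=[p,(.35,.35,.5),(.42,-.2,.35),(.424,-.45,.14),(.42,-.383,.067),(.45,-.383,.16),(.63,-.25,.14),(.626,-.207,.105),(.613,-.03,.105)]
for a,b in zip(pts[:-1],pts[1:]):
    for k in np.linspace(0,1,6)[1:]:
        q,e=ik(np.array(a)+k*(np.array(b)-np.array(a)),M,P,[q]); 
        if e>1e-3: print('ERR',a,b,k,e)
    print(np.round(b,3),q.round(2))
E
```

```text
[0.35 0.35 0.5 ] [ 0.07 -0.28  1.61  0.97  1.69  0.23]
[ 0.42 -0.2   0.35] [-0.93  0.26  1.37  0.65  2.27 -0.73]
[ 0.424 -0.45   0.14 ] [-1.11  0.81  0.98  0.43  2.22 -1.03]
[ 0.42  -0.383  0.067] [-1.07  0.77  1.22  0.41  2.03 -1.09]
[ 0.45  -0.383  0.16 ] [-1.04  0.71  1.11  0.48  2.17 -0.98]
[ 0.63 -0.25  0.14] [-0.75  0.79  1.02  0.69  2.02 -0.7 ]
[ 0.626 -0.207  0.105] [-0.72  0.76  1.14  0.69  1.93 -0.74]
[ 0.613 -0.03   0.105] [-0.53  0.58  1.45  0.77  1.72 -0.69]
```

All reachable, so I'm heading to the boat through waypoints.

```bash
python3 -c "
from h import *
go(.35,.35,.5)"
python3 -m crank '-.01 .01 .015 0;-.022 .018 .024 0;-.022 .018 .024 0;-.022 .018 .024 0;-.022 .018 .024 0;-.022 .018 .024 0;-.022 .018 .024 0;-.022 .018 .024 0;-.022 .018 .024 0;-.022 .018 .024 0;-.022 .018 .024 0;-.022 .018 .024 0'
python3 -c "
from h import *
att();go(.35,.35,.5)"
```

```text
21 rows of [-0.0216  0.0151  0.0225] total [-0.4539  0.3172  0.4734]
t: 37.78
tool_pos: [0.2133, 0.65, 0.5401]
orientation: [1.819, 1.915, -0.602]
force: [0.5, 0.3, -0.2]
grip_width: 0.0852
t 37.78 tcp [0.2133 0.65   0.5401] dip 35.51 yaw 93.36 yz -0.0183 J [ 0.89 -0.08  1.36  0.64  1.15  0.81] F [ 0.5  0.3 -0.2] w 0.0852
10 rows of [-0.0227  0.0124  0.0209] total [-0.2271  0.1236  0.2085]
```

```bash

python3 -m crank '-.024 .015 .022 0;-.024 .015 .022 0;-.024 .015 .022 0;-.024 .015 .022 0;-.024 .015 .022 0;-.024 .015 .022 0;-.024 .015 .022 0;-.024 .013 .022 0;-.024 .013 .022 0'
python3 -c "
from h import *
att();go(.42,-.2,.35)"
```

```text
t: 38.53
tool_pos: [0.3593, 0.3519, 0.4963]
orientation: [1.815, 1.922, -0.603]
force: [0.5, -0.1, -0.5]
grip_width: 0.0854
t 38.53 tcp [0.3593 0.3519 0.4963] dip 35.45 yaw 93.75 yz -0.0218 J [ 0.08 -0.25  1.59  0.96  1.69  0.23] F [ 0.5 -0.1 -0.5] w 0.0854
16 rows of [-0.0229  0.0023  0.0275] total [-0.367   0.0362  0.4401]
```

```bash

python3 -m crank '-.024 .002 .028 -.02;-.024 .002 .028 -.01;-.024 .002 .028 0;-.024 .002 .028 0;-.024 .002 .028 0;-.024 .002 .028 0;-.024 .002 .028 0;-.024 .002 .028 0;-.024 .002 .028 0;-.024 .002 .028 0;-.024 .002 .028 0;-.024 .002 .028 0'
python3 -c "
from h import *
att();go(.42,-.2,.35)"
```

```text
t: 39.53
tool_pos: [0.4101, -0.0964, 0.3817]
orientation: [1.804, 1.927, -0.567]
force: [1.3, 1.0, 0.8]
grip_width: 0.0849
t 39.53 tcp [ 0.4101 -0.0964  0.3817] dip 34.92 yaw 93.78 yz 0.0001 J [-0.82  0.09  1.5   0.72  2.24 -0.63] F [1.3 1.  0.8] w 0.0849
4 rows of [-0.0168  0.0008  0.0214] total [-0.0672  0.0031  0.0856]
```

```bash

python3 -m crank '-.022 .001 .028 0;-.022 .001 .028 0;-.02 .001 .03 0;-.015 .001 .034 0;-.01 .001 .036 0;-.006 .001 .036 0;-.002 0 .038 0;-.002 0 .038 0;-.002 0 .03 0;0 0 .015 0;0 0 0 0'
python3 -c "
from h import *
att();go(.424,-.45,.14)"
```

```text
t: 40.45
tool_pos: [0.4314, -0.3758, 0.1628]
orientation: [1.816, 1.935, -0.567]
force: [-0.9, 1.1, 0.5]
grip_width: 0.0853
t 40.45 tcp [ 0.4314 -0.3758  0.1628] dip 34.27 yaw 93.76 yz -0.0065 J [-1.05  0.68  1.16  0.46  2.17 -1.02] F [-0.9  1.1  0.5] w 0.0853
3 rows of [-0.016  -0.0039  0.0201] total [-0.0479 -0.0118  0.0603]
```

```bash
python3 - <<'E'
from h import *
c=r.get_calibration('wrist'); snap('wrist','w12.png')
y=np.radians(91.8);u=np.array([np.cos(y),np.sin(y),0]);v=np.array([-np.sin(y),np.cos(y),0]);o=np.array([.4195,-.3685,.062])
for b in ((-66,0,0),(-40,-7,12),(-40,7,12),(30,-7,12),(30,7,12),(130,33,-2),(222,33,-2),(130,-31,10),(222,-31,10),(100,0,4)):
  print(b,np.round(proj(c,o+u*b[0]/1e3+v*b[1]/1e3+np.array([0,0,b[2]/1e3])),1))
E
```

```text
(-66, 0, 0) [294.6 550.6]
(-40, -7, 12) [311.4 481.3]
(-40, 7, 12) [282.7 480.3]
(30, -7, 12) [316.2 346.6]
(30, 7, 12) [293.2 346.1]
(130, 33, -2) [271.4 238.5]
(222, 33, -2) [281.9 168.2]
(130, -31, 10) [351.  229.7]
(222, -31, 10) [348.3 158.8]
(100, 0, 4) [310.1 263.7]
```

View pics/w12.png

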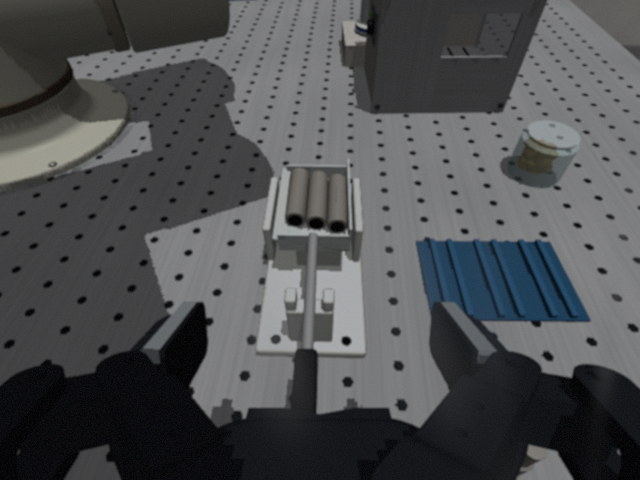

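The boat's grip end is at (305,350), within 2 mm of the prediction, and all three sleeves are visible in the trough at (317,200). I'm descending onto the grip.

```bash
python3 -c "
from h import *
go(.4233,-.398,.11)"
python3 -m crank '.005 -.003 .02 .004;.005 -.003 .02 0;.002 0 .012 0;0 0 0 0'
python3 -c "
from h import *
att();go(.4233,-.3835,.0667)"
```

```text
2 rows of [ 0.006  -0.0046  0.0286] total [ 0.012  -0.0092  0.0571]
t: 40.83
tool_pos: [0.427, -0.3944, 0.1154]
orientation: [1.815, 1.934, -0.57]
force: [-0.5, -0.4, -0.2]
grip_width: 0.0856
t 40.83 tcp [ 0.427  -0.3944  0.1154] dip 34.41 yaw 93.80 yz -0.0075 J [-1.06  0.75  1.15  0.43  2.13 -1.07] F [-0.5 -0.4 -0.2] w 0.0856
2 rows of [ 0.0184 -0.0013  0.017 ] total [ 0.0367 -0.0027  0.0339]
```

```bash

python3 -m crank '.011 -.002 .010 -.006;.011 -.001 .010 0;.008 0 .008 0;0 0 0 0'
python3 -c "
from h import *
att();go(.4233,-.3835,.0667)"
```

```text
t: 41.17
tool_pos: [0.4242, -0.3848, 0.0759]
orientation: [1.808, 1.931, -0.563]
force: [0.2, -0.0, 0.1]
grip_width: 0.0855
t 41.17 tcp [ 0.4242 -0.3848  0.0759] dip 34.55 yaw 93.78 yz -0.0007 J [-1.06  0.77  1.2   0.41  2.06 -1.11] F [ 0.2 -0.   0.1] w 0.0855
1 rows of [ 0.0063 -0.0008  0.0068] total [ 0.0063 -0.0008  0.0068]
```

```bash

python3 -m crank '.006 -.001 .006 0;.002 0 .002 0;0 0 0 0'
python3 - <<'E'
from h import *
att();go(.4233,-.3835,.0667)
snap('wrist','w13.png')
E
```

```text
t: 41.42
tool_pos: [0.4235, -0.3824, 0.065]
orientation: [1.808, 1.931, -0.563]
force: [0.1, 0.5, 1.0]
grip_width: 0.0858
t 41.42 tcp [ 0.4235 -0.3824  0.065 ] dip 34.59 yaw 93.78 yz -0.0002 J [-1.06  0.78  1.21  0.41  2.04 -1.11] F [0.1 0.5 1. ] w 0.0858
1 rows of [-0.0019 -0.0002 -0.0008] total [-0.0019 -0.0002 -0.0008]
```

View pics/w13.png

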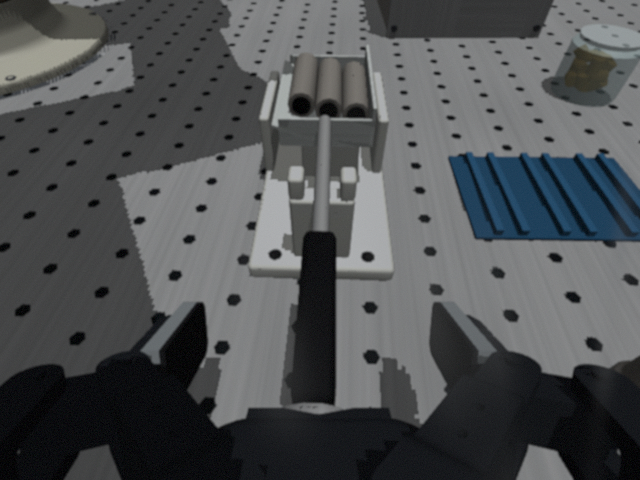

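```bash

python3 -m crank '0 0 0 0;0 0 0 0;0 0 0 0;0 0 0 0;0 0 0 0;0 0 0 0;0 0 0 0;0 0 0 0' 1 40
python3 -m crank '0 0 0 0;0 0 0 0' 1 110
python3 - <<'E'
from h import *
att();go(.4233,-.3835,.0667)
snap('wrist','w14.png')
E
```

```text
t: 42.13
tool_pos: [0.4239, -0.3833, 0.0668]
orientation: [1.806, 1.928, -0.564]
force: [-0.1, 0.7, -0.0]
grip_width: 0.0135
t: 42.3
tool_pos: [0.4238, -0.3833, 0.0669]
orientation: [1.806, 1.928, -0.564]
force: [-0.4, 0.6, 1.6]
grip_width: 0.0128
t 42.3 tcp [ 0.4238 -0.3833  0.0669] dip 34.74 yaw 93.72 yz 0.0010 J [-1.06  0.78  1.21  0.41  2.04 -1.11] F [-0.4  0.6  1.6] w 0.0128
1 rows of [-0.0001 -0.0006  0.0002] total [-0.0001 -0.0006  0.0002]
```

View pics/w14.png

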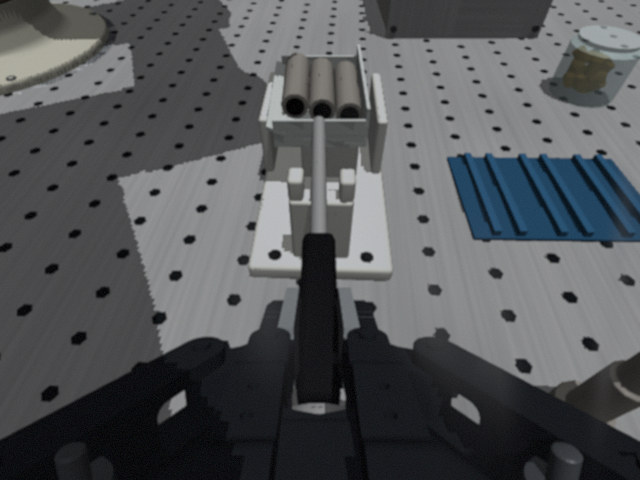

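```bash

python3 -m crank '-.005 0 -.007 0;-.006 0 -.008 0;-.006 0 -.008 0;-.006 0 -.008 0;-.008 0 -.012 0;-.008 0 -.012 0;-.008 0 -.012 0;0 0 0 0'
python3 - <<'E'
from h import *
att()
snap('wrist','w15.png');snap('scene','s15.png')
E
```

```text
t: 43.02
tool_pos: [0.4239, -0.384, 0.1585]
orientation: [1.805, 1.926, -0.565]
force: [0.6, -0.7, -1.9]
grip_width: 0.0129
t 43.02 tcp [ 0.4239 -0.384   0.1585] dip 34.89 yaw 93.70 yz 0.0016 J [-1.06  0.68  1.16  0.44  2.17 -1.05] F [ 0.6 -0.7 -1.9] w 0.0129
```

View pics/w15.png

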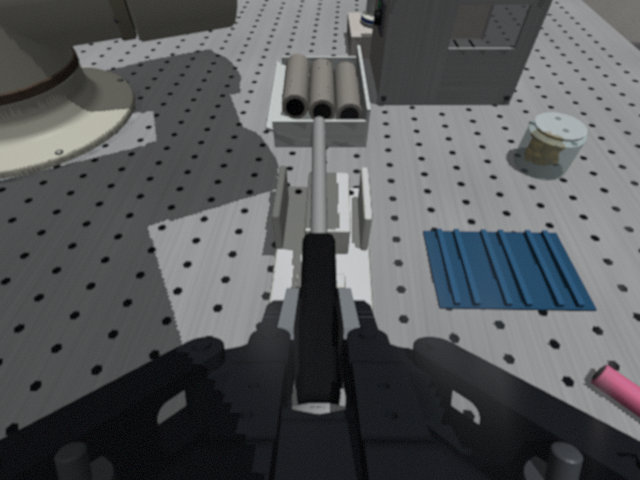

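View pics/s15.png

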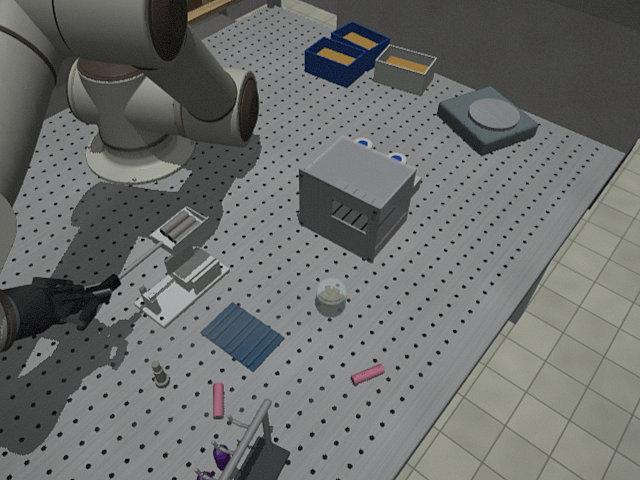

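The boat hangs level, with the same trough pixels in the wrist view as on the rest, and the sleeves sit quietly. I'm moving across gently to the lane in front of the slot.

```bash
python3 -c "
from h import *
go(.6282,-.245,.15)"
python3 -m crank '.001 .003 -.001 0;.003 .007 -.002 0;.006 .011 -.004 0;.008 .014 -.005 0;.009 .017 -.006 0;.01 .018 -.006 0;.01 .018 -.006 0;.01 .018 -.006 0;.01 .018 -.006 0;.01 .018 -.006 0;.008 .014 -.004 0;.005 .009 -.003 0'
python3 -c "
from h import *
att();go(.6282,-.245,.15)"
```

```text
7 rows of [ 0.0151  0.0305 -0.0095] total [ 0.106   0.2132 -0.0666]
t: 44.12
tool_pos: [0.5961, -0.2514, 0.1431]
orientation: [1.812, 1.94, -0.564]
force: [0.2, -0.2, -2.5]
grip_width: 0.0125
t 44.12 tcp [ 0.5961 -0.2514  0.1431] dip 34.16 yaw 94.07 yz -0.0065 J [-0.78  0.75  1.09  0.66  2.04 -0.77] F [ 0.2 -0.2 -2.5] w 0.0125
1 rows of [-0.0005  0.0324 -0.0082] total [-0.0005  0.0324 -0.0082]
```

```bash

python3 -m crank '0 .006 -.002 -.004;0 .009 -.002 -.004;0 .009 -.002 0;0 .006 -.001 0;0 .003 0 0;0 0 0 0'
python3 - <<'E'
from h import *
att();go(.6282,-.232,.110)
snap('wrist','w16.png'); snap('scene','s16.png')
E
```

```text
t: 44.62
tool_pos: [0.6331, -0.243, 0.1487]
orientation: [1.805, 1.942, -0.554]
force: [-1.5, 0.0, -2.6]
grip_width: 0.0125
t 44.62 tcp [ 0.6331 -0.243   0.1487] dip 34.11 yaw 94.21 yz -0.0002 J [-0.74  0.79  1.    0.7   2.05 -0.71] F [-1.5  0.  -2.6] w 0.0125
2 rows of [ 0.0156 -0.002   0.0129] total [ 0.0311 -0.004   0.0257]
```

View pics/w16.png

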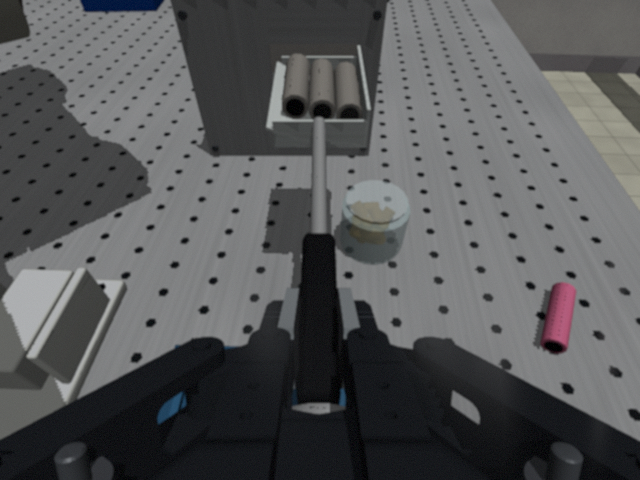

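View pics/s16.png

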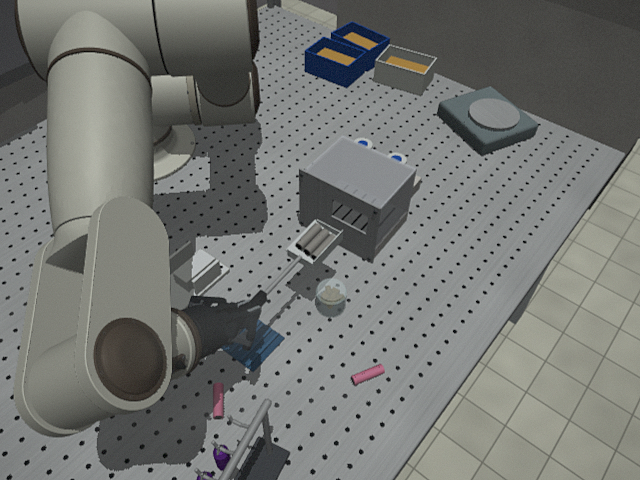

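```bash

python3 -m crank '.005 -.001 .004 0;.008 -.001 .007 0;.008 -.001 .007 0;.006 -.001 .005 0;.003 0 .002 0;0 0 0 0'
python3 - <<'E'
from h import *
att();go(.6285,-.232,.110)
E
```

```text
t: 45.22
tool_pos: [0.6253, -0.2325, 0.1061]
orientation: [1.808, 1.943, -0.556]
force: [-0.4, -0.8, -2.4]
grip_width: 0.0127
t 45.22 tcp [ 0.6253 -0.2325  0.1061] dip 34.05 yaw 94.16 yz -0.0023 J [-0.74  0.8   1.07  0.67  1.99 -0.77] F [-0.4 -0.8 -2.4] w 0.0127
1 rows of [-0.0019  0.0032 -0.0034] total [-0.0019  0.0032 -0.0034]
```

```bash

python3 -m crank '-.002 .004 -.003 -.003;0 0 0 0'
cat >> h.py <<'E'
ud=np.array([np.cos(DY),np.sin(DY),0]);vd=np.array([-np.sin(DY),np.cos(DY),0]);od=np.array([.606,.0718,0])
# boat in tool: boat was level at grip, dip 34.74 yaw 93.72
def boat():
    p,M,s=pose(); b=np.radians(34.74)
    # tool axes in boat frame at grip: a=(c,0,-s), y=(0,-1,0), z=a x y
    a=np.array([np.cos(b),0,-np.sin(b)]); y=np.array([0,-1.,0]); T=np.column_stack([a,y,np.cross(a,y)])
    Rb=M@T.T; o=p+Rb@np.array([.0143,0,-.0049]); return o,Rb
def bd():
    o,Rb=boat(); D=np.column_stack([ud,vd,[0,0,1]]); t=D.T@(o-od); Q=D.T@Rb
    print('boat in dryer mm',(t*1e3).round(1),'xdir',Q[:,0].round(3),'zdir',Q[:,2].round(3),'tilt %.3f'%np.arccos(min(1,Q[2,2])))
    cs=np.array([[x,y,z] for x in(130,222) for y,z in((-31,-17),(-31,10),(33,-17),(33,-2))])@Q.T+t*1e3
    print('trough min',cs.min(0).round(0),'max',cs.max(0).round(0)); k=(2-t[0]*1e3)/Q[0,0]; print('stem at plate',(t*1e3+k*Q[:,0]).round(1))
    return t,Q
E
python3 - <<'E'
from h import *
att(); bd(); go(.6285,-.232,.110)
cs=r.get_calibration('scene'); snap('scene','s17.png'); snap('wrist','w17.png')
im=cv2.imread('pics/s17.png')
o,Rb=boat()
for y in(-43,43):
  for z in (78,128):
    u=proj(cs,od+vd*y/1e3+np.array([0,0,z/1e3])); cv2.circle(im,(int(u[0]),int(u[1])),1,(0,0,255),-1)
for b in ((222,33,-2),(222,-31,10),(130,33,-2),(130,-31,10)):
    u=proj(cs,o+Rb@np.array(b)/1e3); cv2.circle(im,(int(u[0]),int(u[1])),1,(0,255,0),-1)
cv2.imwrite('pics/s17b.png',cv2.resize(im[130:330,240:440],None,fx=3,fy=3,interpolation=cv2.INTER_CUBIC))
E
```

```text
t: 45.38
tool_pos: [0.6295, -0.232, 0.1097]
orientation: [1.807, 1.943, -0.552]
force: [0.4, 0.2, -2.0]
grip_width: 0.0122
t 45.38 tcp [ 0.6295 -0.232   0.1097] dip 34.00 yaw 94.17 yz -0.0002 J [-0.73  0.81  1.06  0.68  1.99 -0.76] F [ 0.4  0.2 -2. ] w 0.0122
boat in dryer mm [-290.4   -1.2  105. ] xdir [ 1.    -0.001  0.013] zdir [-0.013 -0.     1.   ] tilt 0.013
trough min [-161.  -32.   90.] max [-68.  32. 118.]
stem at plate [  2.   -1.4 108.8]
1 rows of [-0.0001 -0.001  -0.0003] total [-0.0001 -0.001  -0.0003]
```

View pics/s17b.png

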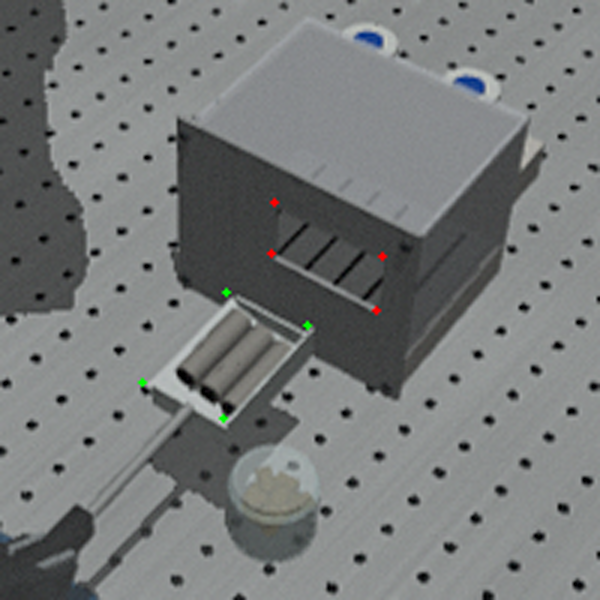

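View pics/w17.png

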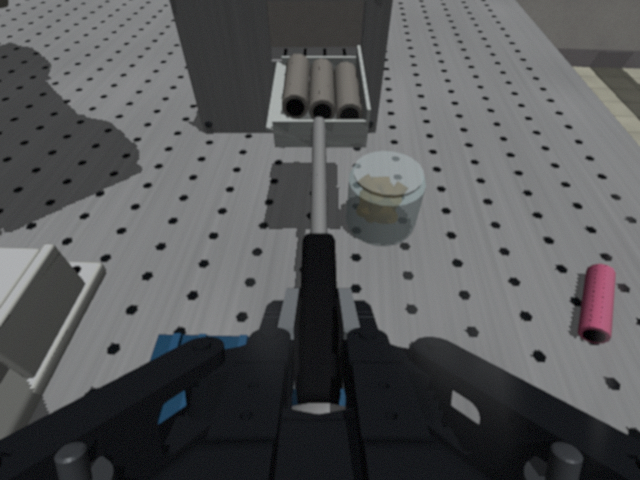

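The overlay agrees: red slot corners and green trough corners lie on the image edges to about 2 mm. The trough is centred on the slot, so I'll advance in stages.

```bash
python3 -c "
from h import *
p=pose()[0]; go(*(p+.05*ud+vd*.001))"
python3 -m crank '.003 -.000 -.002 0;.006 0 -.004 0;.009 0 -.006 0;.010 0 -.007 0;.010 0 -.007 0;.005 0 -.003 0;0 0 0 0'
python3 -c "
from h import *
att(); bd(); p=pose()[0]; go(*(p+.05*ud))"
```

```text
2 rows of [ 0.0207 -0.0005 -0.014 ] total [ 0.0415 -0.001  -0.028 ]
t: 46.07
tool_pos: [0.6248, -0.1749, 0.1102]
orientation: [1.806, 1.942, -0.553]
force: [0.3, -0.1, -3.1]
grip_width: 0.0123
t 46.07 tcp [ 0.6248 -0.1749  0.1102] dip 34.06 yaw 94.16 yz 0.0005 J [-0.68  0.73  1.18  0.7   1.92 -0.75] F [ 0.3 -0.1 -3.1] w 0.0123
boat in dryer mm [-233.1   -0.7  105.5] xdir [ 1.    -0.     0.012] zdir [-0.012  0.001  1.   ] tilt 0.012
trough min [-103.  -32.   90.] max [-11.  32. 118.]
stem at plate [  2.   -0.8 108.3]
2 rows of [ 0.0207 -0.     -0.014 ] total [ 0.0414 -0.     -0.028 ]
```

```bash

python3 -m crank '.004 0 -.002 0;.008 0 -.005 0;.011 0 -.007 0;.011 0 -.007 0;.011 0 -.007 0;.007 0 -.004 0;.002 0 -.001 0;0 0 0 0'
python3 - <<'E'
from h import *
att(); bd(); p=pose()[0]; go(*(p+.05*ud))
im=snap('scene','s18.png'); cv2.imwrite('pics/s18b.png',cv2.resize(im[130:330,240:440,::-1],None,fx=3,fy=3,interpolation=cv2.INTER_CUBIC)); snap('wrist','w18.png')
E
```

```text
t: 46.73
tool_pos: [0.6197, -0.106, 0.1072]
orientation: [1.805, 1.941, -0.553]
force: [-0.1, -0.2, -2.0]
grip_width: 0.0125
t 46.73 tcp [ 0.6197 -0.106   0.1072] dip 34.11 yaw 94.14 yz 0.0008 J [-0.61  0.66  1.31  0.73  1.83 -0.74] F [-0.1 -0.2 -2. ] w 0.0125
boat in dryer mm [-164.    -0.6  102.4] xdir [ 1.    -0.     0.011] zdir [-0.011  0.001  1.   ] tilt 0.011
trough min [-34. -32.  87.] max [ 58.  32. 115.]
stem at plate [  2.   -0.7 104.2]
2 rows of [ 0.0207 -0.     -0.014 ] total [ 0.0414 -0.     -0.028 ]
```

View pics/s18b.png

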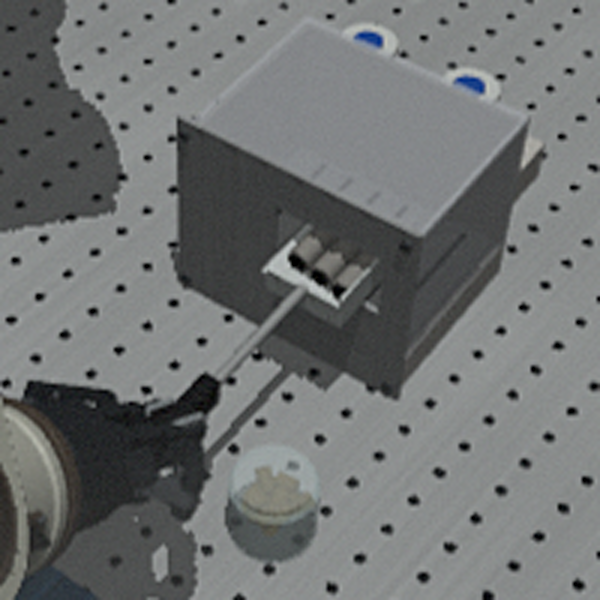

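View pics/w18.png

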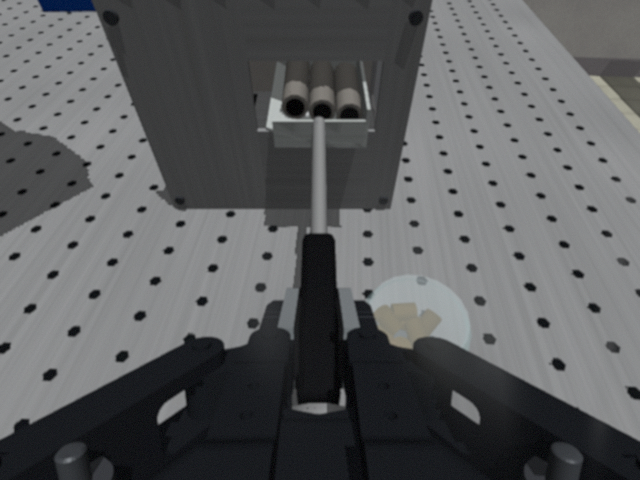

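```bash

python3 -m crank '.004 0 -.005 0;.007 0 -.007 0;.011 0 -.008 0;.011 0 -.007 0;.011 0 -.008 0;.009 0 -.006 0;.004 0 -.003 0;0 0 0 0;0 0 0 0'
python3 - <<'E'
from h import *
att(); bd()
E
```

```text
t: 47.58
tool_pos: [0.6139, -0.0274, 0.1122]
orientation: [1.806, 1.94, -0.553]
force: [-0.2, 0.2, -1.8]
grip_width: 0.0126
t 47.58 tcp [ 0.6139 -0.0274  0.1122] dip 34.12 yaw 94.09 yz 0.0011 J [-0.52  0.59  1.43  0.77  1.75 -0.71] F [-0.2  0.2 -1.8] w 0.0126
boat in dryer mm [-85.2  -0.6 107.4] xdir [ 1.    -0.001  0.011] zdir [-0.011  0.001  1.   ] tilt 0.011
trough min [ 45. -32.  92.] max [137.  32. 120.]
stem at plate [  2.   -0.7 108.3]
```

Level inside with about 11 mm clearance all round. Now tipping: negative spin brings the lip side down, checked in batches.

```bash

python3 -m crank '0 0 0 -.03;0 0 0 -.05;0 0 0 -.06;0 0 0 -.06;0 0 0 -.05;0 0 0 -.03;0 0 0 0'
python3 - <<'E'
from h import *
att(); t,Q=bd(); p=pose()[0]; go(*(p+ud*.001-vd*.004+np.array([0,0,.008])))
E
```

```text
t: 48.17
tool_pos: [0.6146, -0.0301, 0.112]
orientation: [1.621, 1.905, -0.252]
force: [0.2, 0.3, -2.9]
grip_width: 0.0125
t 48.17 tcp [ 0.6146 -0.0301  0.112 ] dip 34.19 yaw 93.95 yz 0.2409 J [-0.53  0.59  1.43  0.77  1.75 -1.  ] F [ 0.2  0.3 -2.9] w 0.0125
boat in dryer mm [-88.    0.  107.1] xdir [ 0.987  0.162 -0.011] zdir [-0.029  0.239  0.97 ] tilt 0.244
trough min [ 35. -13.  80.] max [136.  67. 123.]
stem at plate [  2.   14.8 106.1]
1 rows of [-0.0037  0.0059 -0.0057] total [-0.0037  0.0059 -0.0057]
```

```bash

python3 -m crank '-.003 .004 -.004 -.04;-.002 .003 -.003 -.06;-.001 .001 -.002 -.06;0 0 0 -.06;0 0 0 -.06;0 0 0 -.04;0 0 0 0'
python3 - <<'E'
from h import *
att(); t,Q=bd(); p=pose()[0]; go(*(p+ud*.002-vd*.004+np.array([0,0,.006])))
E
```

```text
t: 48.75
tool_pos: [0.6201, -0.0315, 0.1247]
orientation: [1.404, 1.832, 0.056]
force: [1.1, 1.0, -1.7]
grip_width: 0.0124
t 48.75 tcp [ 0.6201 -0.0315  0.1247] dip 34.22 yaw 93.76 yz 0.4819 J [-0.52  0.58  1.4   0.78  1.77 -1.31] F [ 1.1  1.  -1.7] w 0.0124
boat in dryer mm [-90.1  -4.2 119.3] xdir [ 0.942  0.325 -0.079] zdir [-0.092  0.48   0.873] tilt 0.510
trough min [22.  5. 71.] max [131.  94. 133.]
stem at plate [  2.   27.6 111.5]
1 rows of [-0.0017  0.0068 -0.0026] total [-0.0017  0.0068 -0.0026]
```

```bash

python3 -m crank '-.001 .006 -.002 -.05;0 .003 -.001 -.06;0 0 0 -.06;0 0 0 -.05;0 0 0 -.03;0 0 0 0'
python3 - <<'E'
from h import *
att(); t,Q=bd()
snap('wrist','w19.png'); im=snap('scene','s19.png'); cv2.imwrite('pics/s19b.png',cv2.resize(im[130:330,240:440,::-1],None,fx=3,fy=3,interpolation=cv2.INTER_CUBIC))
E
```

```text
t: 49.25
tool_pos: [0.6259, -0.0291, 0.1322]
orientation: [1.233, 1.757, 0.272]
force: [0.6, 0.3, -1.3]
grip_width: 0.0124
t 49.25 tcp [ 0.6259 -0.0291  0.1322] dip 34.16 yaw 93.65 yz 0.6319 J [-0.52  0.58  1.39  0.78  1.77 -1.54] F [ 0.6  0.3 -1.3] w 0.0124
boat in dryer mm [-88.5  -9.5 126.2] xdir [ 0.891  0.427 -0.157] zdir [-0.168  0.629  0.759] tilt 0.709
trough min [14. 15. 58.] max [125. 105. 133.]
stem at plate [  2.   33.9 110.3]
```

View pics/w19.png

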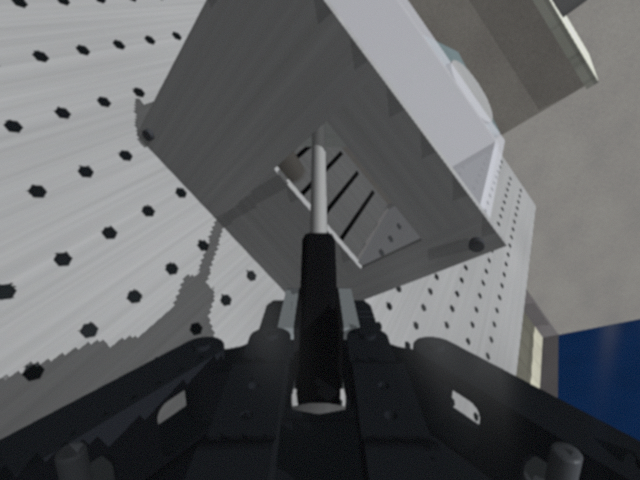

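View pics/s19b.png

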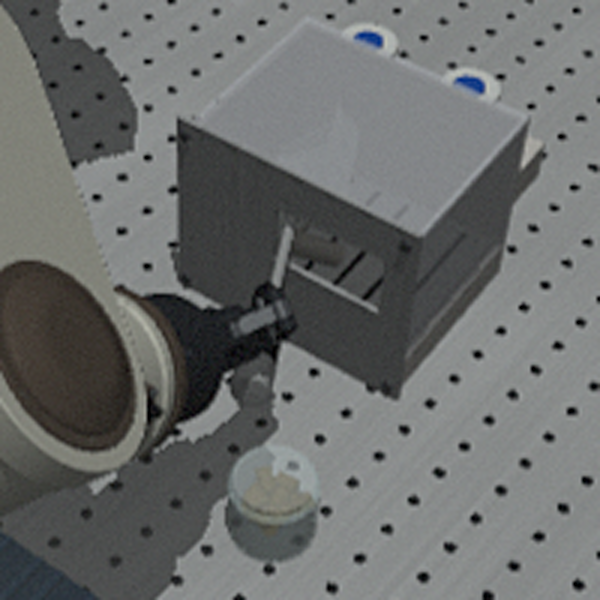

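```bash

python3 -m crank '0 0 0 0;0 0 0 0;0 0 0 0;0 0 0 0'
python3 - <<'E'
from h import *
att(); t,Q=bd()
im=snap('top','t19.png'); cv2.imwrite('pics/t19b.png',cv2.resize(im[190:340,150:350,::-1],None,fx=4,fy=4,interpolation=cv2.INTER_CUBIC))
E
```

```text
t: 49.68
tool_pos: [0.6259, -0.0293, 0.1321]
orientation: [1.239, 1.76, 0.266]
force: [0.5, 0.5, -0.7]
grip_width: 0.0128
t 49.68 tcp [ 0.6259 -0.0293  0.1321] dip 34.15 yaw 93.64 yz 0.6278 J [-0.52  0.58  1.39  0.78  1.77 -1.53] F [ 0.5  0.5 -0.7] w 0.0128
boat in dryer mm [-88.7  -9.4 126.2] xdir [ 0.893  0.424 -0.154] zdir [-0.165  0.625  0.763] tilt 0.703
trough min [14. 15. 58.] max [125. 105. 133.]
stem at plate [  2.   33.6 110.5]
```

View pics/t19b.png

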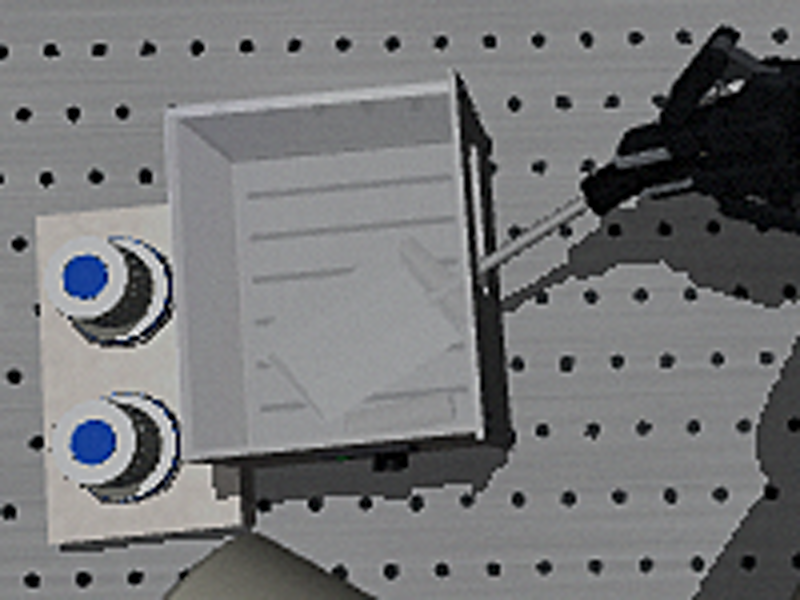

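The trough looks empty from the top, with sleeves under it on the tray. Levelling along the same path in reverse.

```bash
python3 - <<'E'
from h import *
p=pose()[0]; go(*(p+vd*.004-np.array([0,0,.007])))
E
python3 -m crank '0 0 0 .04;.002 -.004 .001 .06;.002 -.003 .002 .06;.001 0 .001 .06;0 0 0 .04;0 0 0 0'
python3 - <<'E'
from h import *
att(); t,Q=bd(); p=pose()[0]; go(*(p+vd*.004-np.array([0,0,.008])))
E
```

```text
1 rows of [ 0.0039 -0.007   0.0008] total [ 0.0039 -0.007   0.0008]
t: 50.23
tool_pos: [0.6237, -0.0297, 0.1224]
orientation: [1.431, 1.84, 0.024]
force: [0.1, -0.7, -2.4]
grip_width: 0.0126
t 50.23 tcp [ 0.6237 -0.0297  0.1224] dip 34.16 yaw 93.64 yz 0.4589 J [-0.52  0.59  1.4   0.78  1.76 -1.27] F [ 0.1 -0.7 -2.4] w 0.0126
boat in dryer mm [-88.6  -8.1 117.1] xdir [ 0.949  0.307 -0.069] zdir [-0.083  0.457  0.886] tilt 0.483
trough min [25. -2. 72.] max [133.  87. 131.]
stem at plate [  2.   21.2 110.5]
1 rows of [ 0.0045 -0.007   0.0033] total [ 0.0045 -0.007   0.0033]
```

```bash

python3 -m crank '.002 -.004 .001 .04;.002 -.003 .002 .06;.001 -.002 .001 .06;0 0 0 .06;0 0 0 .05;0 0 0 0'
python3 - <<'E'
from h import *
att(); t,Q=bd(); p=pose()[0]; go(*(p+vd*.004-np.array([0,0,.004])))
E
```

```text
t: 50.73
tool_pos: [0.6179, -0.0305, 0.1127]
orientation: [1.615, 1.898, -0.236]
force: [-0.8, -0.6, -1.2]
grip_width: 0.0124
t 50.73 tcp [ 0.6179 -0.0305  0.1127] dip 34.17 yaw 93.64 yz 0.2556 J [-0.53  0.59  1.42  0.77  1.75 -1.01] F [-0.8 -0.6 -1.2] w 0.0124
boat in dryer mm [-88.7  -3.3 107.8] xdir [ 0.986  0.166 -0.013] zdir [-0.03   0.254  0.967] tilt 0.259
trough min [ 34. -16.  80.] max [136.  65. 124.]
stem at plate [  2.   12.  106.6]
1 rows of [ 0.0022 -0.0048  0.0019] total [ 0.0022 -0.0048  0.0019]
```

```bash

python3 -m crank '.001 -.002 .001 .04;.0 -.002 .001 .06;0 0 0 .06;0 0 0 .06;0 0 0 .06;0 0 0 .03;0 0 0 0'
python3 - <<'E'
from h import *
att(); t,Q=bd(); p=pose()[0]; go(*(p-.05*ud))
snap('wrist','w20.png'); im=snap('top','t20.png'); cv2.imwrite('pics/t20b.png',cv2.resize(im[190:340,150:350,::-1],None,fx=4,fy=4,interpolation=cv2.INTER_CUBIC))
E
```

```text
t: 51.32
tool_pos: [0.6148, -0.0317, 0.1099]
orientation: [1.808, 1.932, -0.547]
force: [0.2, 0.0, -1.2]
grip_width: 0.0122
t 51.32 tcp [ 0.6148 -0.0317  0.1099] dip 34.20 yaw 93.62 yz 0.0091 J [-0.53  0.59  1.43  0.77  1.75 -0.72] F [ 0.2  0.  -1.2] w 0.0122
boat in dryer mm [-89.5  -1.3 105.1] xdir [ 1.    -0.004  0.009] zdir [-0.009  0.009  1.   ] tilt 0.013
trough min [ 40. -33.  89.] max [133.  31. 117.]
stem at plate [  2.   -1.7 106. ]
2 rows of [-0.0207  0.0001  0.0141] total [-0.0414  0.0002  0.0281]
```

View pics/w20.png

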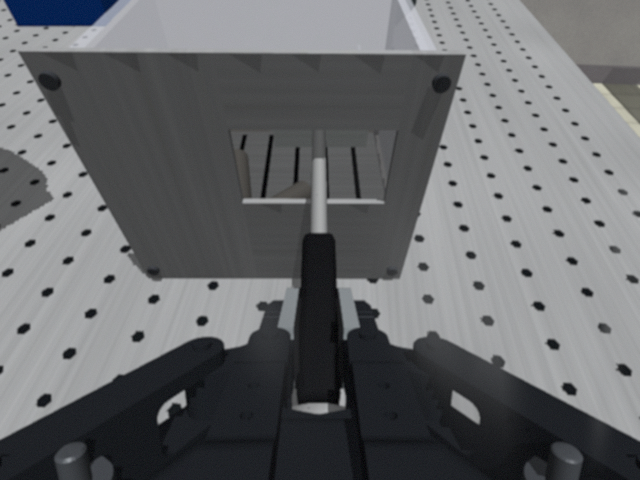

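View pics/t20b.png

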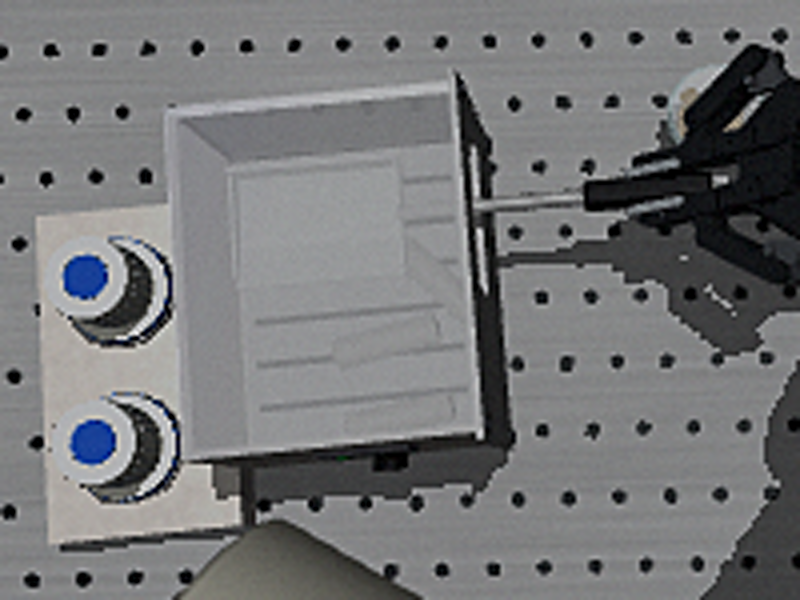

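The boat is empty, and three faint sleeve outlines lie on the tray at (400,410), (385,340) and (435,265). Withdrawing straight out.

```bash

python3 -m crank '-.005 0 .003 0;-.010 0 .007 .005;-.012 0 .008 .005;-.012 0 .008 0;-.012 0 .008 0;-.010 0 .007 0;-.004 0 .003 0;0 0 0 0'
python3 - <<'E'
from h import *
att(); t,Q=bd(); p=pose()[0]; go(*(p-.05*ud))
E
```

```text
t: 52.08
tool_pos: [0.6206, -0.1209, 0.1099]
orientation: [1.811, 1.93, -0.55]
force: [-0.4, -0.9, -2.3]
grip_width: 0.0128
t 52.08 tcp [ 0.6206 -0.1209  0.1099] dip 34.25 yaw 93.50 yz 0.0079 J [-0.63  0.67  1.29  0.72  1.85 -0.75] F [-0.4 -0.9 -2.3] w 0.0128
boat in dryer mm [-178.9   -0.6  105.1] xdir [ 1.    -0.007  0.009] zdir [-0.009  0.008  1.   ] tilt 0.012
trough min [-49. -33.  89.] max [ 43.  32. 117.]
stem at plate [  2.   -1.8 106.6]
2 rows of [-0.0207  0.0002  0.0141] total [-0.0413  0.0003  0.0281]
```

```bash

python3 -m crank '-.006 0 .004 .01;-.011 0 .008 0;-.014 0 .010 0;-.014 0 .010 0;-.014 0 .010 0;-.011 0 .007 0;-.004 0 .003 0;0 0 0 0'
python3 - <<'E'
from h import *
att(); t,Q=bd()
im=snap('scene','s21.png'); im2=snap('top','t21.png'); cv2.imwrite('pics/t21b.png',cv2.resize(im2[190:340,150:350,::-1],None,fx=4,fy=4,interpolation=cv2.INTER_CUBIC))
E
```

```text
t: 52.75
tool_pos: [0.626, -0.2183, 0.1081]
orientation: [1.816, 1.933, -0.562]
force: [-1.0, 0.8, -2.3]
grip_width: 0.0126
t 52.75 tcp [ 0.626  -0.2183  0.1081] dip 34.22 yaw 93.62 yz -0.0024 J [-0.73  0.78  1.1   0.68  1.96 -0.76] F [-1.   0.8 -2.3] w 0.0126
boat in dryer mm [-276.4    1.2  103.3] xdir [ 1.    -0.012  0.009] zdir [-0.009 -0.002  1.   ] tilt 0.009
trough min [-147.  -32.   87.] max [-54.  33. 115.]
stem at plate [  2.   -2.1 105.9]
```

View pics/t21b.png

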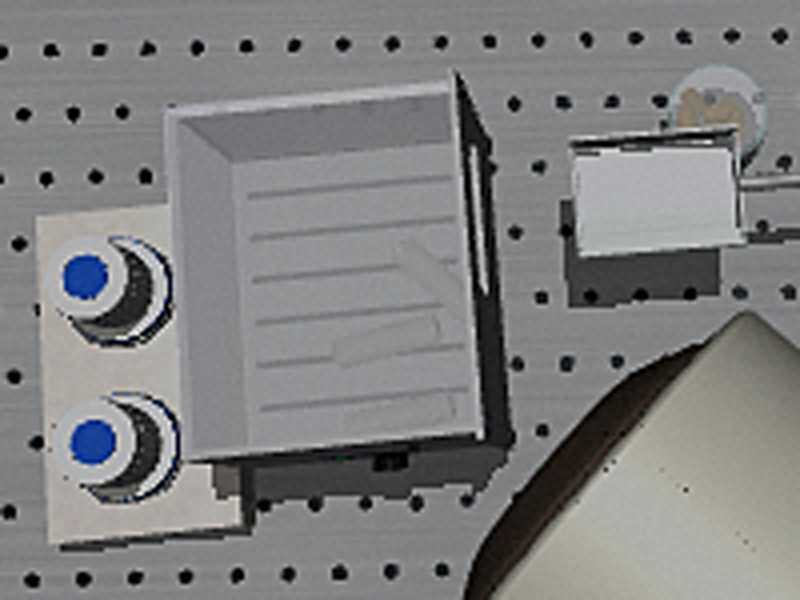

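View pics/s21.png

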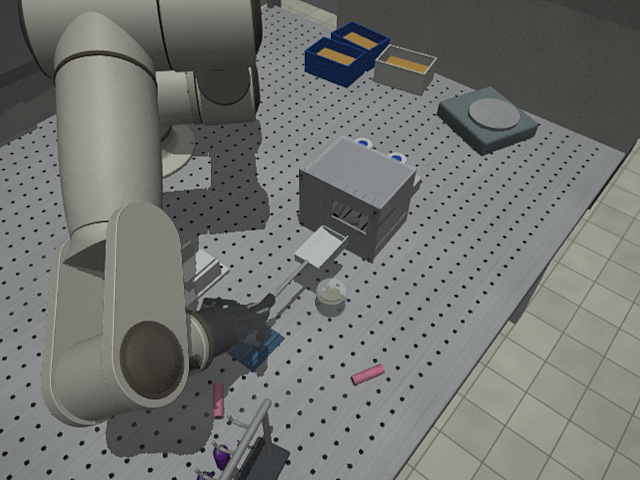

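```bash
python3 - <<'E'
import cv2
im=cv2.imread('pics/s21.png'); cv2.imwrite('pics/s21b.png',cv2.resize(im[170:250,310:400],None,fx=8,fy=7,interpolation=cv2.INTER_CUBIC))
im=cv2.imread('pics/w20.png'); cv2.imwrite('pics/w20b.png',cv2.resize(im[110:220,210:420],None,fx=3.8,fy=3.8,interpolation=cv2.INTER_CUBIC))
E
```

```text
(no output)
```

View pics/s21b.png

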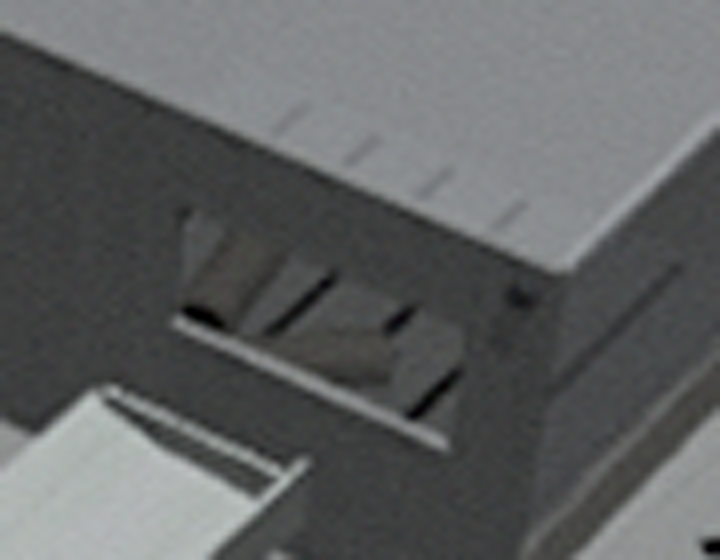

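View pics/w20b.png

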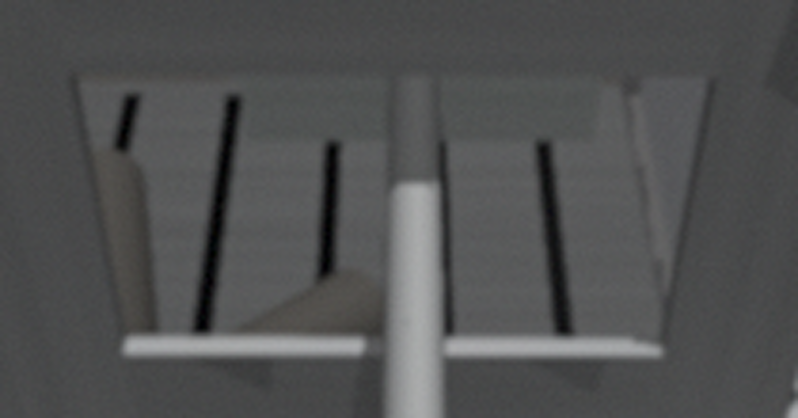

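Sleeves lie flat on the tray. I'm returning the boat to its rest by the same path reversed.

```bash
python3 -c "
from h import *
p=pose()[0]; go(*(p+[0,-.02,.05])); go(.4238,-.3833,.155)"
python3 -m crank '-.01 0 -.008 0;-.02 0 -.016 0;-.016 0 -.014 0;0 0 0 0'
python3 -c "
from h import *
att(); go(.4238,-.3833,.158)"
```

```text
2 rows of [-0.0223 -0.0007 -0.0151] total [-0.0446 -0.0014 -0.0301]
8 rows of [-0.0191 -0.0265  0.006 ] total [-0.1528 -0.2122  0.048 ]
t: 53.18
tool_pos: [0.6269, -0.2312, 0.1695]
orientation: [1.813, 1.94, -0.56]
force: [0.9, 0.3, -1.3]
grip_width: 0.0125
t 53.18 tcp [ 0.6269 -0.2312  0.1695] dip 34.06 yaw 93.96 yz -0.0046 J [-0.74  0.75  1.03  0.71  2.06 -0.69] F [ 0.9  0.3 -1.3] w 0.0125
8 rows of [-0.0135 -0.0266  0.011 ] total [-0.1077 -0.2126  0.0878]
```

```bash

python3 -m crank '-.004 -.01 .003 -.003;-.008 -.016 .006 -.003;-.012 -.024 .009 0;-.013 -.026 .010 0;-.013 -.026 .010 0;-.013 -.026 .010 0;-.013 -.026 .010 0;-.011 -.02 .008 0;-.006 -.011 .004 0;0 0 0 0'
python3 -c "
from h import *
att(); go(.4238,-.3833,.158)"
```

```text
t: 54.02
tool_pos: [0.4388, -0.36, 0.1633]
orientation: [1.801, 1.948, -0.547]
force: [0.5, 0.9, -1.8]
grip_width: 0.0125
t 54.02 tcp [ 0.4388 -0.36    0.1633] dip 33.89 yaw 94.44 yz 0.0021 J [-1.03  0.67  1.18  0.47  2.17 -1.02] F [ 0.5  0.9 -1.8] w 0.0125
1 rows of [-0.0154 -0.0168  0.0166] total [-0.0154 -0.0168  0.0166]
```

```bash
python3 -c "
from h import *
go(.427,-.3835,.105)"
python3 -m crank '.004 -.006 .014 0;.004 -.006 .02 0;.004 -.003 .018 0;.002 0 .008 0;0 0 0 0'
python3 - <<'E'
from h import *
att(); go(.427,-.3835,.105); snap('wrist','w22.png')
o,Rb=boat(); y=np.radians(91.8);u=np.array([np.cos(y),np.sin(y),0]);v=np.array([-np.sin(y),np.cos(y),0]); ro=np.array([.4195,-.369,0])
for x in (-14,66,130,176,222):
    q=o+Rb@np.array([x/1e3,0,0])-ro; print(x,'along %.1f lateral %.1f z %.1f'%(q@u*1e3,q@v*1e3,q[2]*1e3))
E
```

```text
2 rows of [ 0.0069 -0.0069  0.0304] total [ 0.0138 -0.0137  0.0609]
t: 54.43
tool_pos: [0.4254, -0.3827, 0.0981]
orientation: [1.799, 1.951, -0.545]
force: [1.0, 0.3, -1.1]
grip_width: 0.0128
t 54.43 tcp [ 0.4254 -0.3827  0.0981] dip 33.82 yaw 94.57 yz 0.0023 J [-1.06  0.75  1.18  0.42  2.1  -1.1 ] F [ 1.   0.3 -1.1] w 0.0128
1 rows of [-0.0046  0.0015 -0.0052] total [-0.0046  0.0015 -0.0052]
-14 along -13.3 lateral -5.6 z 93.8
66 along 66.6 lateral -1.6 z 95.1
130 along 130.5 lateral 1.6 z 96.1
176 along 176.4 lateral 3.9 z 96.9
222 along 222.4 lateral 6.2 z 97.6
```

View pics/w22.png

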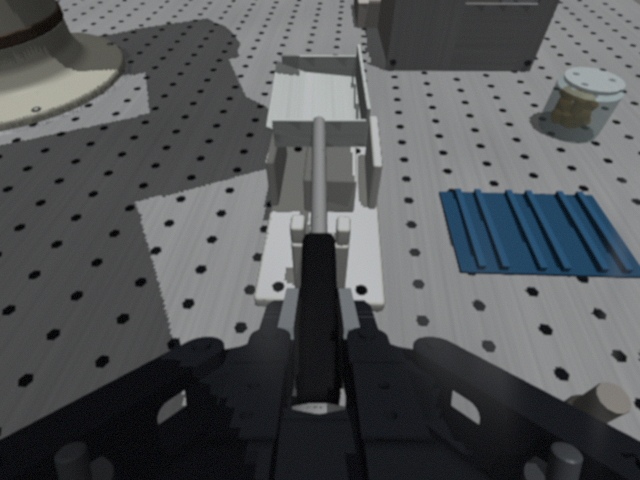

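Yaw error against the rest is 2.8° of tool drift. Tipping earlier drifted the yaw back by about 0.45°, so I'll go up and use one or two free roll cycles to trim it.

```bash

python3 -m crank '-.012 0 -.016 0;-.016 0 -.022 0;-.012 0 -.016 0;0 0 0 -.05;0 0 0 -.08;0 0 0 -.08;0 0 0 -.08;0 0 0 -.08;0 0 0 -.08;0 0 0 -.08;0 0 0 -.05;0 0 0 0'
python3 -c "
from h import *
att()"
python3 -m crank '0 0 0 .05;0 0 0 .08;0 0 0 .08;0 0 0 .08;0 0 0 .08;0 0 0 .08;0 0 0 .08;0 0 0 .05;0 0 0 0'
python3 -c "
from h import *
att()"
```

```text
t: 55.48
tool_pos: [0.4314, -0.3813, 0.1717]
orientation: [1.394, 1.852, 0.066]
force: [-1.2, -0.2, -0.8]
grip_width: 0.0125
t 55.48 tcp [ 0.4314 -0.3813  0.1717] dip 33.80 yaw 95.06 yz 0.4788 J [-1.05  0.69  1.12  0.45  2.21 -1.65] F [-1.2 -0.2 -0.8] w 0.0125
t: 56.23
tool_pos: [0.4347, -0.3787, 0.1741]
orientation: [1.793, 1.961, -0.555]
force: [0.1, 0.2, -1.6]
grip_width: 0.0128
t 56.23 tcp [ 0.4347 -0.3787  0.1741] dip 33.89 yaw 95.31 yz -0.0085 J [-1.04  0.69  1.12  0.46  2.21 -1.02] F [ 0.1  0.2 -1.6] w 0.0128
```

```bash

python3 -m crank '0 0 0 0;0 0 0 0;0 0 0 0;0 0 0 0;0 0 0 0;0 0 0 0'
python3 -c "
from h import *
att()"
python3 -m crank '0 0 0 .08;0 0 0 .08;0 0 0 .08;0 0 0 .08;0 0 0 .08'
python3 -c "
from h import *
att()"
python3 -m crank '0 0 0 -.08;0 0 0 -.08;0 0 0 -.08;0 0 0 -.08;0 0 0 -.08'
python3 -c "
from h import *
att()"
```

```text
t: 56.73
tool_pos: [0.4354, -0.3781, 0.1746]
orientation: [1.789, 1.961, -0.551]
force: [-0.3, 0.0, -2.2]
grip_width: 0.0127
t 56.73 tcp [ 0.4354 -0.3781  0.1746] dip 33.91 yaw 95.36 yz -0.0051 J [-1.04  0.69  1.12  0.46  2.21 -1.02] F [-0.3  0.  -2.2] w 0.0127
t: 57.15
tool_pos: [0.4353, -0.3782, 0.1745]
orientation: [2.022, 1.951, -1.016]
force: [-0.4, -0.3, -1.0]
grip_width: 0.0123
t 57.15 tcp [ 0.4353 -0.3782  0.1745] dip 33.90 yaw 95.35 yz -0.3374 J [-1.04  0.69  1.12  0.46  2.21 -0.61] F [-0.4 -0.3 -1. ] w 0.0123
t: 57.57
tool_pos: [0.4351, -0.3783, 0.1744]
orientation: [1.794, 1.961, -0.559]
force: [0.1, -1.1, -1.1]
grip_width: 0.0124
t 57.57 tcp [ 0.4351 -0.3783  0.1744] dip 33.89 yaw 95.34 yz -0.0117 J [-1.04  0.69  1.12  0.46  2.21 -1.02] F [ 0.1 -1.1 -1.1] w 0.0124
```

```bash
cat > push.py <<'E'
from kin import *; from h import pose
P=np.load('P.npy'); p,M,s=pose(); q=np.array(s['joint_positions'])
def step(q,dw,w=.3):
    x,W=fk(q,P); Mt=W@C; return ik(x+np.array(dw),Mt,P,[q],w)[0]
def show(q,l=''):
    x,W=fk(q,P); M=W@C; print(l,x.round(3),'dip %.2f yaw %.2f yz %.4f'%(np.degrees(np.arcsin(-M[2,0])),np.degrees(np.arctan2(M[1,0],M[0,0])),M[2,1]),q.round(2))
for start in ((.60,-.30,.35),(.62,-.25,.40),(.5,-.36,.3)):
    q1,e=ik(np.array(start),M,P,[q]); show(q1,'start')
    for i in range(14):
        q1=step(q1,[.03,0,0]); 
        if i%2: show(q1,i)
E
python3 push.py
```

```text
start [ 0.6  -0.3   0.35] dip 33.89 yaw 95.34 yz -0.0117 [-0.81  0.74  0.68  0.84  2.39 -0.46]
1 [ 0.66 -0.3   0.35] dip 33.89 yaw 95.34 yz -0.0117 [-0.76  0.89  0.43  0.96  2.41 -0.29]
3 [ 0.712 -0.294  0.346] dip 33.93 yaw 94.49 yz -0.0048 [-0.72  1.07  0.12  1.1   2.44 -0.09]
5 [ 0.745 -0.275  0.334] dip 34.05 yaw 91.42 yz 0.0200 [-0.69  1.08  0.12  1.09  2.36 -0.08]
7 [ 0.777 -0.256  0.322] dip 34.08 yaw 88.16 yz 0.0464 [-0.66  1.09  0.12  1.08  2.29 -0.08]
9 [ 0.808 -0.238  0.31 ] dip 34.02 yaw 84.74 yz 0.0741 [-0.64  1.11  0.12  1.08  2.21 -0.08]
11 [ 0.84  -0.221  0.299] dip 33.85 yaw 81.17 yz 0.1029 [-0.61  1.12  0.12  1.07  2.13 -0.08]
13 [ 0.87  -0.205  0.288] dip 33.57 yaw 77.50 yz 0.1326 [-0.59  1.13  0.12  1.06  2.05 -0.08]
start [ 0.62 -0.25  0.4 ] dip 33.89 yaw 95.34 yz -0.0117 [-0.75  0.7   0.65  0.93  2.39 -0.32]
1 [ 0.68 -0.25  0.4 ] dip 33.89 yaw 95.34 yz -0.0117 [-0.71  0.86  0.37  1.05  2.41 -0.15]
3 [ 0.727 -0.242  0.393] dip 33.85 yaw 93.94 yz -0.0004 [-0.67  1.01  0.12  1.16  2.41  0.02]
5 [ 0.759 -0.224  0.379] dip 33.71 yaw 90.78 yz 0.0251 [-0.64  1.03  0.12
[... 438 characters left out ...]
4 yz -0.0117 [-0.96  0.68  0.89  0.64  2.38 -0.75]
1 [ 0.56 -0.36  0.3 ] dip 33.89 yaw 95.34 yz -0.0117 [-0.9   0.78  0.72  0.73  2.4  -0.62]
3 [ 0.62 -0.36  0.3 ] dip 33.89 yaw 95.34 yz -0.0117 [-0.84  0.91  0.49  0.84  2.42 -0.47]
5 [ 0.679 -0.359  0.299] dip 33.91 yaw 95.20 yz -0.0106 [-0.8   1.12  0.12  1.03  2.48 -0.21]
7 [ 0.713 -0.338  0.289] dip 34.29 yaw 92.37 yz 0.0124 [-0.76  1.13  0.12  1.03  2.41 -0.2 ]
9 [ 0.746 -0.317  0.278] dip 34.60 yaw 89.30 yz 0.0373 [-0.73  1.14  0.12  1.03  2.33 -0.19]
11 [ 0.779 -0.298  0.268] dip 34.82 yaw 86.02 yz 0.0639 [-0.7   1.15  0.12  1.03  2.26 -0.18]
13 [ 0.812 -0.279  0.259] dip 34.94 yaw 82.57 yz 0.0919 [-0.67  1.16  0.12  1.03  2.18 -0.17]
```

The model shows that pushing +x at the reach limit, high above everything, turns only the yaw. I'll use that to trim it.

```bash
python3 -c "
from h import *
go(.60,-.30,.35)"
python3 -m crank '-.002 .008 -.012 0;-.003 .016 -.019 0;-.003 .022 -.023 0;-.003 .024 -.025 0;-.003 .024 -.025 0;-.003 .024 -.025 0;-.003 .022 -.022 0;-.002 .015 -.015 0;0 .008 -.004 0;0 0 0 0'
python3 -c "
from h import *
att();go(.66,-.30,.35)"
```

```text
8 rows of [-0.0057  0.0211 -0.0229] total [-0.0459  0.1689 -0.1831]
t: 58.4
tool_pos: [0.6014, -0.2785, 0.3409]
orientation: [1.803, 1.966, -0.577]
force: [0.5, 0.5, -2.2]
grip_width: 0.0127
t 58.4 tcp [ 0.6014 -0.2785  0.3409] dip 33.77 yaw 95.51 yz -0.0271 J [-0.79  0.71  0.76  0.83  2.35 -0.46] F [ 0.5  0.5 -2.2] w 0.0127
2 rows of [-0.0138  0.0282  0.0028] total [-0.0276  0.0564  0.0056]
```

```bash

python3 -m crank '-.001 .014 .001 0;-.002 .024 .001 0;-.002 .025 .001 0;-.002 .02 .001 0;-.001 .012 .001 0;-.001 .01 .001 0;0 .008 0 0;0 .008 0 0'
python3 -c "
from h import *
att()"
```

```text
t: 59.07
tool_pos: [0.7218, -0.2773, 0.3399]
orientation: [1.81, 1.971, -0.597]
force: [22.0, -10.7, 20.1]
grip_width: 0.0123
t 59.07 tcp [ 0.7218 -0.2773  0.3399] dip 33.76 yaw 95.80 yz -0.0442 J [-0.7   1.07  0.12  1.1   2.43 -0.05] F [ 22.  -10.7  20.1] w 0.0123
```

Limit reached; now a few pushes.

```bash

python3 -m crank '0 .02 0 -.02;0 .03 0 -.02;0 .03 0 0;0 .03 0 0'
python3 -c "
from h import *
att()"
```

```text
t: 59.4
tool_pos: [0.7761, -0.2343, 0.3094]
orientation: [1.833, 1.925, -0.547]
force: [0.3, 0.3, -1.4]
grip_width: 0.0123
t 59.4 tcp [ 0.7761 -0.2343  0.3094] dip 33.68 yaw 92.64 yz 0.0077 J [-0.63  1.11  0.12  1.08  2.32 -0.08] F [ 0.3  0.3 -1.4] w 0.0123
```

```bash

python3 -m crank '0 .028 0 -.01;0 .028 0 -.01;0 0 0 0'
python3 -c "
from h import *
att();go(.60,-.30,.33)"
```

```text
t: 59.65
tool_pos: [0.8039, -0.2091, 0.2967]
orientation: [1.84, 1.893, -0.518]
force: [-0.5, 0.5, -1.6]
grip_width: 0.0123
t 59.65 tcp [ 0.8039 -0.2091  0.2967] dip 33.85 yaw 90.75 yz 0.0408 J [-0.6   1.12  0.12  1.07  2.25 -0.09] F [-0.5  0.5 -1.6] w 0.0123
7 rows of [-0.0131 -0.0294  0.0016] total [-0.0918 -0.2059  0.0113]
```

```bash

python3 -m crank '-.006 -.014 .001 .02;-.012 -.026 .001 .02;-.014 -.03 .001 .01;-.014 -.03 .001 0;-.014 -.03 .001 0;-.014 -.03 .001 0;-.011 -.024 .001 0;-.006 -.012 .0 0;0 0 0 0'
python3 -c "
from h import *
att();go(.424,-.3833,.158)"
```

```text
t: 60.4
tool_pos: [0.5981, -0.2915, 0.3425]
orientation: [1.864, 1.894, -0.579]
force: [0.2, 0.4, -1.8]
grip_width: 0.0126
t 60.4 tcp [ 0.5981 -0.2915  0.3425] dip 34.34 yaw 90.97 yz -0.0032 J [-0.83  0.68  0.79  0.83  2.31 -0.46] F [ 0.2  0.4 -1.8] w 0.0126
8 rows of [ 0.0038 -0.0219  0.0254] total [ 0.0307 -0.1748  0.2031]
```

```bash

python3 -m crank '.001 -.01 .01 0;.002 -.018 .02 0;.003 -.022 .026 0;.004 -.024 .028 0;.004 -.024 .028 0;.004 -.024 .028 0;.004 -.022 .026 0;.002 -.016 .016 0;.001 -.006 .006 0;0 0 0 0'
python3 -c "
from h import *
att();go(.424,-.3833,.11)"
```

```text
t: 61.23
tool_pos: [0.4315, -0.3819, 0.1682]
orientation: [1.85, 1.885, -0.58]
force: [-0.4, -0.4, -0.6]
grip_width: 0.0128
t 61.23 tcp [ 0.4315 -0.3819  0.1682] dip 35.11 yaw 90.97 yz 0.0047 J [-1.06  0.67  1.16  0.48  2.16 -1.  ] F [-0.4 -0.4 -0.6] w 0.0128
2 rows of [ 0.0162 -0.0039  0.0241] total [ 0.0324 -0.0078  0.0483]
```

```bash

python3 -m crank '.008 -.006 .012 .003;.012 -.005 .018 0;.012 -.003 .018 0;.004 0 .006 0;0 0 0 0'
cat >> h.py <<'E'
def br():
    o,Rb=boat(); y=np.radians(91.8);u=np.array([np.cos(y),np.sin(y),0]);v=np.array([-np.sin(y),np.cos(y),0]); ro=np.array([.4195,-.369,0])
    for x in (-14,66,176,222):
        q=o+Rb@np.array([x/1e3,0,0])-ro; print(x,'along %.1f lateral %.1f z %.1f'%(q@u*1e3,q@v*1e3,q[2]*1e3))
E
python3 - <<'E'
from h import *
att(); br(); go(.4182,-.3833,.0675); snap('wrist','w23.png')
E
```

```text
t: 61.65
tool_pos: [0.4217, -0.383, 0.1018]
orientation: [1.844, 1.881, -0.585]
force: [-0.2, -0.3, -1.3]
grip_width: 0.013
t 61.65 tcp [ 0.4217 -0.383   0.1018] dip 35.53 yaw 91.02 yz 0.0057 J [-1.08  0.72  1.22  0.44  2.06 -1.07] F [-0.2 -0.3 -1.3] w 0.013
-14 along -13.8 lateral -1.8 z 96.9
66 along 66.2 lateral -2.5 z 95.8
176 along 176.2 lateral -3.6 z 94.2
222 along 222.2 lateral -4.1 z 93.6
1 rows of [ 0.0197 -0.0037  0.028 ] total [ 0.0197 -0.0037  0.028 ]
```

View pics/w23.png

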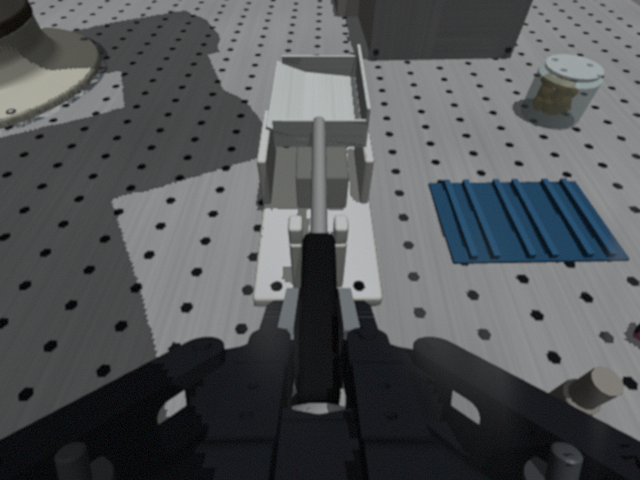

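```bash

python3 -m crank '.004 -.004 .006 .003;.005 -.001 .007 0;0 0 0 0'
python3 - <<'E'
from h import *
att(); br(); go(.4185,-.3833,.0675)
E
```

```text
t: 61.95
tool_pos: [0.418, -0.3834, 0.0877]
orientation: [1.841, 1.879, -0.588]
force: [-0.7, 0.3, -2.0]
grip_width: 0.0129
t 61.95 tcp [ 0.418  -0.3834  0.0877] dip 35.75 yaw 91.03 yz 0.0053 J [-1.08  0.73  1.23  0.43  2.03 -1.09] F [-0.7  0.3 -2. ] w 0.0129
-14 along -14.2 lateral 1.9 z 82.8
66 along 65.8 lateral 1.1 z 81.4
176 along 175.8 lateral 0.0 z 79.5
222 along 221.8 lateral -0.4 z 78.7
1 rows of [0.0119 0.0004 0.0164] total [0.0119 0.0004 0.0164]
```

```bash

python3 -m crank '.004 0 .005 0;.003 0 .005 0;.002 0 .003 0;0 0 0 0'
python3 - <<'E'
from h import *
att(); br()
E
```

```text
t: 62.28
tool_pos: [0.4185, -0.384, 0.0713]
orientation: [1.84, 1.877, -0.589]
force: [-0.5, 0.2, -2.2]
grip_width: 0.0126
t 62.28 tcp [ 0.4185 -0.384   0.0713] dip 35.84 yaw 90.99 yz 0.0063 J [-1.08  0.74  1.24  0.42  2.01 -1.1 ] F [-0.5  0.2 -2.2] w 0.0126
-14 along -14.8 lateral 1.4 z 66.4
66 along 65.2 lateral 0.6 z 64.9
176 along 175.2 lateral -0.4 z 62.7
222 along 221.1 lateral -0.9 z 61.9
```

```bash

python3 -m crank '.001 0 .002 0;0 0 0 0'
python3 -m crank '0.001 0 0.002 0;0 0 0 0'
python3 -c "
from h import *
att();br()"
```

```text
t: 62.45
tool_pos: [0.4186, -0.3844, 0.069]
orientation: [1.841, 1.877, -0.588]
force: [0.2, 1.1, -0.4]
grip_width: 0.0127
t: 62.62
tool_pos: [0.4186, -0.3846, 0.0675]
orientation: [1.841, 1.878, -0.586]
force: [-0.2, 1.4, 3.7]
grip_width: 0.0127
t 62.62 tcp [ 0.4186 -0.3846  0.0675] dip 35.72 yaw 90.98 yz 0.0069 J [-1.08  0.75  1.24  0.42  2.01 -1.1 ] F [-0.2  1.4  3.7] w 0.0127
-14 along -15.4 lateral 1.3 z 62.6
66 along 64.6 lateral 0.6 z 61.2
176 along 174.6 lateral -0.5 z 59.3
222 along 220.6 lateral -0.9 z 58.5
```

Contact: +3.7 N, the weight has gone over to the rest. Releasing gently.

```bash

python3 -m crank '0 0 0 0;0 0 0 0;0 0 0 0' .3 20
python3 -m crank '0 0 0 0;0 0 0 0;0 0 0 0' -1
python3 - <<'E'
from h import *
att();snap('wrist','w24.png')
E
```

```text
t: 62.87
tool_pos: [0.4187, -0.3848, 0.0677]
orientation: [1.841, 1.877, -0.587]
force: [0.5, 0.2, -0.5]
grip_width: 0.0298
t: 63.12
tool_pos: [0.4188, -0.385, 0.0677]
orientation: [1.841, 1.877, -0.587]
force: [0.6, 0.1, -0.5]
grip_width: 0.0653
t 63.12 tcp [ 0.4188 -0.385   0.0677] dip 35.81 yaw 90.95 yz 0.0074 J [-1.08  0.75  1.24  0.42  2.01 -1.1 ] F [ 0.6  0.1 -0.5] w 0.0653
```

View pics/w24.png

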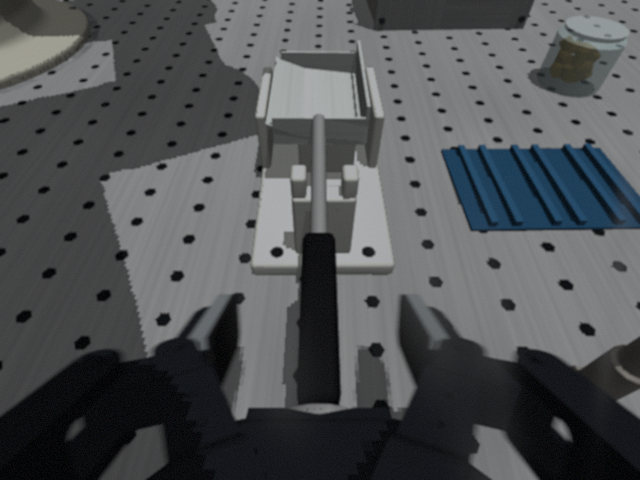

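```bash

python3 -m crank '-.008 0 0 0;-.015 0 0 0;-.018 0 0 0;-.018 0 -.005 0;-.015 0 -.015 0;-.01 0 -.02 0;-.01 0 -.025 0;-.01 0 -.025 0;0 0 0 0;0 0 0 0'
python3 - <<'E'
from h import *
att();snap('wrist','w25.png')
for n in('top','scene'):snap(n,n+'25.png')
im=cv2.imread('pics/top25.png'); cv2.imwrite('pics/t25b.png',cv2.resize(im[190:340,150:350],None,fx=4,fy=4,interpolation=cv2.INTER_CUBIC))
E
```

```text
t: 64.0
tool_pos: [0.4174, -0.4218, 0.2095]
orientation: [1.841, 1.878, -0.588]
force: [0.5, 0.7, -1.5]
grip_width: 0.0855
t 64.0 tcp [ 0.4174 -0.4218  0.2095] dip 35.78 yaw 90.99 yz 0.0060 J [-1.1   0.68  1.04  0.47  2.26 -0.99] F [ 0.5  0.7 -1.5] w 0.0855
```

View pics/w25.png

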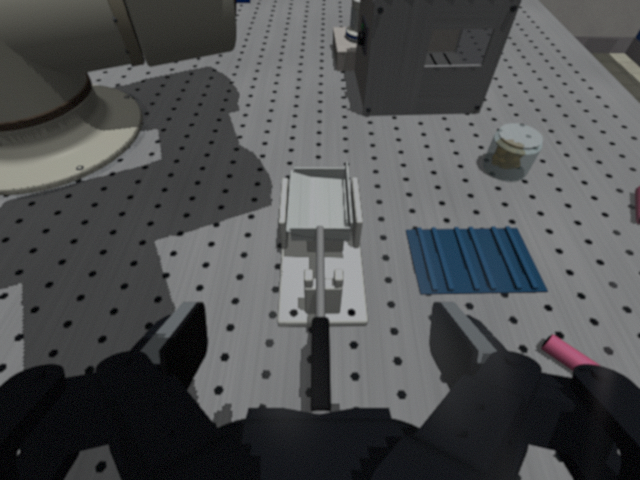

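View pics/t25b.png

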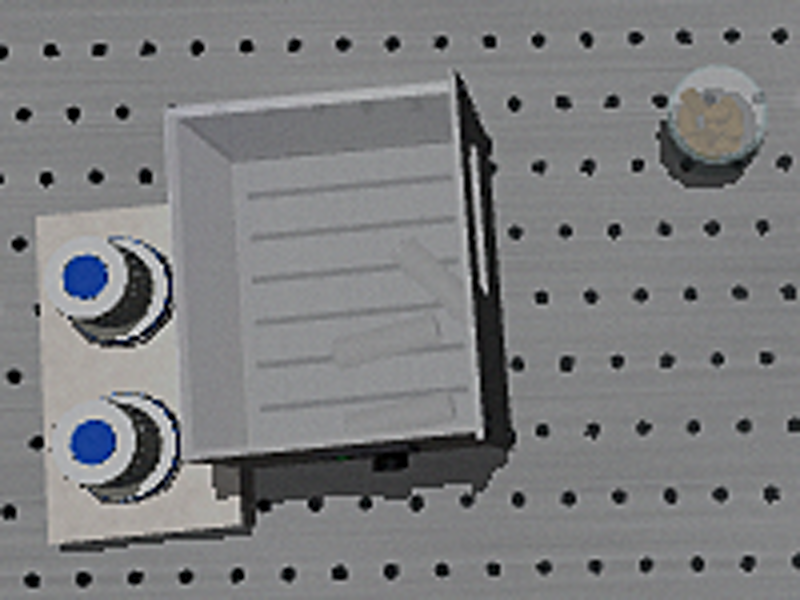

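View pics/scene25.png

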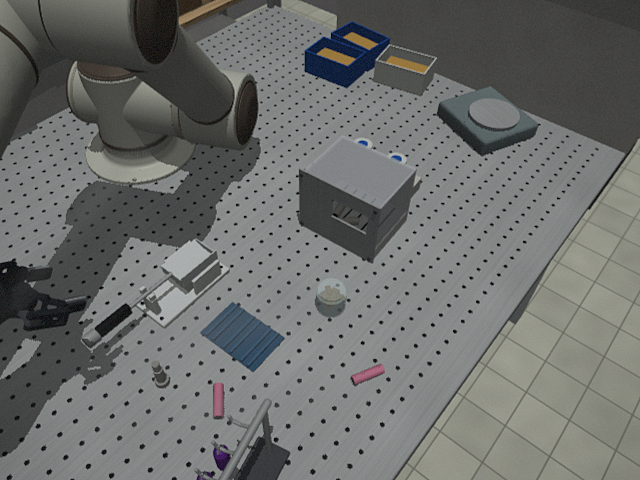

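```bash
python3 - <<'E'
from h import *
ct=r.get_calibration('top');cs=r.get_calibration('scene')
def blobs(fn):
    im=cv2.imread(fn); m=cv2.inRange(cv2.cvtColor(im,cv2.COLOR_BGR2HSV),(108,170,70),(125,255,255)); n,l,st,ce=cv2.connectedComponentsWithStats(m)
    return [(ce[i].round(1),st[i,4]) for i in range(1,n) if st[i,4]>15]
print(blobs('pics/top25.png')); print(blobs('pics/scene25.png'))
for nm,p in (('sp0',(.573,.285)),('sp1',(.484,.2783))):
    for z in (.1,.11): print(nm,z,np.round(proj(ct,[*p,z]),1),np.round(proj(cs,[*p,z]),1))
# boat: project home vs images
y=np.radians(91.8);u=np.array([np.cos(y),np.sin(y),0]);v=np.array([-np.sin(y),np.cos(y),0]);o=np.array([.4195,-.369,.062])
c=r.get_calibration('wrist')
for b in ((30,-7,12),(30,7,12),(130,33,-2),(222,33,-2),(222,-31,10),(130,-31,10)):
  print(b,np.round(proj(c,o+u*b[0]/1e3+v*b[1]/1e3+np.array([0,0,b[2]/1e3])),1))
a=cv2.imread('pics/scene0.png');b=cv2.imread('pics/scene25.png')
cv2.imwrite('pics/cmp.png',np.hstack([cv2.resize(x[225:360,70:240],None,fx=2.3,fy=2.3,interpolation=cv2.INTER_CUBIC) for x in(a,b)]))
E
```

```text
[(array([170.8, 258.8]), np.int32(90)), (array([172.8, 300.1]), np.int32(95)), (array([ 30.5, 441. ]), np.int32(212))]
[(array([354.3,  24.9]), np.int32(32)), (array([336.9,  34.7]), np.int32(22)), (array([358.4,  47.1]), np.int32(157)), (array([316.8,  42. ]), np.int32(17)), (array([310.7,  51.9]), np.int32(22)), (array([363.3, 142.2]), np.int32(18)), (array([397.1, 157.4]), np.int32(21))]
sp0 0.1 [171.5 259.3] [394.5 157.3]
sp0 0.11 [170.  258.7] [395.1 153.9]
sp1 0.1 [173.5 300.4] [361.  142.3]
sp1 0.11 [171.9 300.2] [361.4 138.8]
(30, -7, 12) [332.2 313.7]
(30, 7, 12) [314.2 313.8]
(130, 33, -2) [287.4 230.2]
(222, 33, -2) [290.8 169.7]
(222, -31, 10) [347.8 161. ]
(130, -31, 10) [353.6 221.6]
```

View pics/cmp.png

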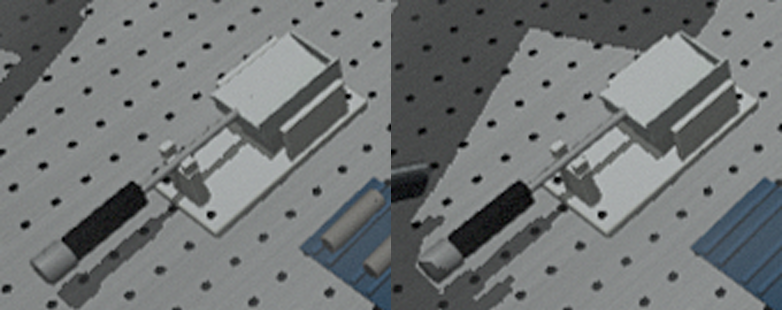

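```bash
python3 - <<'E'
from h import *
ct=r.get_calibration('top');cs=r.get_calibration('scene')
def tri(a,b):
    o1,d1=ray(ct,*a);o2,d2=ray(cs,*b); d1/=np.linalg.norm(d1);d2/=np.linalg.norm(d2)
    t=np.linalg.lstsq(np.array([d1,-d2]).T,o2-o1,rcond=None)[0]; m=(o1+d1*t[0]+o2+d2*t[1])/2; q=m-od; return np.array([q@ud,q@vd,q[2]])*1e3, np.linalg.norm(o1+d1*t[0]-o2-d2*t[1])*1e3
print(tri((150+408/4,190+250/4),(310+385/8,170+355/7)))
im=cv2.imread('pics/top25.png')[235:305,230:285]; g=cv2.createCLAHE(4,(2,2)).apply(cv2.cvtColor(im,cv2.COLOR_BGR2GRAY)); cv2.imwrite('pics/t26.png',cv2.resize(g,None,fx=9,fy=8,interpolation=cv2.INTER_CUBIC))
E
```

```text
(array([50.0622,  7.0844, 38.8543]), np.float64(6.601163358280177))
```

View pics/t26.png

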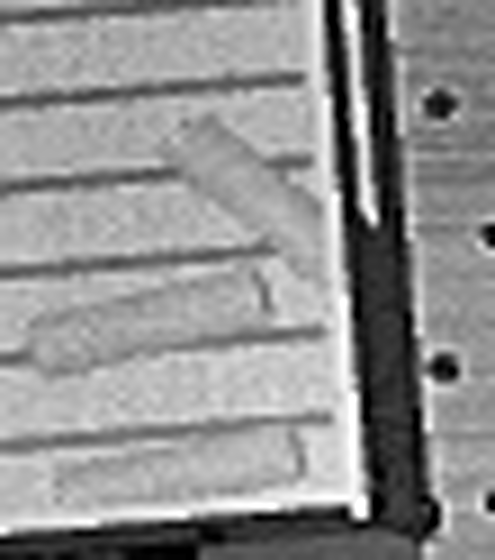

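All three sleeves lie separate and flat on the tray, at (250,200), (150,320) and (180,465). The arm is clear of everything, so I'm handing in.

```bash
python3 - <<'E'
from h import *
print(r.read_state()['t']); print(r.sign_off())
E
```

```text
64.15
the job is handed in; nothing more can be done
None
```

The job is handed in at 64.2 s of 208 s, with every step done. Sign-off gives no verdict, so this rests on my own last checks.

**What I did**
- **Filters:** I gripped each one and pressed it straight down on its spigot until it stopped hard.
- **Sleeves:** all three went from the mat into the boat on its rest, side by side.
- **Tilting the tool:** the moves only turn the tool about its own axis. I pushed the arm against its reach limit to tilt the gripper about 35° below horizontal, gripped the boat that way, and used the tool spin as the boat's roll.
- **Boat:** it went in level at about z 105 mm, tipped 0.71 rad, levelled, came straight out and went back on its rest. I corrected a drift in the tool's heading before setting it down.

**Last checks**
- **Sleeves:** three separate sleeves look flat and still on the tray from the top. Only two were visible from the side, through the slot. A two-view height on one sleeve end disagreed by 6.6 mm, so it proves little.
- **Boat:** it sits on its rest just as in the first picture, empty and level.
- **Filters:** both caps are within about 1 px of the pressed-home position in the top view. In the scene view they are up to 2.6 px sideways, where the dryer hides most of each cap. The top view would also fit a filter a few mm high, so I rely on the hard stop when pressing.
- **Jar and screw:** neither was touched, and both look unmoved.
- **Boat and cover plate:** I saw no sign of contact. The calculated clearance was about 10 mm going in level and about 5 mm for the stem at full tip.

**Less certain**
- Bottoming each filter peaked at about 50 N on the wrist, above the 11–18 N pressing range. It was below the 120 N limit, and the force went through the fingers.
- There were brief 20–35 N readings when the elbow met its reach limit in free air.

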